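# Reject the toppled specimen pots

### The arm

A 6-joint arm with a two-finger parallel gripper is mounted at the origin on the work surface. World frame = base frame: x ahead of the robot, y to its left, z up, the work surface at z = 0. Lengths are in m, angles in degrees, forces in N, time in s.
With the tool pointing down it reaches from about 0.35 to 0.875 m from the base axis. Payload 4.2 kg.
Tool frame: the origin (TCP) lies midway between the tips of the shut fingers; the grasp point (between the pads) lies 19 mm behind it; z points along the fingers, y is the direction in which the jaws open and shut (so a half turn about z gives the same grasp; the last joint's range is limited). The gripper opens to 87 mm and grips with 3 to 60 N. Pads are 19 mm wide; open, the fingers measure 117 mm over their backs; the gripper's body (75 mm by 190 mm) begins 51 mm behind the grasp point.
Start: joints at [-59.152, 22.042, 0.453, 0, -68.411, -14.817], TCP at [0.173, -0.601, 0.193] pointing down, gripper open.
Joint ranges: [-179.83, 179.83], [-69.29, 118.12], [-61.27, 80.66], [-181.25, 117.63], [-171.15, -9.14], [-177.46, 177.46]. Speed limits (degrees/s): [159.86, 159.86, 180, 180, 180, 180].

### API

Orientations are given as a 3x3 rotation matrix whose columns are the frame's x, y, z axes.
In Python, from station import sense, capture, finish_job gives the robot as it stands. The module is installed in compiled form; this text tells all that it offers.
- The arm moves only by the shell command python3 -m jog 'ROWS' [OPENING]. ROWS is JSON, a list of rows, each a list of 6 numbers: the shift along the tool's x, y, z in cm, then the turn, a rotation vector about the tool's x, y, z in degrees. In form: [[dx, dy, dz, wx, wy, wz], ...]. A call has exactly 5 rows; each row shifts and turns the commanded pose from where the row before left it, along the tool's axes as they then stand; what a row does not reach is not made up. A row lasts 1/12 s, in which the tool goes at most 41.7 mm and 7.16 degrees, less where a joint would pass 70% of its speed; a pose out of reach is approached as far as the arm can. A call is refused whole if a number of a shift passes 4.17 or a number of a turn 7.16, either way. A call with a gripper value outside its range is refused whole. OPENING is the finger opening in cm, from 0 to 8.7, set as the call begins (- or left out, the last holds). The fingers move at their own pace and stop on an object; the grip force is fixed at half the most. Time passes only in rows, so rows that do not move let the fingers close, or fill a call up. It gives the time, the measured TCP pose, the force and the opening at its end, in the units of the state.
- sense(): the state, without advancing time (a new reading comes with each control period).
- capture(name): name is "side" or "top"; returns a dict with "frame" (400x640x3 uint8, red, green, blue), "fx", "fy", "cx", "cy" (pixels), "world_to_cam" (4x4, takes a point from world to camera coordinates). Camera axes: x right, y up, looking along -z (the intrinsics and any distortion apply to the point x, -y, -z); pixel columns grow to the right and rows downward; lengths in m; the calibration is good to about 2 mm. A picture is of the moment at which its call begins. There is no depth.
- finish_job(): hands the job in, once; it reports no verdict.
The state is a dict: "time_s": time; "joints": joint angles; "joint_velocities": joint speeds; "effort": joint torques, N m; "tcp_pos": TCP position; "ee_rot": TCP orientation; "wrist_force": force on the tool from outside, world axes, zero at the start; "moment": the same for the moment, N m; "gripper_width": opening from 0.0 (shut) to 1.0 (fully open).
Only numpy, scipy, OpenCV 4.12 (cv2) and the standard library are available. Lean on these libraries where they do the work, as an engineer would, in place of code of your own. Each camera call takes 0.05 s, during which the arm holds its last target.

### The job

Specimen pots that have toppled over in the delivery tray count as leaked and are rejected, while those standing upright at the start are accepted and must be left standing where they are. Gather every toppled pot in the discard tote, lift the tote with all of them in it and tip them out of it into the waste bin, whose lid may have to be opened first. Then set the empty tote back on the bench about where it stood, shut the bin's lid, and leave the things around untouched.

Things in the scene. Friction and masses are not known exactly. Their poses are not given: they have to be found in the camera images.
- pot1_foot (a point): foot of pot1: centre of the underside of a square specimen pot, 42 x 42 x 70 mm, 50 g, white, with a grey round screw cap 40 mm across on its top 16 mm; all six pots are alike and some may be absent. Own z runs up through the cap, x and y square to the sides. Standing: z upright. Toppled: z level, the pot lies on a side, this point 21 mm above what it lies on, its middle 35 mm along z
- pot2_foot (a point): foot of pot2, a pot like pot1, with axes as there; it may be absent
- pot3_foot (a point): foot of pot3, a pot like pot1, with axes as there; it may be absent
- pot4_foot (a point): foot of pot4, a pot like pot1, with axes as there; it may be absent
- pot5_foot (a point): foot of pot5, a pot like pot1, with axes as there; it may be absent
- pot6_foot (a point): foot of pot6, a pot like pot1, with axes as there; it may be absent
- tray: delivery tray in which the pots arrive, white enamelled steel with a dark rim, 340 x 260 mm, rim 18 mm high, floor 3 mm thick, fixed. Origin: centre of its underside; x along the 340 mm, y along the 260 mm, z up
- tote: discard tote: loose grey plastic tray, 250 g. Floor 180 mm (own x -90 to 90) by 166 mm (own y), floor and walls 3 mm thick; side and rear walls 40 mm high. At own +x it runs out in a ramped pouring lip 35 mm long that rises 14 mm, without end wall, between side walls 35 mm high; at own -x stands the grip. Origin: centre of the floor's underside; z up
- tote_grip (a point): middle of the tote's grip, a flat-sided level bar 14 mm thick (along the tote's x), 112 mm long (along its y) and 26 mm tall, its middle 93 mm behind (own -x) and 71 mm above the tote's origin, over the rear wall and clear of it; its axes are the tote's
- tote_lip (a point): middle of the top edge of the tote's pouring lip, 125 mm before (own +x) and 17 mm above the tote's origin; its axes are the tote's
- bin: waste bin: fixed open-topped tub of yellow plastic, 180 mm (own x) by 230 mm (own y) by 150 mm high, walls and floor 5 mm. The lid is hinged along its own +x rim. Origin: centre of its underside; z up
- lid (a joint): angle of the bin's lid in rad: 0 shut flat on the rim, 1.68 fully open, where it rests leaning back a little beyond upright. It turns freely: from below about 1.45 it falls shut by its own weight, above about 1.55 it falls open. It starts shut or fully open; in the first second or two it may still be falling one way. The lid is a plate 185 x 236 x 6 mm, about 150 g
- lid_bar (a point): middle of the round bar handle on the lid's upper face: 12 mm thick, 110 mm long, parallel to the hinge, 40 mm clear above the face, measured to the bar's middle, and 20 mm in from the lid's free edge; 165 mm from the hinge along the lid and 46 mm off the hinge line at right angles to it. Its own x points to the hinge, y along the hinge, z out of the upper face
- lid_hinge (a point): middle of the lid's hinge line, on the bin's +x rim, 150 mm above the bench; its axes turn with the lid like those of lid_bar
- rack: bystander: steel wire rack of capped blood tubes, 76 x 186 mm, 103 mm tall; origin at the centre of its foot
- glovebox: bystander: flat cardboard box of gloves, 110 x 235 x 70 mm; origin at the centre of its foot
There are look-alikes about, which are no part of the job. What is shaped like the part that bears pot2_foot but pink is not meant.

How it is judged (in metres and radians):
On the way, in this order (a step that is already met when the one before it is completed fails the run):
1. every toppled pot lies in the discard tote (((x of pot1_foot in the frame of tote between -0.095 and 0.125 m and y of pot1_foot in the frame of tote between -0.085 and 0.085 m and z of pot1_foot in the frame of tote between -0.01 and 0.075 m) or (angle between pot1_foot's own z axis and vertical below 0.2 rad and distance of pot1_foot from where it was at the start of the episode below 0.02 m)) and ((x of pot2_foot in the frame of tote between -0.095 and 0.125 m and y of pot2_foot in the frame of tote between -0.085 and 0.085 m and z of pot2_foot in the frame of tote between -0.01 and 0.075 m) or (angle between pot2_foot's own z axis and vertical below 0.2 rad and distance of pot2_foot from where it was at the start of the episode below 0.02 m)) and ((x of pot3_foot in the frame of tote between -0.095 and 0.125 m and y of pot3_foot in the frame of tote between -0.085 and 0.085 m and z of pot3_foot in the frame of tote between -0.01 and 0.075 m) or (angle between pot3_foot's own z axis and vertical below 0.2 rad and distance of pot3_foot from where it was at the start of the episode below 0.02 m)) and ((x of pot4_foot in the frame of tote between -0.095 and 0.125 m and y of pot4_foot in the frame of tote between -0.085 and 0.085 m and z of pot4_foot in the frame of tote between -0.01 and 0.075 m) or (angle between pot4_foot's own z axis and vertical below 0.2 rad and distance of pot4_foot from where it was at the start of the episode below 0.02 m)) and ((x of pot5_foot in the frame of tote between -0.095 and 0.125 m and y of pot5_foot in the frame of tote between -0.085 and 0.085 m and z of pot5_foot in the frame of tote between -0.01 and 0.075 m) or (angle between pot5_foot's own z axis and vertical below 0.2 rad and distance of pot5_foot from where it was at the start of the episode below 0.02 m)) and ((x of pot6_foot in the frame of tote between -0.095 and 0.125 m and y of pot6_foot in the frame of tote between -0.085 and 0.085 m and z of pot6_foot in the frame of tote between -0.01 and 0.075 m) or (angle between pot6_foot's own z axis and vertical below 0.2 rad and distance of pot6_foot from where it was at the start of the episode below 0.02 m))), for 0.3 s.
2. the tote is lifted off the bench with all of them in it (all of step 1 and height (world z) of tote above 0.05 m), for 0.2 s.
3. the tote is tipped steeply with its lip over the bin (angle between tote's own z axis and vertical above 0.6 rad and x of tote_lip in the frame of bin between -0.1 and 0.1 m and y of tote_lip in the frame of bin between -0.12 and 0.12 m), for 0.1 s.
At the end, for the whole second after the job is handed in: every pot that had toppled is at rest in the bin; every pot that stood is still upright (within 0.2 rad) and within 20 mm of where it was; the tote stands level on the bench within 100 mm of where it was at the start; the lid is shut (below 0.1 rad) (((x of pot1_foot in the frame of bin between -0.09 and 0.09 m and y of pot1_foot in the frame of bin between -0.115 and 0.115 m and z of pot1_foot in the frame of bin between -0.005 and 0.145 m) or (angle between pot1_foot's own z axis and vertical below 0.2 rad and distance of pot1_foot from where it was at the start of the episode below 0.02 m)) and ((x of pot2_foot in the frame of bin between -0.09 and 0.09 m and y of pot2_foot in the frame of bin between -0.115 and 0.115 m and z of pot2_foot in the frame of bin between -0.005 and 0.145 m) or (angle between pot2_foot's own z axis and vertical below 0.2 rad and distance of pot2_foot from where it was at the start of the episode below 0.02 m)) and ((x of pot3_foot in the frame of bin between -0.09 and 0.09 m and y of pot3_foot in the frame of bin between -0.115 and 0.115 m and z of pot3_foot in the frame of bin between -0.005 and 0.145 m) or (angle between pot3_foot's own z axis and vertical below 0.2 rad and distance of pot3_foot from where it was at the start of the episode below 0.02 m)) and ((x of pot4_foot in the frame of bin between -0.09 and 0.09 m and y of pot4_foot in the frame of bin between -0.115 and 0.115 m and z of pot4_foot in the frame of bin between -0.005 and 0.145 m) or (angle between pot4_foot's own z axis and vertical below 0.2 rad and distance of pot4_foot from where it was at the start of the episode below 0.02 m)) and ((x of pot5_foot in the frame of bin between -0.09 and 0.09 m and y of pot5_foot in the frame of bin between -0.115 and 0.115 m and z of pot5_foot in the frame of bin between -0.005 and 0.145 m) or (angle between pot5_foot's own z axis and vertical below 0.2 rad and distance of pot5_foot from where it was at the start of the episode below 0.02 m)) and ((x of pot6_foot in the frame of bin between -0.09 and 0.09 m and y of pot6_foot in the frame of bin between -0.115 and 0.115 m and z of pot6_foot in the frame of bin between -0.005 and 0.145 m) or (angle between pot6_foot's own z axis and vertical below 0.2 rad and distance of pot6_foot from where it was at the start of the episode below 0.02 m)) and angle between tote's own z axis and vertical below 0.06 rad and height (world z) of tote between -0.005 and 0.01 m and distance of tote from where it was at the start of the episode below 0.1 m and linear speed of tote below 0.02 m/s and value of joint lid below 0.1 rad); the robot touches nothing.
It fails at once if a bystander (tube rack, glove box) is shifted more than 30 mm (distance of any of rack, glovebox from where it was at the start of the episode above 0.03 m).
It fails at once if a pot that stands upright is taken or pushed away from its place (upright and 20 to 50 mm from where it started) ((angle between pot1_foot's own z axis and vertical below 0.3 rad and distance of pot1_foot from where it was at the start of the episode between 0.02 and 0.05 m) or (angle between pot2_foot's own z axis and vertical below 0.3 rad and distance of pot2_foot from where it was at the start of the episode between 0.02 and 0.05 m) or (angle between pot3_foot's own z axis and vertical below 0.3 rad and distance of pot3_foot from where it was at the start of the episode between 0.02 and 0.05 m) or (angle between pot4_foot's own z axis and vertical below 0.3 rad and distance of pot4_foot from where it was at the start of the episode between 0.02 and 0.05 m) or (angle between pot5_foot's own z axis and vertical below 0.3 rad and distance of pot5_foot from where it was at the start of the episode between 0.02 and 0.05 m) or (angle between pot6_foot's own z axis and vertical below 0.3 rad and distance of pot6_foot from where it was at the start of the episode between 0.02 and 0.05 m)).
It fails at once if a pot that stands upright is knocked over at its place (tilt of 0.35 to 0.7 rad) ((angle between pot1_foot's own z axis and vertical between 0.35 and 0.7 rad and distance of pot1_foot from where it was at the start of the episode below 0.03 m) or (angle between pot2_foot's own z axis and vertical between 0.35 and 0.7 rad and distance of pot2_foot from where it was at the start of the episode below 0.03 m) or (angle between pot3_foot's own z axis and vertical between 0.35 and 0.7 rad and distance of pot3_foot from where it was at the start of the episode below 0.03 m) or (angle between pot4_foot's own z axis and vertical between 0.35 and 0.7 rad and distance of pot4_foot from where it was at the start of the episode below 0.03 m) or (angle between pot5_foot's own z axis and vertical between 0.35 and 0.7 rad and distance of pot5_foot from where it was at the start of the episode below 0.03 m) or (angle between pot6_foot's own z axis and vertical between 0.35 and 0.7 rad and distance of pot6_foot from where it was at the start of the episode below 0.03 m)).
Of pot1, pot2, pot3, pot4, pot5, pot6 only 4 to 6 are there at a start; the rules pass over those that are not, and their reading is None.
At some moment in a run one of pot3, pot4, tote may be knocked a few centimetres aside while the robot is not near it.
It also fails if it takes over 210 s, if anything falls off the work surface, if the arm or the gripper's body presses on something with over 40 N, if the wrist force passes 120 N, or if a joint passes its speed limit or range.

## Working session

There is one attempt and no reset: what is moved stays moved. The work goes in short steps, Python scripts to look and compute and a shell command to move; the robot and the scene stay as the last step left them, time stands still between calls to the robot, and variables do not carry over. Pictures are saved under pics/ and viewed, and the job is handed in when it is done.

```bash
mkdir -p pics; ls
python3 - <<'E'
from station import sense,capture
import cv2,numpy as np,json
s=sense();print(s)
for n in("side","top"):
    c=capture(n);cv2.imwrite(f"pics/{n}0.png",c["frame"][:,:,::-1])
    print(n,c["fx"],c["fy"],c["cx"],c["cy"],np.round(c["world_to_cam"],4).tolist(),[k for k in c])
E
```

```text
pics
{'time_s': 0.0, 'joints': array([-5.91520720e+01,  2.20886962e+01,  3.77739155e-01, -3.08593820e-02,
       -6.84120078e+01, -1.48167053e+01]), 'joint_velocities': array([-0.01312476, -0.14235534, -0.02887414,  0.04885302,  0.03139197,
       -0.00873451]), 'effort': array([ 1.69082496e-04, -3.90664351e+01,  1.87397540e+01,  4.22003388e+00,
        1.08363008e-02, -1.93243181e-04]), 'tcp_pos': array([ 0.17242885, -0.60002059,  0.19196267]), 'ee_rot': array([[-9.61166181e-01, -2.75969424e-01, -6.70464428e-04],
       [-2.75970231e-01,  9.61163891e-01,  2.09928475e-03],
       [ 6.50877939e-05,  2.20278973e-03, -9.99997572e-01]]), 'wrist_force': array([ 0.40582085,  0.08985706, -0.38754853]), 'moment': array([-0.01824194,  0.05587354, -0.02679815]), 'gripper_width': 1.0020720212013765}
side 377.61446262870396 377.61446262870396 315.9778714965766 203.29256013603273 [[-0.962, -0.273, -0.0061, 0.4555], [0.2064, -0.7417, 0.6382, -0.2166], [-0.1788, 0.6126, 0.7699, -0.9956], [0.0, 0.0, 0.0, 1.0]] ['frame', 'fx', 'fy', 'cx', 'cy', 'world_to_cam']
top 419.8412037262699 419.8412037262699 321.6284665688849 201.2162754796393 [[-0.0022, -1.0, 0.0046, -0.0312], [0.9793, -0.0012, 0.2026, -0.4968], [-0.2025, 0.0049, 0.9793, -1.057], [0.0, 0.0, 0.0, 1.0]] ['frame', 'fx', 'fy', 'cx', 'cy', 'world_to_cam']
```

View pics/side0.png

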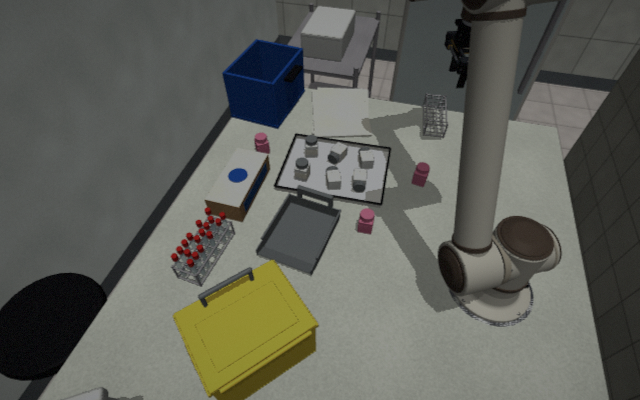

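View pics/top0.png

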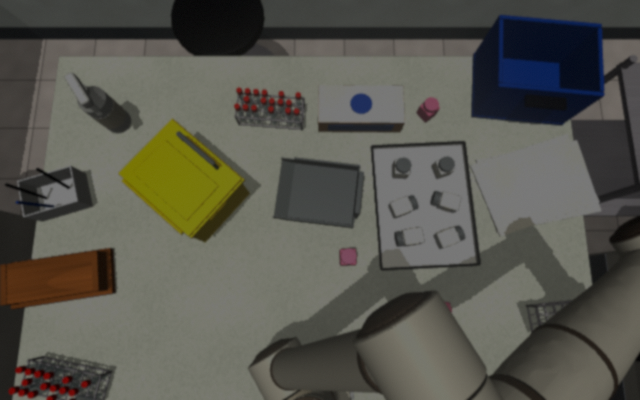

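The side view shows the tray with six pots: two look upright (side 311,145 and 302,168; top 402,167 and 445,166). Four lie on their sides (top 403,205; 446,201; 410,237; 450,237). There are pink decoys at top (429,108), (348,257) and (448,308). The bin lid is shut, with its bar at top (198,150).

```bash
cat > h.py <<'E'
from station import sense,capture
import cv2,numpy as np
def cap(n):
    c=capture(n);c["W"]=np.array(c["world_to_cam"]);return c
def proj(c,p):
    q=c["W"]@np.append(p,1);return np.array([c["cx"]+c["fx"]*q[0]/-q[2],c["cy"]+c["fy"]*-q[1]/-q[2]])
def ray(c,u,v):
    R=c["W"][:3,:3];t=c["W"][:3,3]
    d=R.T@np.array([(u-c["cx"])/c["fx"],-(v-c["cy"])/c["fy"],-1.]);return -R.T@t,d
def onz(c,u,v,z):
    o,d=ray(c,u,v);return o+d*(z-o[2])/d[2]
def tri(a,ua,b,ub):
    o1,d1=ray(a,*ua);o2,d2=ray(b,*ub)
    A=np.stack([d1,-d2],1);s=np.linalg.lstsq(A,o2-o1,rcond=None)[0]
    p,q=o1+s[0]*d1,o2+s[1]*d2;return (p+q)/2,np.linalg.norm(p-q)
def crop(c,x0,y0,x1,y1,k,fn):
    im=cv2.resize(c["frame"][y0:y1,x0:x1,::-1],None,fx=k,fy=k,interpolation=cv2.INTER_CUBIC)
    im=cv2.convertScaleAbs(im,alpha=1.5)
    st=10 if k>=4 else 20
    for x in range((x0//st+1)*st,x1,st):
        cv2.putText(im,str(x),((x-x0)*k,8),0,.3,(0,0,255));cv2.line(im,((x-x0)*k,10),((x-x0)*k,14),(0,0,255))
    for y in range((y0//st+1)*st,y1,st):
        cv2.putText(im,str(y),(0,(y-y0)*k+3),0,.3,(0,0,255));cv2.line(im,(20,(y-y0)*k),(24,(y-y0)*k),(0,0,255))
    cv2.imwrite("pics/"+fn+".png",im)
E
python3 - <<'E'
from h import *
t=cap("top");s=cap("side")
crop(t,365,135,485,275,4,"ttray1");crop(s,270,125,400,210,6,"stray1")
crop(t,110,110,250,245,4,"tbin1");crop(t,265,145,375,235,6,"ttote1");crop(s,165,180,345,400,2,"sbin1")
E
```

```text
(no output)
```

View pics/ttray1.png

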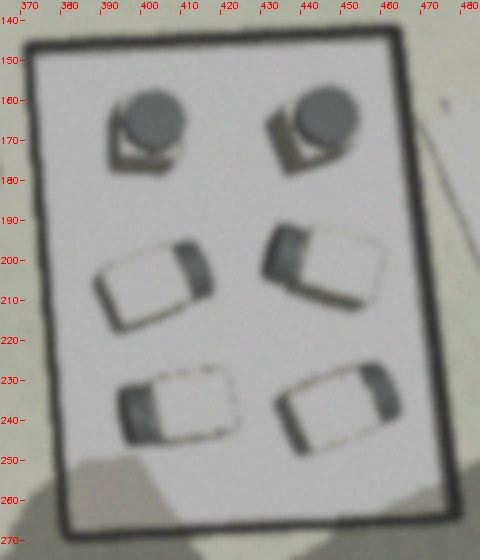

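View pics/stray1.png

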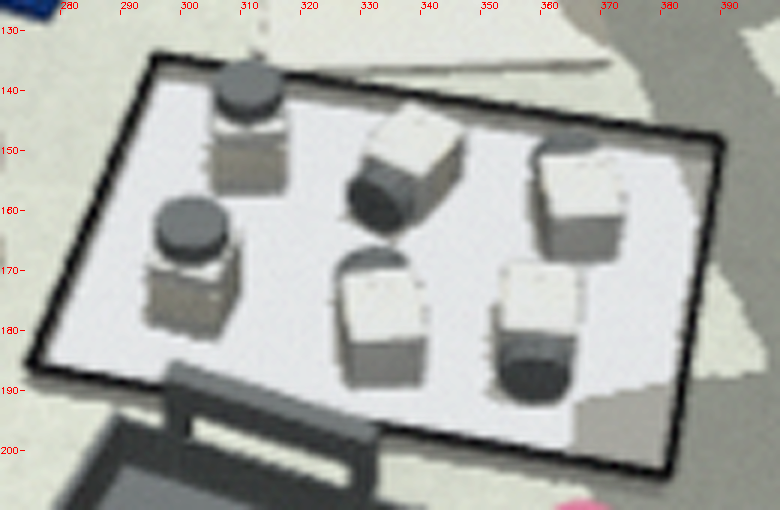

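View pics/tbin1.png

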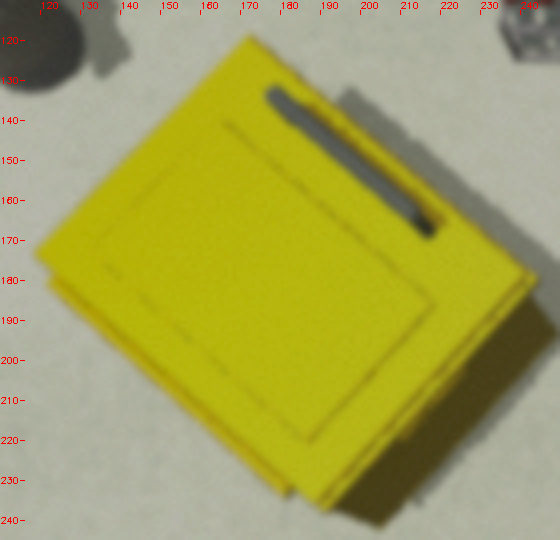

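View pics/ttote1.png

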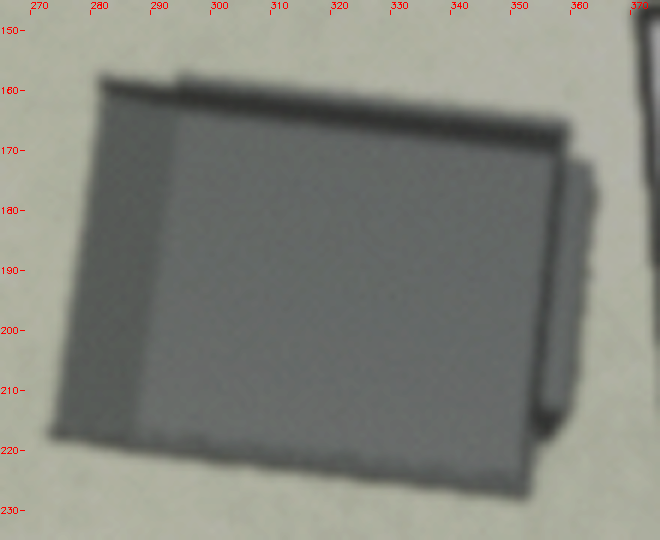

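View pics/sbin1.png

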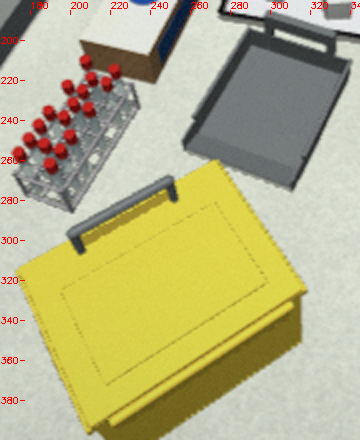

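Lid looks flat shut with its bar on the far-right edge. The two standing pots are at top (404,165) and (446,164). Now I'll measure positions.

```bash
cat > m1.py <<'E'
from h import *
t=cap("top");s=cap("side")
P=lambda n,u,v,z:print(n,np.round(onz(t,u,v,z),3))
pots={'A':[(389,203.5),(408,197),(414,211),(394.5,216)],'B':[(440,192),(459.5,197),(456,210.5),(435.5,205.5)],
'C':[(402,229.5),(419.5,226.5),(422.5,241),(403,245)],'D':[(433.5,235),(453.5,228),(459,241),(440,249)]}
caps={'A':(414.5,203),'B':(431,198.5),'C':(394.5,238.5),'D':(460,232.5)}
for k,c in pots.items():
    w=np.array([onz(t,*p,.045) for p in c]);e=onz(t,*caps[k],.040)
    m=w.mean(0);d=(e-m)[:2];d/=np.linalg.norm(d)
    L=[np.linalg.norm(w[i]-w[(i+1)%4]) for i in range(4)]
    print(k,'white ctr',np.round(m,3),'sides',np.round(L,3),'axis yaw',np.degrees(np.arctan2(d[1],d[0])),'potmid',np.round(m[:2]+d*.008,3))
P('S1 cap',403.5,165,.073);P('S2 cap',446,164,.073)
for a,b in [((178,133),(201,297)),((215,168),(252.5,272))]: print('bar?',a,np.round(onz(t,*a,.196),3))
print('bar tri ends',tri(t,(178,133.5),s,(208.5,296)),tri(t,(216,168),s,(250.5,274)))
lc=[onz(t,*p,.156) for p in [(171.5,119),(241.5,179),(192,237),(118,173)]]
print('lid',np.round(lc,3),'ctr',np.round(np.mean(lc,0),3),[round(np.linalg.norm(lc[i]-lc[(i+1)%4]),3) for i in range(4)])
print('tote: rear top corners z.04',[np.round(onz(t,*p,.04),3) for p in [(358.5,166),(352.5,227)]])
print('grip top z.084',[np.round(onz(t,*p,.084),3) for p in [(358,171),(363,172),(358,213),(354,211)]])
print('lip side-wall tops ',[np.round(onz(t,*p,.049),3) for p in [(281,158),(272.5,217.5)]],[np.round(onz(t,*p,.017),3) for p in [(281.5,162),(274,216.5)]])
print('tray corners',[np.round(onz(t,*p,.018),3) for p in [(372.5,146),(463.5,141.5),(479,264),(380.5,268.5)]])
E
python3 m1.py
```

```text
A white ctr [ 0.483 -0.243  0.045] sides [0.054 0.04  0.054 0.036] axis yaw -72.67035574687075 potmid [ 0.485 -0.251]
B white ctr [ 0.498 -0.367  0.045] sides [0.053 0.038 0.055 0.039] axis yaw 78.73299404041705 potmid [ 0.499 -0.359]
C white ctr [ 0.406 -0.267  0.045] sides [0.047 0.039 0.052 0.041] axis yaw 99.28801233876499 potmid [ 0.405 -0.259]
D white ctr [ 0.399 -0.358  0.045] sides [0.057 0.036 0.055 0.039] axis yaw -67.66489481314272 potmid [ 0.402 -0.365]
S1 cap [ 0.589 -0.248  0.073]
S2 cap [ 0.592 -0.36   0.073]
bar? (178, 133) [0.632 0.307 0.196]
bar? (215, 168) [0.546 0.216 0.196]
bar tri ends (array([0.61997614, 0.30377413, 0.20186455]), np.float64(0.01545896499733393)) (array([0.5561042 , 0.22042274, 0.17135907]), np.float64(0.005999310016406417))
lid [[0.684 0.34  0.156]
 [0.53  0.161 0.156]
 [0.39  0.272 0.156]
 [0.545 0.459 0.156]] ctr [0.537 0.308 0.156] [np.float64(0.236), np.float64(0.178), np.float64(0.243), np.float64(0.183)]
tote: rear top corners z.04 [array([ 0.597, -0.132,  0.04 ]), array([ 0.43 , -0.113,  0.04 ])]
grip top z.084 [array([ 0.57 , -0.127,  0.084]), array([ 0.567, -0.14 ,  0.084]), array([ 0.459, -0.124,  0.084]), array([ 0.464, -0.114,  0.084])]
lip side-wall tops  [array([0.616, 0.077, 0.049]), array([0.454, 0.097, 0.049])] [array([0.615, 0.079, 0.017]), array([0.462, 0.096, 0.017])]
tray corners [array([ 0.661, -0.175,  0.018]), array([ 0.674, -0.431,  0.018]), array([ 0.334, -0.448,  0.018]), array([ 0.322, -0.187,  0.018])]
```

```bash
cat > plan.py <<'E'
import sys
from h import *
from scipy.spatial.transform import Rotation as Ro
# plan.py x y z yaw_of_tool_x  [tilt about tool x]
def plan(x,y,z,yaw,tilt=0):
    s=sense();R=s["ee_rot"];p=s["tcp_pos"]
    c,n=np.cos(np.radians(yaw)),np.sin(np.radians(yaw))
    Rt=np.array([[c,n,0],[n,-c,0],[0,0,-1.]])@Ro.from_euler('x',tilt,degrees=True).as_matrix()
    d=R.T@(np.array([x,y,z])-p)*100
    w=Ro.from_matrix(R.T@Rt).as_rotvec(degrees=True)
    yx=np.degrees(np.arctan2(R[1,0],R[0,0]))
    print("t",round(s["time_s"],1),"p",np.round(p,3),"yawx",round(yx,1),"shift_cm",np.round(d,2),"turn",np.round(w,1),"joints",np.round(s["joints"]),"F",np.round(s["wrist_force"],1),"g",round(s["gripper_width"]*8.7,2))
if __name__=="__main__": plan(*map(float,sys.argv[1:]))
E
python3 plan.py .405 -.259 .20 -79.3
python3 -m jog '[[0,0,0,0,0,7],[0,0,0,0,0,7],[0,0,0,0,0,7],[0,0,0,0,0,7],[0,0,0,0,0,7]]' 5.8
python3 plan.py .405 -.259 .20 -79.3
```

```text
t 0.3 p [ 0.173 -0.6    0.193] yawx -164.0 shift_cm [-31.77  26.4   -0.72] turn [  0.    0.  -84.7] joints [-59.  22.   0.  -0. -68. -15.] F [-0.5  0.1  0.1] g 8.69
time_s: 0.72
tcp_pos: [0.1726, -0.6006, 0.1929]
ee_rot: [[-0.944, 0.331, -0.0], [0.331, 0.944, 0.0], [0.0, 0.0, -1.0]]
wrist_force: [0.1, -0.9, 0.1]
gripper_width: 0.718
t 0.7 p [ 0.173 -0.601  0.193] yawx 160.7 shift_cm [-10.63  39.93  -0.7 ] turn [   0.    0. -120.] joints [-59.  22.   0.  -0. -68. -50.] F [ 0.1 -0.9  0.1] g 6.25
```

```bash
python3 -m jog '[[0,0,0,0,0,-7],[0,0,0,0,0,-7],[0,0,0,0,0,-7],[0,0,0,0,0,-7],[0,0,0,0,0,-7]]'
python3 -m jog '[[0,0,0,0,0,-7],[0,0,0,0,0,-7],[0,0,0,0,0,-7],[0,0,0,0,0,-7],[0,0,0,0,0,-7]]'
python3 -m jog '[[0,0,0,0,0,-7],[0,0,0,0,0,-7],[0,0,0,0,0,-7],[0,0,0,0,0,-7],[0,0,0,0,0,-7]]'
python3 -m jog '[[0,0,0,0,0,-7],[0,0,0,0,0,-7],[0,0,0,0,0,-1],[0,0,0,0,0,0],[0,0,0,0,0,0]]'
python3 plan.py .405 -.259 .20 -79.3
```

```text
time_s: 1.13
tcp_pos: [0.1726, -0.6006, 0.1929]
ee_rot: [[-0.959, -0.282, -0.0], [-0.282, 0.959, 0.0], [-0.0, 0.0, -1.0]]
wrist_force: [-0.1, 0.7, 0.0]
gripper_width: 0.665
time_s: 1.55
tcp_pos: [0.1726, -0.6006, 0.1929]
ee_rot: [[-0.624, -0.781, -0.0], [-0.781, 0.624, 0.0], [-0.0, 0.0, -1.0]]
wrist_force: [0.6, -0.4, -0.3]
gripper_width: 0.671
time_s: 1.97
tcp_pos: [0.1726, -0.6006, 0.193]
ee_rot: [[-0.063, -0.998, -0.0], [-0.998, 0.063, 0.0], [-0.0, 0.0, -1.0]]
wrist_force: [-0.3, 0.5, -0.2]
gripper_width: 0.668
time_s: 2.38
tcp_pos: [0.1726, -0.6006, 0.193]
ee_rot: [[0.189, -0.982, -0.0], [-0.982, -0.189, 0.0], [-0.0, 0.0, -1.0]]
wrist_force: [0.3, 0.3, -0.1]
gripper_width: 0.669
t 2.4 p [ 0.173 -0.601  0.193] yawx -79.1 shift_cm [-29.16 -29.27  -0.7 ] turn [0.  0.  0.2] joints [-59.  22.   0.  -0. -68.  70.] F [ 0.3  0.3 -0.1] g 5.82
```

```bash
python3 -m jog '[[-2.9,-2.9,0,0,0,0],[-2.9,-2.9,0,0,0,0],[-2.9,-2.9,0,0,0,0],[-2.9,-2.9,0,0,0,0],[-2.9,-2.9,0,0,0,0]]' | head -2
python3 -m jog '[[-2.9,-2.9,0,0,0,0],[-2.9,-2.9,0,0,0,0],[-2.9,-2.9,0,0,0,0],[-2.9,-2.9,0,0,0,0],[-2.9,-2.9,0,0,0,0]]'
python3 plan.py .405 -.259 .014 -79.3
python3 - <<'E'
from h import *
t=cap("top");s=cap("side")
crop(t,265,90,485,290,3,"t2");crop(s,170,100,440,290,3,"s2")
E
```

```text
time_s: 2.8
tcp_pos: [0.2878, -0.4291, 0.1932]
time_s: 3.22
tcp_pos: [0.4025, -0.2587, 0.1935]
ee_rot: [[0.189, -0.982, 0.001], [-0.982, -0.189, -0.0], [0.001, -0.001, -1.0]]
wrist_force: [0.7, -0.3, 0.0]
gripper_width: 0.663
t 3.2 p [ 0.403 -0.259  0.193] yawx -79.1 shift_cm [ 0.06 -0.22 17.95] turn [-0.1 -0.   0.2] joints [-13.   8. -19.   0. -63.  24.] F [ 0.7 -0.3  0. ] g 5.77
```

View pics/s2.png

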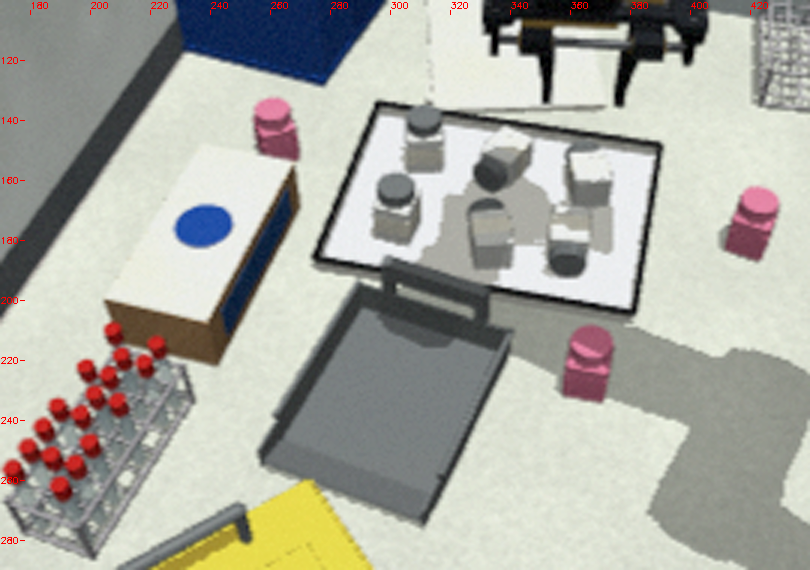

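View pics/t2.png

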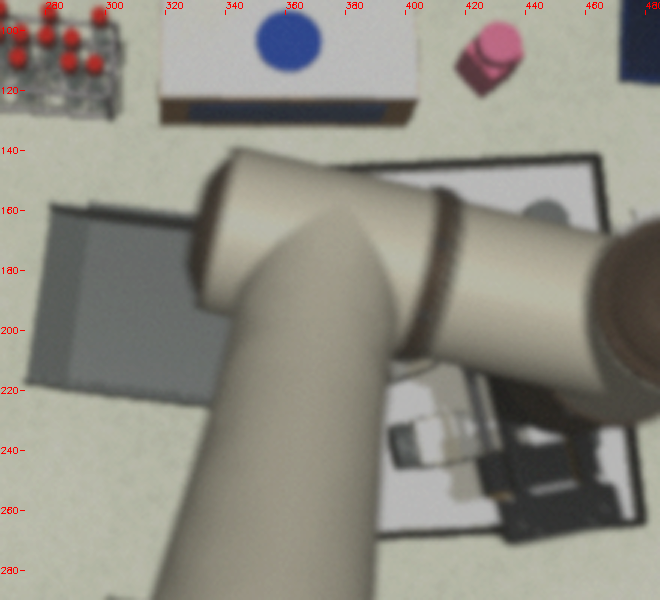

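Side view: scene unchanged, gripper above C. In the side view C is at (355,178), A at (331,180), B at (337,152) and D at (364,158). The standing pots S1 (299,178) and S2 (308,150) and the three pink decoys are not wanted. Descending on C.

```bash
python3 -m jog '[[0.1,-0.2,3,0,0,0],[0,0,3,0,0,0],[0,0,3,0,0,0],[0,0,2.5,0,0,0],[0,0,2.5,0,0,0]]'|head -2
python3 -m jog '[[0,0,2,0,0,0],[0,0,1,0,0,0],[0,0,0.9,0,0,0],[0,0,1,0,0,0],[0,0,1,0,0,0]]'
python3 plan.py .405 -.259 .014 -79.3
python3 - <<'E'
from h import *
s=cap("side")
crop(s,270,100,400,220,5,"s3")
E
```

```text
time_s: 3.73
tcp_pos: [0.4035, -0.2615, 0.052]
time_s: 4.15
tcp_pos: [0.4044, -0.2617, -0.0061]
ee_rot: [[0.19, -0.982, 0.001], [-0.982, -0.19, -0.0], [0.001, -0.001, -1.0]]
wrist_force: [0.4, -0.9, -0.3]
gripper_width: 0.668
t 4.2 p [ 0.404 -0.262 -0.006] yawx -79.1 shift_cm [-0.25 -0.12 -2.01] turn [-0.1 -0.   0.2] joints [-14.  23. -33.   0. -34.  24.] F [ 0.4 -0.9 -0.3] g 5.81
```

View pics/s3.png

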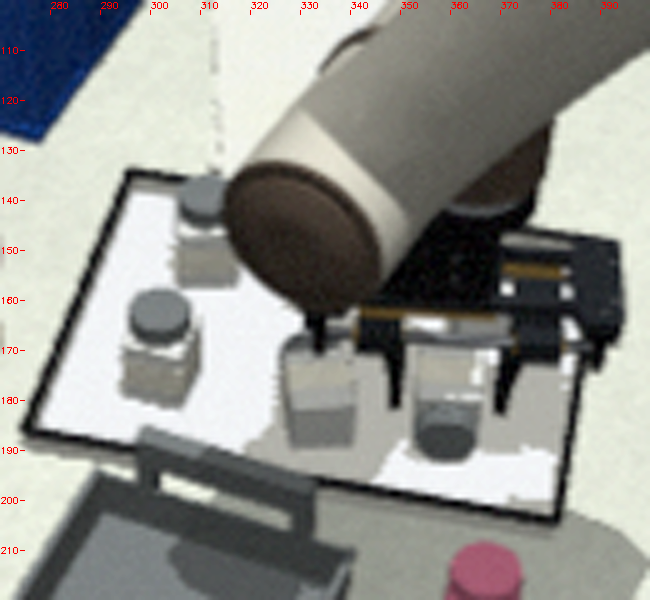

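I mis-summed the rows and the tool is 2 cm too low; it touches nothing (force about 0). Raising it.

```bash
python3 -m jog '[[-0.2,-0.1,-1,0,0,0],[0,0,-1,0,0,0],[0,0,0,0,0,0],[0,0,0,0,0,0],[0,0,0,0,0,0]]'|head -2
python3 -m jog '[[0,0,0,0,0,0],[0,0,0,0,0,0],[0,0,0,0,0,0],[0,0,0,0,0,0],[0,0,0,0,0,0]]' 3.5
python3 plan.py .405 -.259 .014 -79.3
```

```text
time_s: 4.62
tcp_pos: [0.4044, -0.2591, 0.0141]
time_s: 5.03
tcp_pos: [0.4044, -0.2589, 0.0138]
ee_rot: [[0.191, -0.982, -0.001], [-0.982, -0.191, 0.0], [-0.0, 0.0, -1.0]]
wrist_force: [0.6, -0.9, -0.7]
gripper_width: 0.465
t 5.0 p [ 0.404 -0.259  0.014] yawx -79.0 shift_cm [ 0.02 -0.06 -0.02] turn [0.  0.  0.3] joints [-13.  21. -33.  -0. -37.  24.] F [ 0.6 -0.9 -0.7] g 4.05
```

```bash
python3 -m jog '[[0,0,0,0,0,0],[0,0,-1,0,0,0],[0,0,-3,0,0,0],[0,0,-4,0,0,0],[0,0,-4,0,0,0]]'|head -2
python3 -m jog '[[0,0,-4,0,0,0],[0,0,0,0,0,0],[0,0,0,0,0,6],[0,0,0,0,0,6],[0,0,0,0,0,5]]'
python3 plan.py .4946 .0086 .175 -96.4
python3 - <<'E'
from h import *
s=cap("side")
crop(s,270,80,400,220,4,"s4")
E
```

```text
time_s: 5.45
tcp_pos: [0.4034, -0.2587, 0.1347]
time_s: 5.87
tcp_pos: [0.4043, -0.2588, 0.174]
ee_rot: [[-0.109, -0.994, 0.0], [-0.994, 0.109, 0.0], [-0.0, -0.0, -1.0]]
wrist_force: [-0.4, 0.1, -0.2]
gripper_width: 0.468
t 5.9 p [ 0.404 -0.259  0.174] yawx -96.3 shift_cm [-27.57  -6.06  -0.09] turn [-0.   0.   0.1] joints [-13.   9. -21.  -0. -60.   7.] F [-0.4  0.1 -0.2] g 4.08
```

View pics/s4.png

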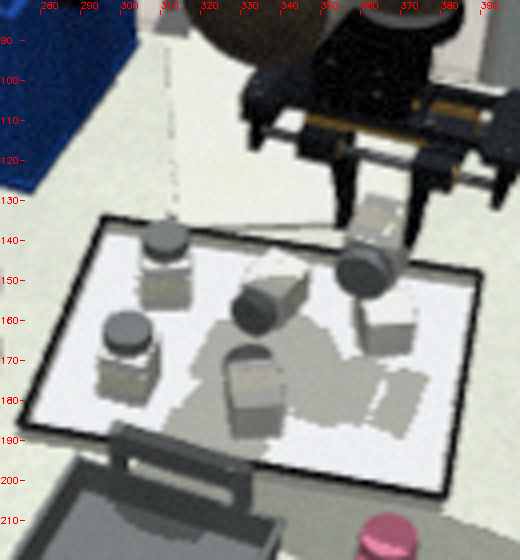

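The pot is held at (366,145). Moving it over the tote.

```bash
python3 -m jog '[[-3.5,-0.8,0,0,0,0],[-3.5,-0.8,0,0,0,0],[-3.5,-0.8,0,0,0,0],[-3.5,-0.8,0,0,0,0],[-3.5,-0.8,0,0,0,0]]'|head -2
python3 -m jog '[[-3.5,-0.8,0,0,0,0],[-3.5,-0.7,0,0,0,0],[-3,-0.5,0,0,0,0],[0,0,0,0,0,0],[0,0,3,0,0,0]]'|head -2
python3 plan.py .4946 .0086 .018 -96.4
python3 - <<'E'
from h import *
s=cap("side")
crop(s,170,100,400,290,3,"s5")
E
```

```text
time_s: 6.33
tcp_pos: [0.4626, -0.0875, 0.1739]
time_s: 6.75
tcp_pos: [0.4978, 0.0108, 0.1485]
t 6.8 p [0.498 0.011 0.149] yawx -95.6 shift_cm [ 0.29  0.46 13.05] turn [-0.7  0.2  0.8] joints [ 20.  12. -21.   0. -56. -26.] F [ 1.   1.3 -0.6] g 4.09
```

View pics/s5.png

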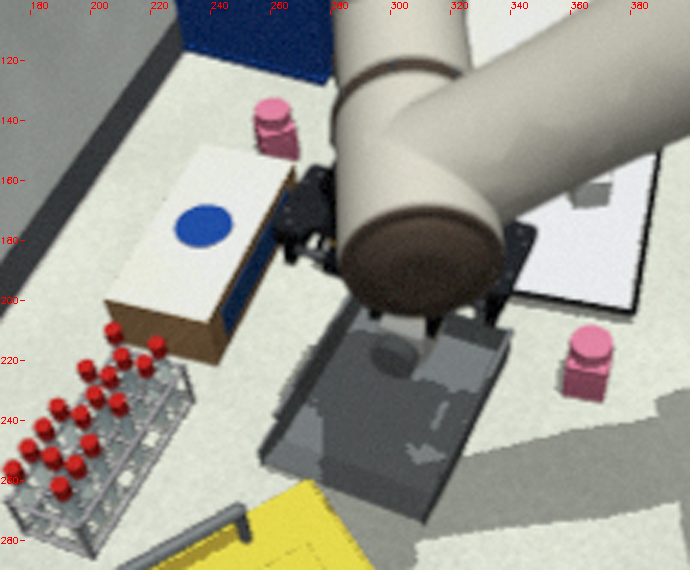

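```bash
python3 -m jog '[[0.3,0.5,2,0,0,0],[0,0,2,0,0,0],[0,0,2,0,0,0],[0,0,2,0,0,0],[0,0,2,0,0,0]]'|head -2
python3 -m jog '[[0,0,2,0,0,0],[0,0,0.5,0,0,0],[0,0,0,0,0,0],[0,0,0,0,0,0],[0,0,0,0,0,0]]'|head -2
python3 plan.py .4946 .0086 .018 -96.4
python3 - <<'E'
from h import *
s=cap("side")
crop(s,250,150,350,280,5,"s6")
E
```

```text
time_s: 7.22
tcp_pos: [0.4869, 0.0051, 0.0432]
time_s: 7.63
tcp_pos: [0.4885, 0.0059, 0.0203]
t 7.6 p [0.489 0.006 0.02 ] yawx -95.9 shift_cm [-0.33 -0.58  0.23] turn [-0.1  0.   0.5] joints [ 20.  21. -31.   0. -38. -26.] F [-1.2  0.  -0. ] g 4.02
```

View pics/s6.png

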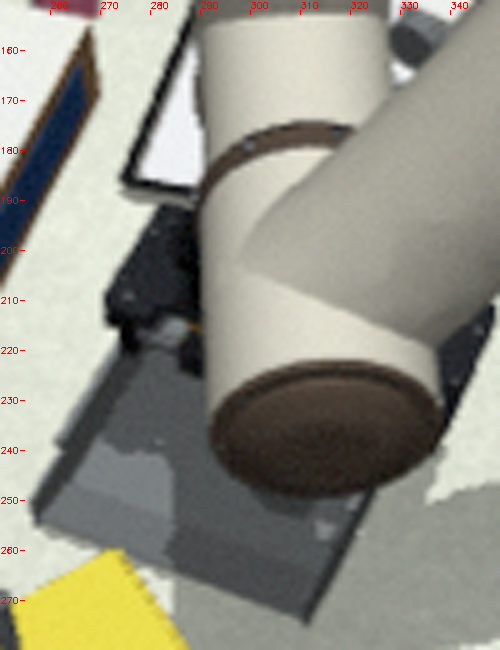

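```bash
python3 -m jog '[[-0.3,-0.6,0.3,0,0,0],[0,0,0,0,0,0],[0,0,0,0,0,0],[0,0,0,0,0,0],[0,0,0,0,0,0]]'|head -2
python3 plan.py .4946 .0086 .018 -96.4
python3 -m jog '[[0,0,0,0,0,0],[0,0,0,0,0,0],[0,0,0,0,0,0],[0,0,-1,0,0,0],[0,0,-2,0,0,0]]' 5.2|tail -2
python3 -m jog '[[0,0,-4,0,0,0],[0,0,-4,0,0,0],[0,0,-4,0,0,0],[0,0,-2,0,0,0],[0,0,0,0,0,0]]' |head -2
python3 plan.py .485 -.251 .18 -73.4
```

```text
time_s: 8.1
tcp_pos: [0.4938, 0.0082, 0.0161]
t 8.1 p [0.494 0.008 0.016] yawx -96.0 shift_cm [-0.05 -0.08 -0.19] turn [-0.   0.   0.4] joints [ 20.  22. -31.  -0. -38. -26.] F [ 0.4 -0.1  0.1] g 4.08
wrist_force: [-0.3, 0.5, 0.8]
gripper_width: 0.589
time_s: 8.93
tcp_pos: [0.4972, 0.0088, 0.192]
t 8.9 p [0.497 0.009 0.192] yawx -95.9 shift_cm [25.97 -1.45  1.12] turn [ -0.7   0.1 -22.5] joints [ 20.   9. -18.   0. -62. -26.] F [ 0.2  0.8 -0.2] g 5.22
```

```bash
python3 -m jog '[[3.7,-0.2,0,0,0,0],[3.7,-0.2,0,0,0,0],[3.7,-0.2,0,0,0,0],[3.7,-0.2,0,0,0,0],[3.7,-0.2,0,0,0,0]]' 5.8|head -2
python3 -m jog '[[3.7,-0.2,0,0,0,0],[3.7,-0.2,0,0,0,0],[0,0,0,0,0,-7],[0,0,0,0,0,-7],[0,0,0,0,0,-7]]' |head -2
python3 -m jog '[[0,0,0,0,0,-1.5],[0,0,0,0,0,0],[0,0,0,0,0,0],[0,0,0,0,0,0],[0,0,0,0,0,0]]' |head -2
python3 plan.py .485 -.251 .014 -73.4
python3 - <<'E'
from h import *
s=cap("side");t=cap("top")
crop(s,220,90,400,290,3,"s7")
crop(t,265,140,485,290,3,"t7")
E
```

```text
time_s: 9.35
tcp_pos: [0.4836, -0.1782, 0.1854]
time_s: 9.77
tcp_pos: [0.4798, -0.2517, 0.1848]
time_s: 10.18
tcp_pos: [0.4807, -0.2507, 0.1858]
t 10.2 p [ 0.481 -0.251  0.186] yawx -73.5 shift_cm [ 0.15 -0.41 17.18] turn [ 0.   0.  -0.1] joints [-10.  14. -12.  -0. -64.  27.] F [ 0.4 -0.7  0.2] g 5.79
```

View pics/s7.png

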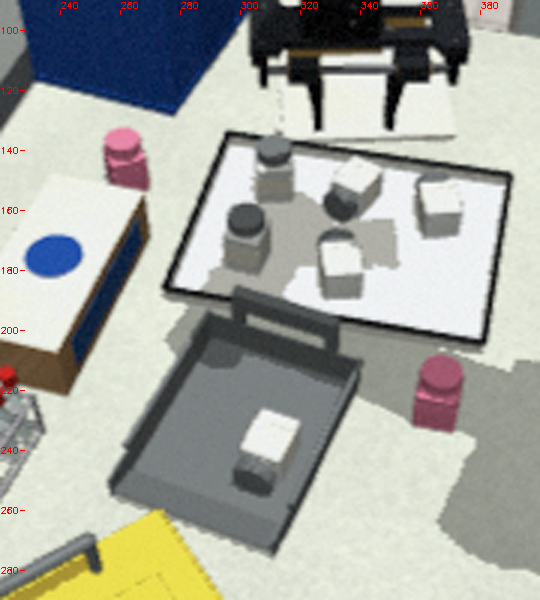

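View pics/t7.png

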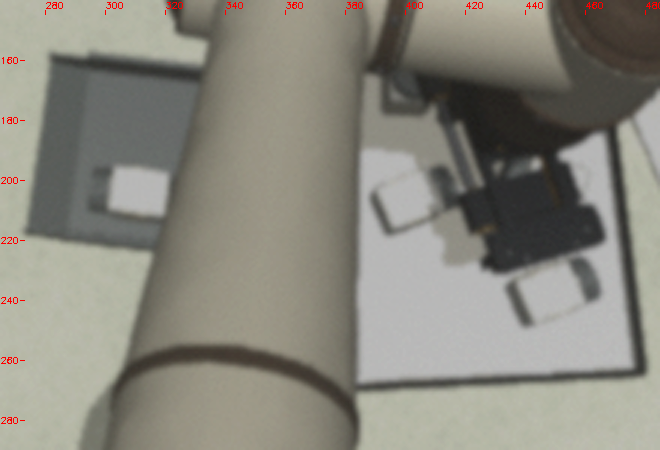

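C lies in the tote at side (305,240), and A is unmoved. Descending onto A (total 17.2 cm).

```bash
python3 -m jog '[[0.1,-0.4,3,0,0,0],[0,0,3,0,0,0],[0,0,3,0,0,0],[0,0,2,0,0,0],[0,0,2,0,0,0]]'|head -2
python3 -m jog '[[0,0,1,0,0,0],[0,0,1,0,0,0],[0,0,1,0,0,0],[0,0,0,0,0,0],[0,0,0,0,0,0]]'|head -2
python3 plan.py .485 -.251 .014 -73.4
python3 - <<'E'
from h import *
s=cap("side")
crop(s,270,100,400,220,5,"s8")
E
```

```text
time_s: 10.7
tcp_pos: [0.4844, -0.2505, 0.0546]
time_s: 11.12
tcp_pos: [0.4852, -0.2508, 0.0262]
t 11.1 p [ 0.485 -0.251  0.026] yawx -73.5 shift_cm [0.02 0.02 1.22] turn [-0.  -0.  -0.1] joints [-10.  25. -23.   0. -42.  27.] F [-0.   0.5  0.4] g 5.79
```

View pics/s8.png

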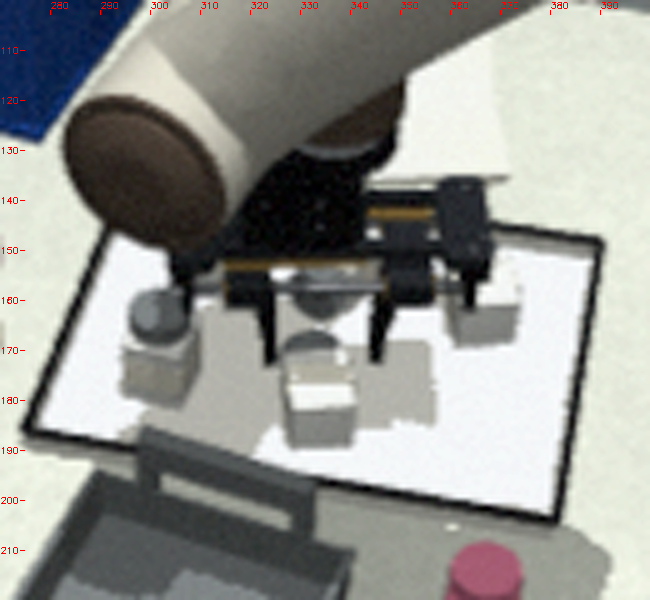

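```bash
python3 -m jog '[[0,0,0.4,0,0,0],[0,0,0.3,0,0,0],[0,0,0,0,0,0],[0,0,0,0,0,0],[0,0,0,0,0,0]]'|sed -n 2p
python3 -m jog '[[0,0,0,0,0,0],[0,0,0,0,0,0],[0,0,0,0,0,0],[0,0,0,0,0,0],[0,0,0,0,0,0]]' 3.5
python3 - <<'E'
from h import *
s=cap("side")
crop(s,270,100,400,220,5,"s9")
E
```

```text
tcp_pos: [0.485, -0.2507, 0.0192]
time_s: 12.0
tcp_pos: [0.4849, -0.2507, 0.0191]
ee_rot: [[0.285, -0.959, 0.0], [-0.959, -0.285, -0.0], [0.0, -0.0, -1.0]]
wrist_force: [-0.0, 0.4, -0.4]
gripper_width: 0.428
```

View pics/s9.png

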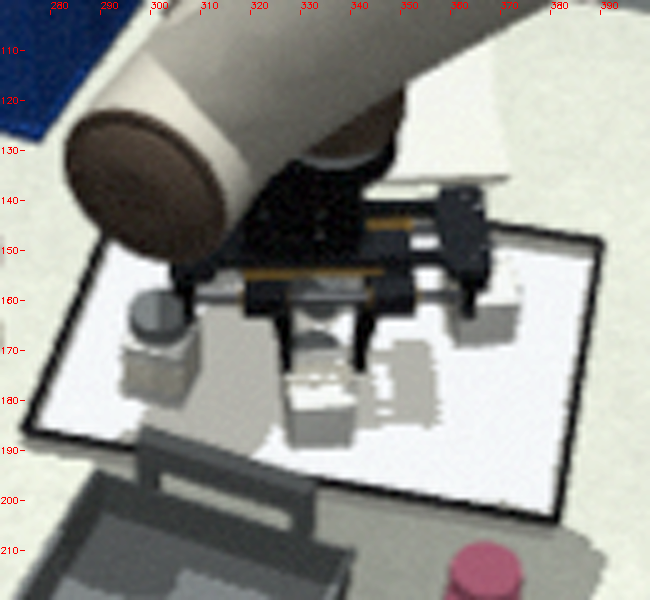

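Run:
```python
from h import *
s=cap("side");st=sense();p=st["tcp_pos"];y=st["ee_rot"][:,1];print(st["gripper_width"]*8.7)
for k in(-.019,.019):print('tip',np.round(proj(s,p+k*y),1))
print('foot bottom corners',[np.round(onz(s,u,v,.003),3) for u,v in[(327.2,189),(338.8,189)]])
print('foot top corners',[np.round(onz(s,u,v,.045),3) for u,v in[(326,181.5),(340,179.5)]])
print('S1 top',np.round(onz(s,301.5,158,.073),3))
```

```text
3.5565742787595207
tip [327.8 178.2]
tip [339.6 178. ]
foot bottom corners [array([ 0.497, -0.213,  0.003]), array([ 0.461, -0.223,  0.003])]
foot top corners [array([ 0.499, -0.206,  0.045]), array([ 0.459, -0.226,  0.045])]
S1 top [ 0.594 -0.259  0.073]
```

Run:
```python
from h import *
s=cap("side")
crop(s,290,140,370,200,9,"s10")
```

```text
(no output)
```

View pics/s10.png

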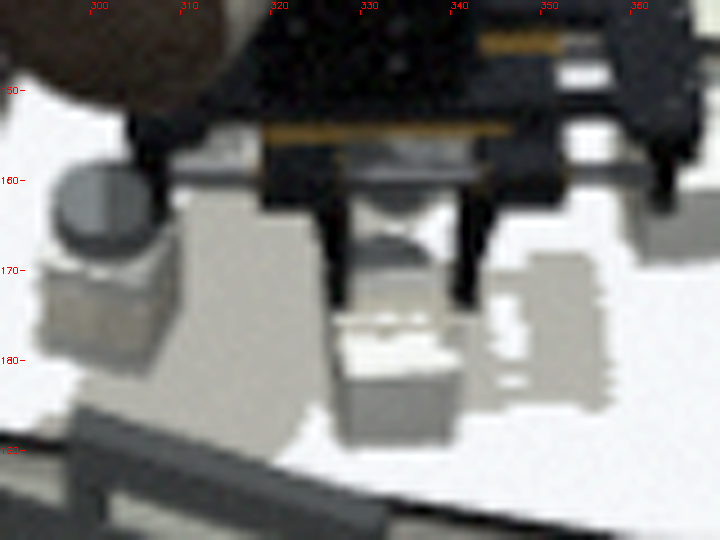

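```bash
python3 -m jog '[[0,0,0,0,0,0],[0,0,0,0,0,0],[0,0,0,0,0,0],[0,0,0,0,0,0],[0,0,0,0,0,0]]' 2.5
python3 -m jog '[[0,0,0,0,0,0],[0,0,0,0,0,0],[0,0,0,0,0,0],[0,0,0,0,0,0],[0,0,0,0,0,0]]' 2.5 | tail -2
python3 - <<'E'
from h import *
s=cap("side")
crop(s,290,140,370,200,9,"s11")
E
```

```text
time_s: 12.57
tcp_pos: [0.4849, -0.2507, 0.0191]
ee_rot: [[0.285, -0.959, 0.0], [-0.959, -0.285, -0.0], [0.0, -0.0, -1.0]]
wrist_force: [-0.1, 0.1, 0.5]
gripper_width: 0.291
wrist_force: [0.2, -0.7, -0.5]
gripper_width: 0.288
```

View pics/s11.png

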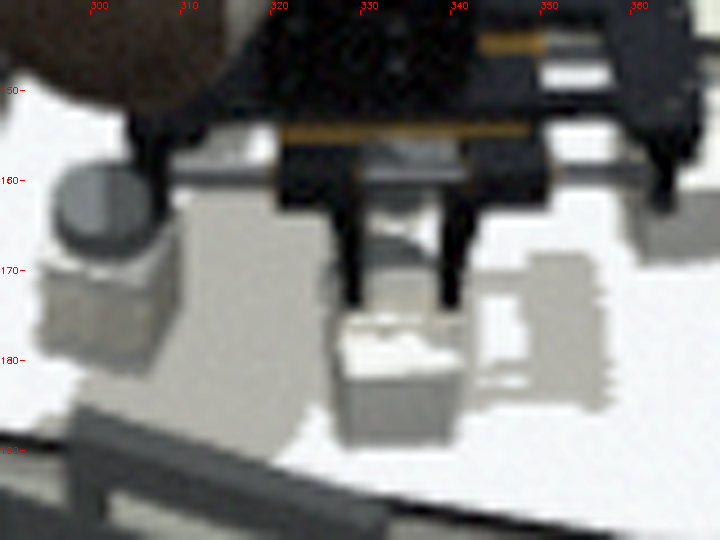

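Run:
```python
from h import *
s=cap("side");st=sense();p=st["tcp_pos"]
for dz in(-.01,0,.01,.02,.03,.04):print(dz,np.round(proj(s,p+[0,0,dz]),1))
for dy in(-.02,0,.02):print(dy,np.round(proj(s,p+[0,dy,.03]),1))
```

```text
-0.01 [333.6 180.2]
0 [333.7 178.1]
0.01 [333.8 175.9]
0.02 [333.9 173.8]
0.03 [334.  171.6]
0.04 [334.1 169.3]
-0.02 [335.5 167.2]
0 [334.  171.6]
0.02 [332.5 176. ]
```

Run:
```python
from h import *
s=cap("side");st=sense();p=st["tcp_pos"];y=st["ee_rot"][:,1];x=st["ee_rot"][:,0]
for k in(-.095,.095):
  for m in (-.0375,0,.0375):
    print(k,m,[np.round(proj(s,p+k*y+m*x+[0,0,dz]),1).tolist() for dz in(.05,.07,.09)])
print('finger tip', [np.round(proj(s,p+[0,0,dz]+y*.012),1).tolist() for dz in (.0,.02)])
```

```text
-0.095 -0.0375 [[303.8, 176.1], [303.5, 171.5], [303.3, 166.8]]
-0.095 0 [[303.9, 167.5], [303.7, 162.9], [303.5, 158.1]]
-0.095 0.0375 [[304.0, 159.1], [303.8, 154.5], [303.6, 149.8]]
0.095 -0.0375 [[365.7, 175.3], [366.3, 170.7], [366.9, 166.0]]
0.095 0 [[364.5, 166.7], [365.1, 162.1], [365.7, 157.3]]
0.095 0.0375 [[363.4, 158.4], [364.0, 153.7], [364.6, 149.0]]
finger tip [[337.4, 178.0], [337.7, 173.7]]
```

The fingers closed above the pot: the tips sit about 26 mm above the reported TCP. I'll regrasp lower, offset toward A's foot end and turned slightly so the gripper body stays clear of S1's cap.

```bash
python3 -m jog '[[0,0,-0.5,0,0,0],[0,0,0,0,0,0],[0,0,0,0,0,0],[0,0,0,0,0,-3.5],[0,0,0,0,0,0]]' 5.8 |sed -n 2p
python3 -m jog '[[0,0,0,0,0,0],[0,0,0,0,0,0],[0,0,0,0,0,0],[0,0,0,0,0,0],[0,0,0,0,0,0]]' |tail -1
python3 plan.py .483 -.241 .008 -70
python3 - <<'E'
from h import *
s=cap("side");t=cap("top")
crop(s,290,130,370,200,9,"s12");crop(t,365,135,485,275,4,"t12")
E
```

```text
tcp_pos: [0.4849, -0.2507, 0.0241]
gripper_width: 0.663
t 14.0 p [ 0.485 -0.251  0.024] yawx -70.0 shift_cm [-0.97 -0.15  1.6 ] turn [0. 0. 0.] joints [-10.  25. -23.  -0. -42.  30.] F [ 0.1 -0.4 -0.2] g 5.76
```

View pics/s12.png

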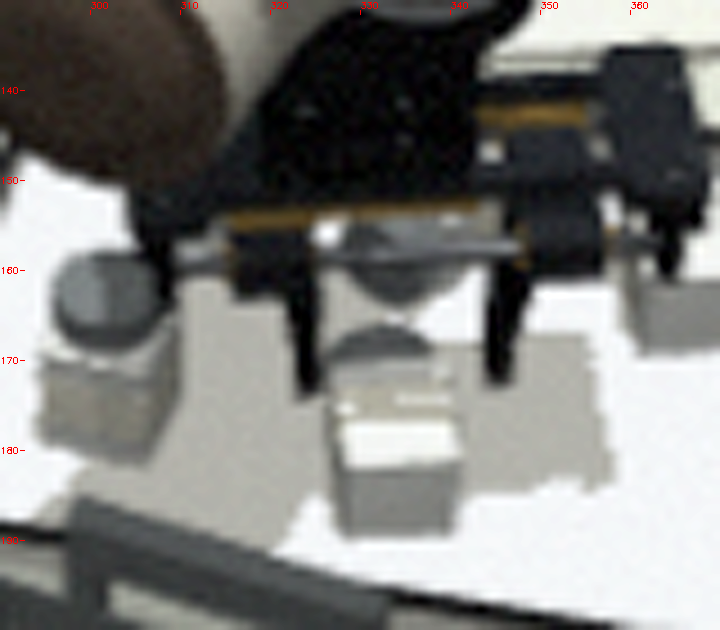

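View pics/t12.png

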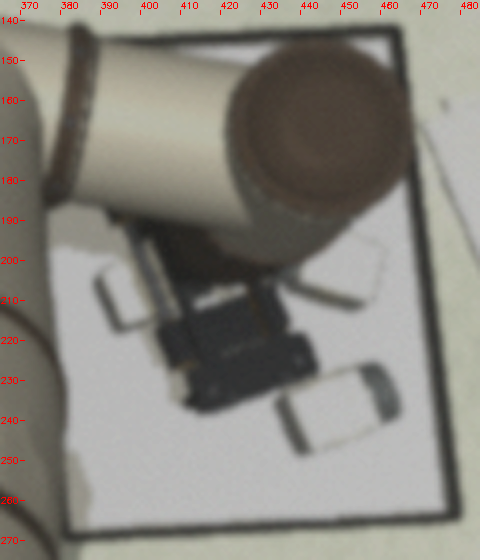

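Run:
```python
from h import *
t=cap("top")
crop(t,380,180,450,245,10,"t13")
```

```text
(no output)
```

View pics/t13.png

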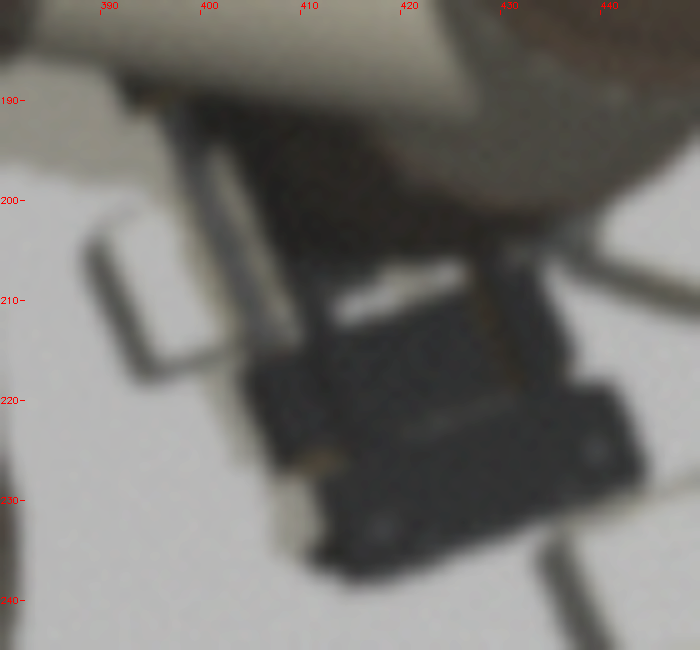

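```bash
python3 -m jog '[[-0.5,-0.1,0,0,0,0],[0,0,1,0,0,0],[0,0,0.5,0,0,0],[0,0,0,0,0,0],[0,0,0,0,0,0]]'|sed -n '2p;4p'
python3 -m jog '[[0,0,0.3,0,0,0],[0,0,0.3,0,0,0],[0,0,0,0,0,0],[0,0,0,0,0,0],[0,0,0,0,0,0]]'|sed -n '2p;4p'
python3 -m jog '[[0,0,0.3,0,0,0],[0,0,0.2,0,0,0],[0,0,0,0,0,0],[0,0,0,0,0,0],[0,0,0,0,0,0]]'|sed -n '2p;4p'
python3 - <<'E'
from h import *
s=cap("side")
crop(s,290,130,370,200,9,"s13")
E
```

```text
tcp_pos: [0.4836, -0.2455, 0.0083]
wrist_force: [-0.0, -0.3, 0.3]
tcp_pos: [0.4842, -0.2457, 0.0031]
wrist_force: [0.0, -0.5, 0.0]
tcp_pos: [0.4842, -0.2457, -0.002]
wrist_force: [0.2, -0.9, -0.1]
```

View pics/s13.png

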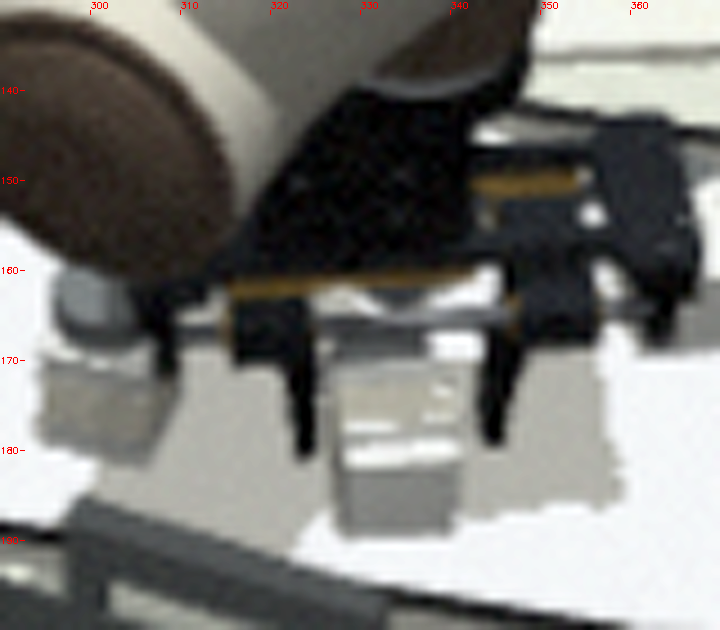

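```bash
python3 -m jog '[[0,0,0,0,0,0],[0,0,0,0,0,0],[0,0,0,0,0,0],[0,0,0,0,0,0],[0,0,0,0,0,0]]' 3.5|sed -n '2p;4,5p'
python3 -m jog '[[0,0,0,0,0,0],[0,0,0,0,0,0],[0,0,-1,0,0,0],[0,0,-1,0,0,0],[0,0,-1,0,0,0]]' 3.5|sed -n '2p;4,5p'
python3 -m jog '[[0,0,-4,0,0,0],[0,0,-4,0,0,0],[0,0,-4,0,0,0],[0,0,-3,0,0,0],[0,0,0,0,0,0]]'|sed -n '2p;4,5p'
python3 - <<'E'
from h import *
s=cap("side")
crop(s,270,80,400,220,4,"s14")
E
python3 plan.py .5622 .001 .17 -96.4
```

```text
tcp_pos: [0.4843, -0.2457, -0.0019]
wrist_force: [0.1, -0.5, 0.3]
gripper_width: 0.481
tcp_pos: [0.4842, -0.2457, 0.0291]
wrist_force: [0.1, -0.1, 0.1]
gripper_width: 0.48
tcp_pos: [0.4885, -0.2473, 0.1874]
wrist_force: [0.3, 0.1, -0.2]
gripper_width: 0.482
t 16.7 p [ 0.487 -0.246  0.184] yawx -69.9 shift_cm [-20.65 -15.57   1.38] turn [-0.6 -0.2 26.5] joints [-10.  14. -12.   0. -63.  30.] F [-0.3 -0.2 -2.2] g 4.17
```

View pics/s14.png

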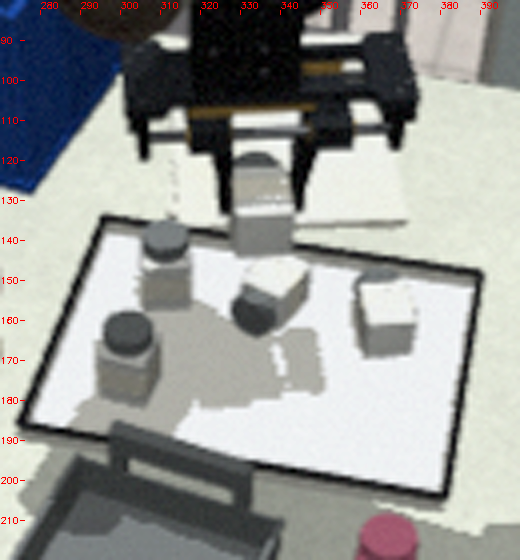

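Held properly at 4.17 cm and S1/S2 undisturbed. Rotating and moving to the tote.

```bash
python3 -m jog '[[0,0,0,0,0,6.6],[0,0,0,0,0,6.6],[0,0,0,0,0,6.6],[0,0,0,0,0,6.6],[0,0,0,0,0,0]]'|sed -n '2p'
python3 plan.py .5628 .006 .17 -96.4
```

```text
tcp_pos: [0.4832, -0.2453, 0.1774]
t 17.1 p [ 0.483 -0.245  0.177] yawx -96.5 shift_cm [-25.87  -5.07   0.75] turn [ 0.1  0.  -0.1] joints [-10.  15. -13.  -0. -63.   3.] F [-0.2  0.  -1.2] g 4.2
```

```bash
python3 -m jog '[[-3.5,-0.7,0,0,0,0],[-3.5,-0.7,0,0,0,0],[-3.5,-0.7,0,0,0,0],[-3.5,-0.7,0,0,0,0],[-3.5,-0.7,0,0,0,0]]'|sed -n '2p'
python3 -m jog '[[-3.5,-0.7,0,0,0,0],[-3,-0.5,0,0,0,0],[-2,-0.3,0,0,0,0],[0,0,0,0,0,0],[0,0,0,0,0,0]]'|sed -n '2p'
python3 plan.py .5628 .006 .0 -96.4
python3 - <<'E'
from h import *
s=cap("side")
crop(s,220,140,350,280,4,"s15")
E
```

```text
tcp_pos: [0.5379, -0.0741, 0.1778]
tcp_pos: [0.5622, 0.0082, 0.1774]
t 18.0 p [0.562 0.008 0.177] yawx -96.1 shift_cm [ 0.2  -0.11 17.74] turn [ 0.1 -0.   0.3] joints [ 17.  17. -10.  -0. -64. -23.] F [-0.2  0.6 -2.2] g 4.18
```

View pics/s15.png

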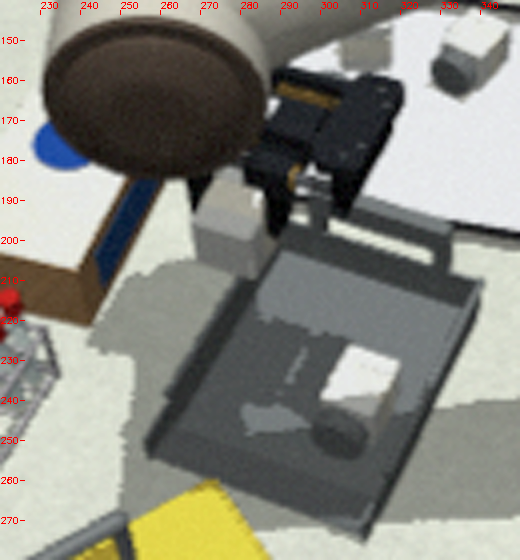

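Run:
```python
from h import *
s=cap("side")
O=np.array([.524,-.035]);a=np.radians(83.6);x=np.array([np.cos(a),np.sin(a)]);y=np.array([-x[1],x[0]])
for n,u,v,z in[('Cfoot top corner',304,226,.045),('Cfoot r',318.5,230,.045),('cap end',302,246,.024),('rear wall corner L',290,196,.04),('rear R',338,211,.04),('lipL',258,255,.05),('white/cap L',300,239,.045),('white/cap R',312.5,242,.045)]:
    w=onz(s,u,v,z)[:2];print(n,np.round(w,3),'tote',np.round([(w-O)@x,(w-O)@y],3))
```

```text
Cfoot top corner [ 0.515 -0.023] tote [0.01 0.01]
Cfoot r [ 0.472 -0.021] tote [0.008 0.053]
cap end [0.505 0.029] tote [0.062 0.026]
rear wall corner L [ 0.59  -0.123] tote [-0.08  -0.076]
rear R [ 0.436 -0.106] tote [-0.08   0.079]
lipL [0.604 0.104] tote [ 0.147 -0.064]
white/cap L [0.513 0.022] tote [0.055 0.018]
white/cap R [0.477 0.022] tote [0.051 0.053]
```

```bash
python3 -m jog '[[0.2,-0.1,3,0,0,0],[0,0,3,0,0,0],[0,0,3,0,0,0],[0,0,3,0,0,0],[0,0,2,0,0,0]]'|sed -n '2p'
python3 -m jog '[[0,0,1,0,0,0],[0,0,0,0,0,0],[0,0,0,0,0,0],[0,0,0,0,0,0],[0,0,0,0,0,0]]'|sed -n '2p;4p'
python3 plan.py .5628 .006 .0 -96.4
```

```text
tcp_pos: [0.5613, 0.0033, 0.0354]
tcp_pos: [0.5648, 0.0052, 0.0299]
wrist_force: [0.2, 0.2, -0.8]
t 18.9 p [0.565 0.005 0.03 ] yawx -96.4 shift_cm [-0.05  0.21  2.99] turn [-0.2  0.1  0. ] joints [ 17.  26. -20.   0. -44. -23.] F [ 0.2  0.2 -0.8] g 4.21
```

```bash
python3 -m jog '[[0,0.2,1,0,0,0],[0,0,1,0,0,0],[0,0,0.6,0,0,0],[0,0,0.2,0,0,0],[0,0,0,0,0,0]]'|sed -n '2p;4p'
python3 -m jog '[[0,0,0,0,0,0],[0,0,0,0,0,0],[0,0,0,0,0,0],[0,0,0,0,0,0],[0,0,-1,0,0,0]]' 5.2|sed -n '2p;4,5p'
python3 -m jog '[[0,0,-2,0,0,0],[0,0,-4,0,0,0],[0,0,-4,0,0,0],[0,0,-4,0,0,0],[0,0,-3,0,0,0]]' |sed -n '2p;4p'
python3 plan.py .402 -.365 .19 -69
python3 - <<'E'
from h import *
s=cap("side")
crop(s,220,140,350,280,4,"s16")
E
```

```text
tcp_pos: [0.5611, 0.0052, -0.0005]
wrist_force: [-0.3, -0.3, -1.5]
tcp_pos: [0.56, 0.005, 0.0089]
wrist_force: [-1.0, -0.1, -0.1]
gripper_width: 0.595
tcp_pos: [0.5625, 0.0053, 0.1851]
wrist_force: [0.0, 0.2, 0.1]
t 20.1 p [0.562 0.005 0.185] yawx -96.3 shift_cm [38.57 11.86 -0.6 ] turn [ -0.3  -0.  -27.3] joints [ 17.  16.  -9.   0. -64. -23.] F [0.  0.2 0.1] g 5.22
```

View pics/s16.png

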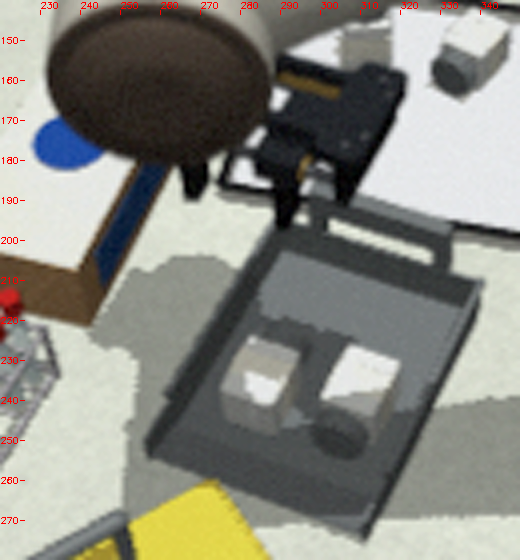

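A is in the tote next to C. Next is D.

```bash
python3 -m jog '[[3.8,1.2,0,0,0,0],[3.8,1.2,0,0,0,0],[3.8,1.2,0,0,0,0],[3.8,1.2,0,0,0,0],[3.8,1.2,0,0,0,0]]' 5.8|sed -n '2p'
python3 -m jog '[[3.8,1.2,0,0,0,0],[3.8,1.2,0,0,0,0],[3.8,1.2,0,0,0,0],[3.8,1.2,0,0,0,0],[3.8,1.2,0,0,0,0]]' |sed -n '2p'
python3 -m jog '[[0,0,0,0,0,-7],[0,0,0,0,0,-7],[0,0,0,0,0,-7],[0,0,0,0,0,-6],[0,0,0,0,0,0]]' |sed -n '2p'
python3 plan.py .402 -.365 -.002 -69
python3 - <<'E'
from h import *
s=cap("side");t=cap("top")
crop(s,270,80,400,220,4,"s17");crop(t,365,135,485,275,4,"t17")
E
```

```text
tcp_pos: [0.4796, -0.1782, 0.1809]
tcp_pos: [0.3988, -0.3606, 0.1809]
tcp_pos: [0.3998, -0.3592, 0.1806]
t 21.4 p [ 0.4   -0.359  0.181] yawx -69.3 shift_cm [ 0.61  0.   18.26] turn [-0.  -0.  -0.3] joints [-25.  14. -13.   0. -63.  45.] F [-0.2  0.8  1.1] g 5.82
```

View pics/s17.png

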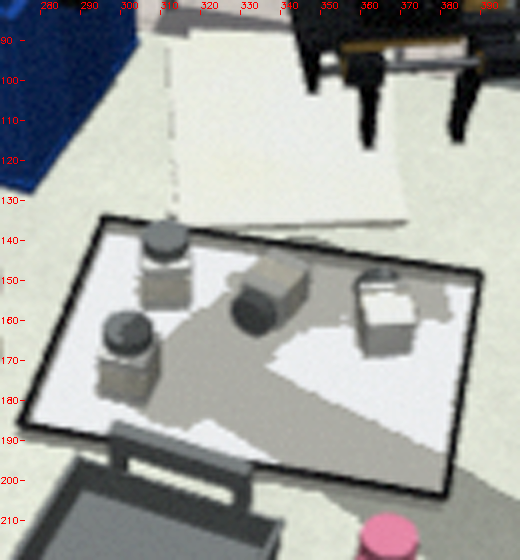

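View pics/t17.png

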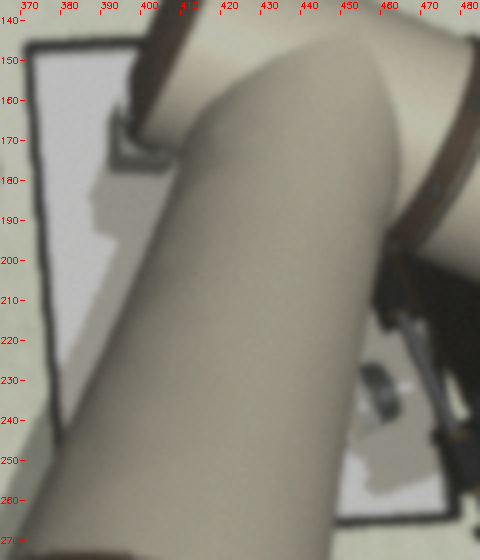

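```bash
python3 -m jog '[[0.4,0,3,0,0,0],[0,0,3,0,0,0],[0,0,3,0,0,0],[0,0,3,0,0,0],[0,0,2,0,0,0]]'|sed -n '2p'
python3 -m jog '[[0,0,1,0,0,0],[0,0,1,0,0,0],[0,0,1,0,0,0],[0,0,0.5,0,0,0],[0,0,0,0,0,0]]'|sed -n '2p;4p'
python3 plan.py .402 -.365 -.002 -69
python3 - <<'E'
from h import *
s=cap("side")
crop(s,320,120,400,190,9,"s18")
E
```

```text
tcp_pos: [0.4002, -0.3618, 0.0376]
tcp_pos: [0.4013, -0.3627, 0.0046]
wrist_force: [-1.1, -0.1, 1.0]
t 22.4 p [ 0.401 -0.363  0.005] yawx -69.4 shift_cm [0.24 0.02 0.66] turn [ 0.   0.  -0.4] joints [-25.  26. -24.  -0. -39.  46.] F [-1.1 -0.1  1. ] g 5.8
```

View pics/s18.png

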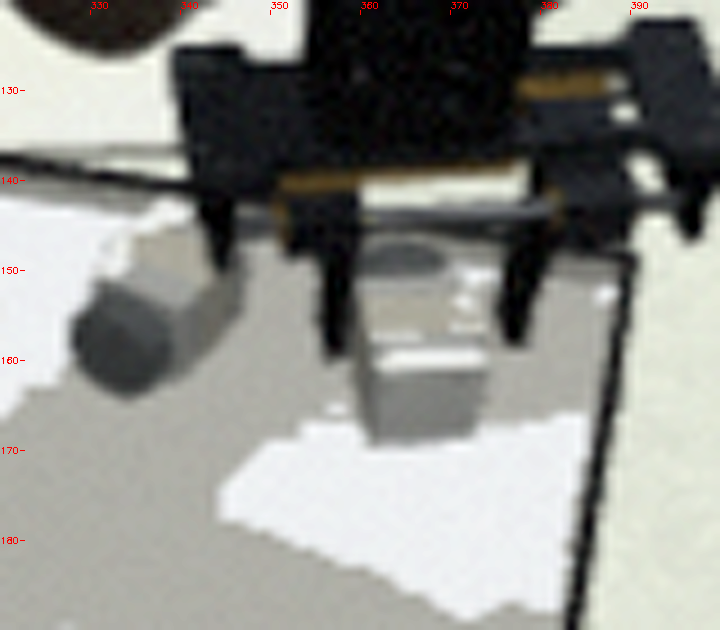

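```bash
python3 -m jog '[[0,0,0.4,0,0,0],[0,0,0.3,0,0,0],[0,0,0,0,0,0],[0,0,0,0,0,0],[0,0,0,0,0,0]]' |sed -n '2p;4p'
python3 -m jog '[[0,0,0,0,0,0],[0,0,0,0,0,0],[0,0,0,0,0,0],[0,0,0,0,0,0],[0,0,0,0,0,0]]' 3.5|sed -n '2p;4,5p'
python3 -m jog '[[0,0,0,0,0,0],[0,0,0,0,0,0],[0,0,-1,0,0,0],[0,0,-2,0,0,0],[0,0,-3,0,0,0]]' |sed -n '2p;4,5p'
python3 -m jog '[[0,0,-4,0,0,0],[0,0,-4,0,0,0],[0,0,-4,0,0,0],[0,0,0,0,0,0],[0,0,0,0,0,0]]' |sed -n '2p;4,5p'
python3 -m jog '[[0,0,0,0,0,6.8],[0,0,0,0,0,6.8],[0,0,0,0,0,6.8],[0,0,0,0,0,6.8],[0,0,0,0,0,0]]' |sed -n '2p'
python3 plan.py .4867 -.064 .175 -96.4
python3 - <<'E'
from h import *
s=cap("side")
crop(s,250,80,400,260,4,"s19")
E
```

```text
tcp_pos: [0.4016, -0.3629, -0.0017]
wrist_force: [0.9, 0.3, -0.5]
tcp_pos: [0.4015, -0.3628, -0.0019]
wrist_force: [0.5, -0.3, 0.9]
gripper_width: 0.479
tcp_pos: [0.3994, -0.3616, 0.0568]
wrist_force: [0.4, 0.0, -0.5]
gripper_width: 0.48
tcp_pos: [0.4028, -0.3634, 0.1816]
wrist_force: [0.2, 0.8, -2.0]
gripper_width: 0.477
tcp_pos: [0.4003, -0.3621, 0.1765]
t 24.5 p [ 0.4   -0.362  0.176] yawx -96.7 shift_cm [-30.61  -5.1    0.18] turn [ 0.2  0.1 -0.3] joints [-25.  15. -13.  -0. -63.  18.] F [ 0.4  1.4 -1. ] g 4.13
```

View pics/s19.png

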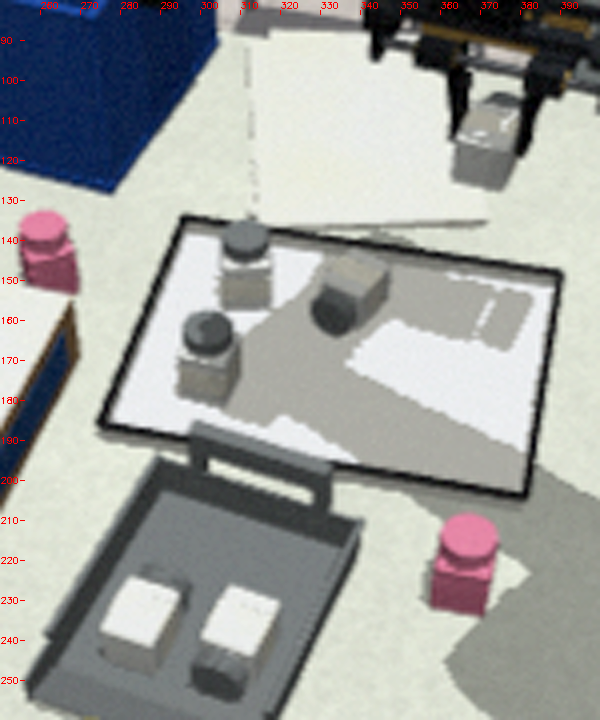

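```bash
python3 -m jog '[[-3.8,-0.6,0,0,0,0],[-3.8,-0.6,0,0,0,0],[-3.8,-0.6,0,0,0,0],[-3.8,-0.7,0,0,0,0],[-3.8,-0.7,0,0,0,0]]'|sed -n '2p'
python3 -m jog '[[-3.8,-0.6,0,0,0,0],[-3.8,-0.6,0,0,0,0],[-3.3,-0.5,0,0,0,0],[0,0,0,0,0,0],[0,0,0,0,0,0]]'|sed -n '2p'
python3 -m jog '[[0,0,0,0,0,0],[0,0,0,0,0,0],[0,0,0,0,0,0],[0,0,0,0,0,0],[0,0,0,0,0,0]]'|sed -n '2p'
python3 plan.py .486 -.066 .0 -96.4
python3 - <<'E'
from h import *
s=cap("side")
crop(s,220,120,350,280,4,"s20")
E
```

```text
tcp_pos: [0.4544, -0.176, 0.1774]
tcp_pos: [0.4842, -0.0697, 0.1774]
tcp_pos: [0.4841, -0.0721, 0.178]
t 25.8 p [ 0.484 -0.072  0.178] yawx -96.6 shift_cm [-0.63 -0.12 17.8 ] turn [ 0.  -0.  -0.2] joints [ 11.  10. -19.  -0. -61. -17.] F [-0.8 -0.2  0.2] g 4.16
```

View pics/s20.png

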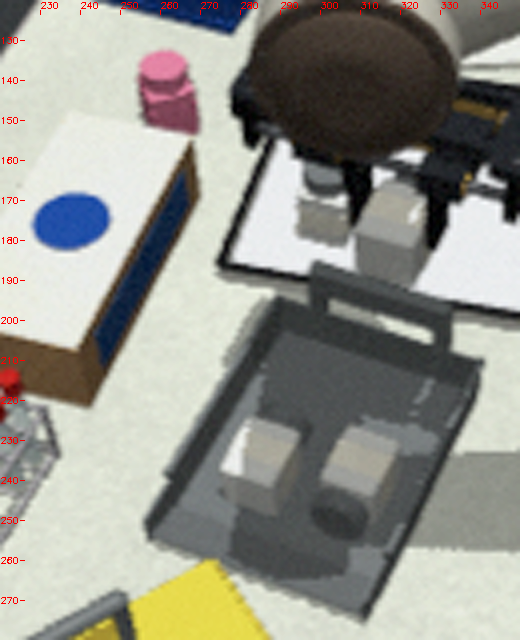

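```bash
python3 -m jog '[[-0.6,-0.1,3,0,0,0],[0,0,3,0,0,0],[0,0,3,0,0,0],[0,0,2,0,0,0],[0,0,0,0,0,0]]'|sed -n '2p'
python3 -m jog '[[0,0,1,0,0,0],[0,0,1,0,0,0],[0,0,1,0,0,0],[0,0,0,0,0,0],[0,0,0,0,0,0]]'|sed -n '2p;4p'
python3 plan.py .486 -.066 .0 -96.4
```

```text
tcp_pos: [0.4823, -0.0661, 0.0641]
tcp_pos: [0.4867, -0.0656, 0.0389]
wrist_force: [0.5, -0.4, -0.1]
t 26.7 p [ 0.487 -0.066  0.039] yawx -96.6 shift_cm [0.04 0.07 3.89] turn [-0.1 -0.  -0.2] joints [ 11.  19. -30.   0. -41. -18.] F [ 0.5 -0.4 -0.1] g 4.15
```

```bash
python3 -m jog '[[0,0,1,0,0,0],[0,0,1,0,0,0],[0,0,0.8,0,0,0],[0,0,0.7,0,0,0],[0,0,0.4,0,0,0]]'|sed -n '2p;4p'
python3 -m jog '[[0,0,0,0,0,0],[0,0,0,0,0,0],[0,0,0,0,0,0],[0,0,0,0,0,0],[0,0,-1,0,0,0]]' 5.2|sed -n '2p;4,5p'
python3 -m jog '[[0,0,-2,0,0,0],[0,0,-4,0,0,0],[0,0,-4,0,0,0],[0,0,-4,0,0,0],[0,0,-3,0,0,0]]' |sed -n '2p;4p'
python3 plan.py .499 -.359 .19 -104
python3 - <<'E'
from h import *
s=cap("side")
crop(s,220,120,350,280,4,"s21")
E
```

```text
tcp_pos: [0.4862, -0.0655, -0.0011]
wrist_force: [-0.2, 0.3, -0.3]
tcp_pos: [0.4848, -0.0656, 0.0081]
wrist_force: [-0.5, 0.4, -0.4]
gripper_width: 0.594
tcp_pos: [0.487, -0.0656, 0.1832]
wrist_force: [0.9, -0.8, 0.2]
t 27.9 p [ 0.487 -0.066  0.183] yawx -96.5 shift_cm [29.01 -4.54 -0.68] turn [-0.3  0.1  7.5] joints [ 11.   9. -19.   0. -62. -18.] F [ 0.9 -0.8  0.2] g 5.21
```

View pics/s21.png

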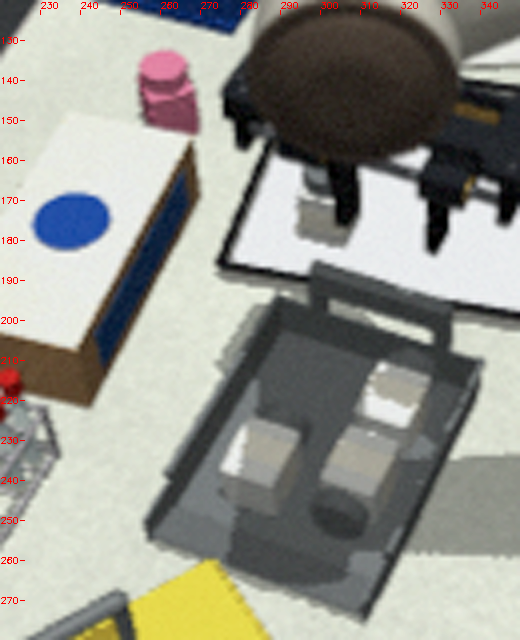

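D is in the tote. B's crosswise grasp would put the gripper body over S2. So I'll first grip B lengthwise (70 mm, which fits the 87 mm opening), slide it clear and then regrasp it.

```bash
python3 -m jog '[[3.7,-0.6,0,0,0,0],[3.7,-0.6,0,0,0,0],[3.7,-0.6,0,0,0,0],[3.7,-0.6,0,0,0,0],[3.7,-0.6,0,0,0,0]]' 8.7|sed -n '2p'
python3 -m jog '[[3.7,-0.6,0,0,0,0],[3.7,-0.6,0,0,0,0],[3.1,-0.3,0,0,0,0],[0,0,0,0,0,-7],[0,0,0,0,0,-7]]' |sed -n '2p'
python3 -m jog '[[0,0,0,0,0,-7],[0,0,0,0,0,-7],[0,0,0,0,0,-7],[0,0,0,0,0,-7],[0,0,0,0,0,-7]]' |sed -n '2p'
python3 -m jog '[[0,0,0,0,0,-7],[0,0,0,0,0,-7],[0,0,0,0,0,-7],[0,0,0,0,0,-7],[0,0,0,0,0,-5.5]]' |sed -n '2p'
python3 -m jog '[[0,0,0,0,0,0],[0,0,0,0,0,0],[0,0,0,0,0,0],[0,0,0,0,0,0],[0,0,0,0,0,0]]' |sed -n '2p'
python3 plan.py .499 -.359 .0 -14
python3 - <<'E'
from h import *
s=cap("side");t=cap("top")
crop(s,270,80,400,220,5,"s22");crop(t,365,135,485,275,4,"t22")
E
```

```text
tcp_pos: [0.4944, -0.2543, 0.1793]
tcp_pos: [0.4968, -0.3607, 0.1781]
tcp_pos: [0.4974, -0.3587, 0.1789]
tcp_pos: [0.4974, -0.3586, 0.1789]
tcp_pos: [0.4975, -0.3587, 0.179]
t 30.1 p [ 0.498 -0.359  0.179] yawx -14.1 shift_cm [ 1.50e-01 -1.00e-02  1.79e+01] turn [-0.   0.  -0.1] joints [-21.  21.  -2.  -0. -66.  97.] F [-0.4  0.3 -0.7] g 8.72
```

View pics/s22.png

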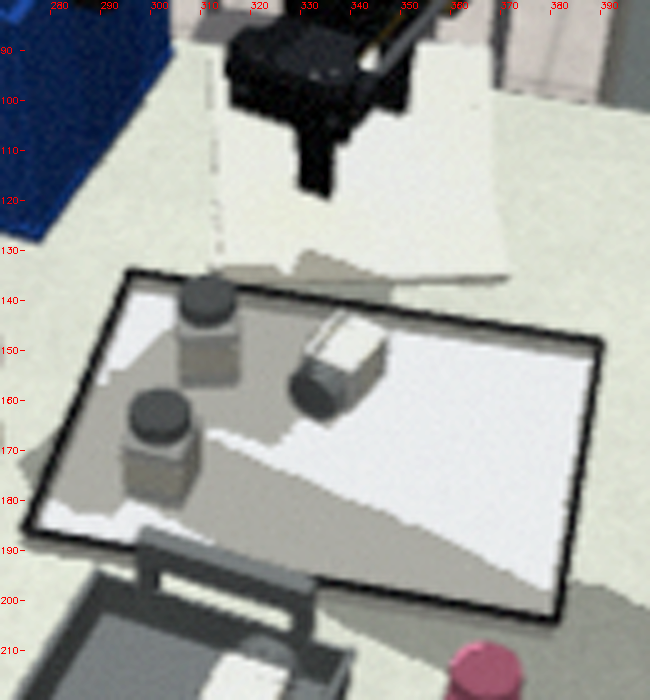

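View pics/t22.png

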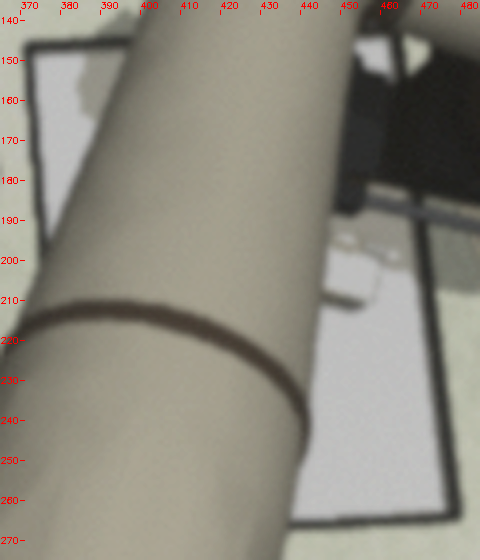

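```bash
python3 - <<'E'
from h import *
s=cap("side")
print('capface',np.round(onz(s,331,159.5,.024),3),'foot top edge',[np.round(onz(s,u,v,.045),3) for u,v in[(336.5,142.5),(346,147)]],'white/cap',[np.round(onz(s,u,v,.045),3) for u,v in[(329.5,152),(339.5,157)]])
E
python3 -m jog '[[0.1,0,3,0,0,0],[0,0,3,0,0,0],[0,0,3,0,0,0],[0,0,3,0,0,0],[0,0,2,0,0,0]]'|sed -n '2p'
python3 -m jog '[[0,0,1,0,0,0],[0,0,0,0,0,0],[0,0,0,0,0,0],[0,0,0,0,0,0],[0,0,0,0,0,0]]'|sed -n '2p;4p'
python3 plan.py .499 -.359 .0 -14
python3 - <<'E'
from h import *
s=cap("side")
crop(s,290,110,370,190,8,"s23")
E
```

```text
capface [ 0.514 -0.327  0.024] foot top edge [array([ 0.511, -0.392,  0.045]), array([ 0.475, -0.378,  0.045])] white/cap [array([ 0.522, -0.339,  0.045]), array([ 0.485, -0.325,  0.045])]
tcp_pos: [0.497, -0.3582, 0.0361]
tcp_pos: [0.4998, -0.3596, 0.031]
wrist_force: [-0.4, 0.3, 0.2]
t 31.1 p [ 0.5   -0.36   0.031] yawx -14.1 shift_cm [-0.11 -0.04  3.1 ] turn [ 0.  -0.2 -0.1] joints [-21.  30. -12.   0. -48.  97.] F [-0.4  0.3  0.2] g 8.68
```

View pics/s23.png

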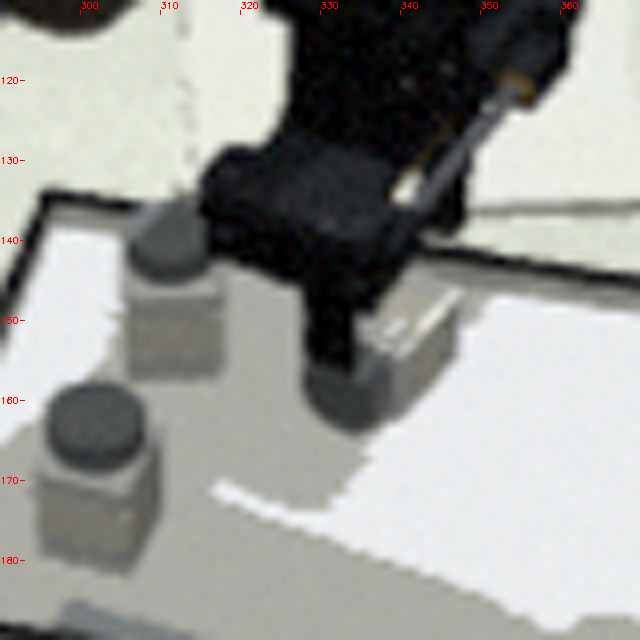

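```bash
python3 -m jog '[[-0.1,-0.4,0.5,0,0,0],[0,0,1,0,0,0],[0,0,1,0,0,0],[0,0,0.5,0,0,0],[0,0,0,0,0,0]]'|sed -n '2p;4p'
python3 -m jog '[[0,0,0,0,0,0],[0,0,0,0,0,0],[0,0,0,0,0,0],[0,0,0,0,0,0],[0,0,0,0,0,0]]' 6.3|sed -n '2p;4,5p'
python3 -m jog '[[0,0,0,0,0,0],[0,0,0,0,0,0],[0,0,0,0,0,0],[0,0,0,0,0,0],[0,0,0,0,0,0]]' |sed -n '2p;4,5p'
python3 - <<'E'
from h import *
s=cap("side")
crop(s,290,110,370,190,8,"s24")
E
```

```text
tcp_pos: [0.497, -0.3541, -0.0033]
wrist_force: [-0.7, -0.9, -0.1]
tcp_pos: [0.4988, -0.355, -0.0006]
wrist_force: [-0.6, -0.6, -0.3]
gripper_width: 0.804
tcp_pos: [0.4988, -0.355, -0.0006]
wrist_force: [0.5, 0.1, 2.5]
gripper_width: 0.805
```

View pics/s24.png

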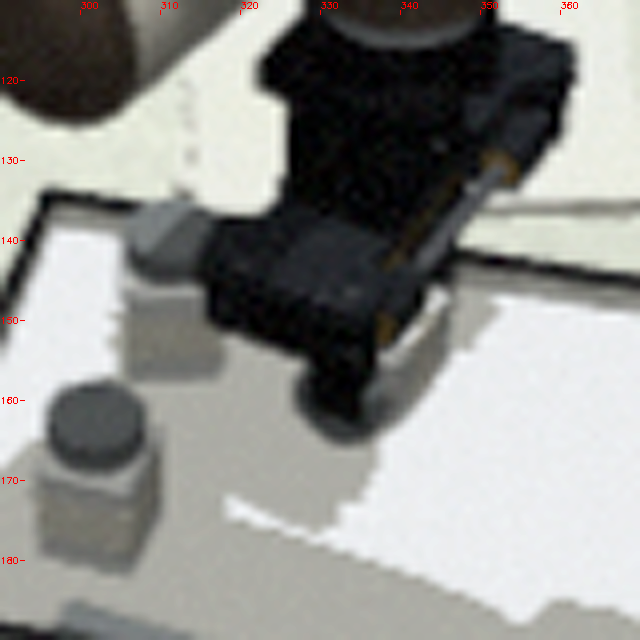

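```bash
python3 -m jog '[[0,0,-0.5,0,0,0],[-1,0.1,0,0,0,0],[-2,0.1,0,0,0,0],[-2,0.1,0,0,0,0],[-2,0.1,0,0,0,0]]'|sed -n '2p;4,5p'
python3 -m jog '[[-2,0.1,0,0,0,0],[0,0,0,0,0,0],[0,0,0,0,0,0],[0,0,0.4,0,0,0],[0,0,0,0,0,0]]'|sed -n '2p;4,5p'
python3 -m jog '[[0,0,0,0,0,0],[0,0,0,0,0,0],[0,0,0,0,0,0],[0,0,0,0,0,0],[0,0,0,0,0,0]]' 8.7|sed -n '2p;4,5p'
python3 -m jog '[[0,0,-2,0,0,0],[0,0,-3,0,0,0],[0,0,-4,0,0,0],[0,0,-2,0,0,0],[0,0,0,0,0,7]]' |sed -n '2p;4,5p'
python3 -m jog '[[0,0,0,0,0,7],[0,0,0,0,0,7],[0,0,0,0,0,7],[0,0,0,0,0,7],[0,0,0,0,0,7]]' 5.8|sed -n '2p'
python3 -m jog '[[0,0,0,0,0,7],[0,0,0,0,0,7],[0,0,0,0,0,7],[0,0,0,0,0,7],[0,0,0,0,0,7]]' |sed -n '2p'
python3 -m jog '[[0,0,0,0,0,7],[0,0,0,0,0,5],[0,0,0,0,0,0],[0,0,0,0,0,0],[0,0,0,0,0,0]]' |sed -n '2p'
python3 plan.py .41 -.34 .0 -104
python3 - <<'E'
from h import *
s=cap("side");t=cap("top")
crop(s,290,100,400,200,6,"s25");crop(t,365,135,485,275,4,"t25")
E
```

```text
tcp_pos: [0.4277, -0.3411, 0.0038]
wrist_force: [0.3, -0.0, 0.0]
gripper_width: 0.801
tcp_pos: [0.4103, -0.3378, -0.0004]
wrist_force: [0.0, -0.1, -0.5]
gripper_width: 0.805
tcp_pos: [0.4102, -0.3378, 0.0]
wrist_force: [-0.9, -0.6, 0.4]
gripper_width: 0.989
tcp_pos: [0.4134, -0.3397, 0.1158]
wrist_force: [-0.4, 0.0, 0.0]
gripper_width: 1.005
tcp_pos: [0.4099, -0.3377, 0.1101]
tcp_pos: [0.4099, -0.3378, 0.1101]
tcp_pos: [0.41, -0.3378, 0.1101]
t 35.3 p [ 0.41  -0.338  0.11 ] yawx -103.0 shift_cm [ 0.21 -0.05 11.01] turn [-0.  0.  1.] joints [-22.  17. -19.  -0. -53.   9.] F [0.  0.2 0.3] g 5.82
```

View pics/s25.png

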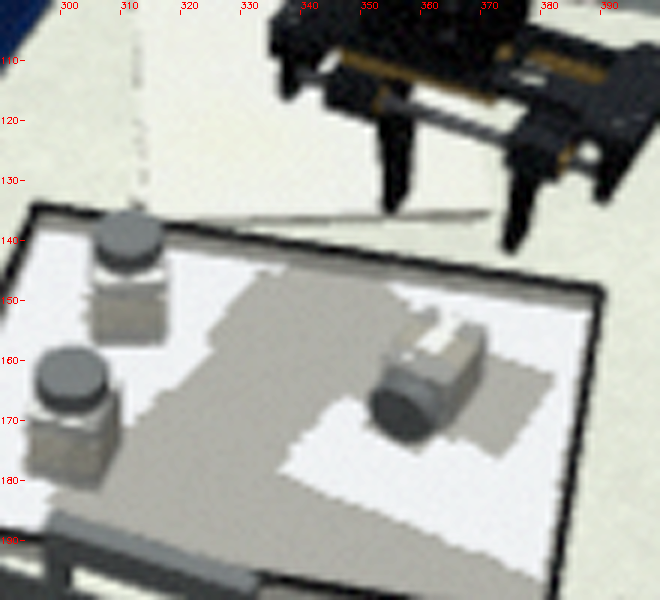

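View pics/t25.png

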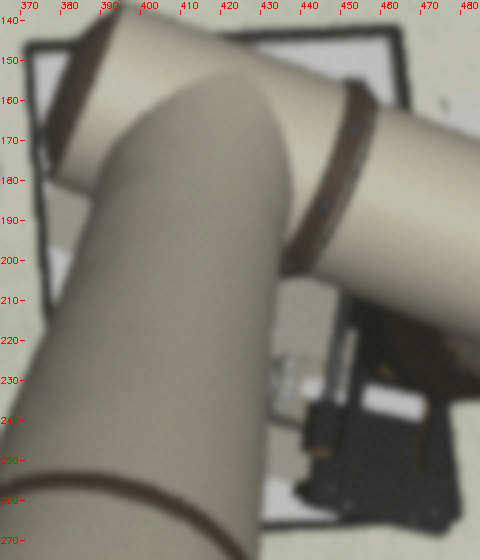

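B is now clear in the middle of the tray at side (362,160). Regrasping it crosswise.

```bash
python3 -m jog '[[0,0,2,0,0,0],[0,0,2,0,0,0],[0,0,2,0,0,0],[0,0,1,0,0,0],[0,0,0,0,0,0]]'|sed -n '2p;4p'
python3 -m jog '[[0,0,1,0,0,0],[0,0,1,0,0,0],[0,0,1,0,0,0],[0,0,1.1,0,0,0],[0,0,0,0,0,0]]'|sed -n '2p;4p'
python3 -m jog '[[0,0,0,0,0,0],[0,0,0,0,0,0],[0,0,0,0,0,0],[0,0,0,0,0,0],[0,0,0,0,0,0]]' 3.5|sed -n '2p;4,5p'
python3 -m jog '[[0,0,0,0,0,0],[0,0,-1,0,0,0],[0,0,-2,0,0,0],[0,0,-4,0,0,0],[0,0,-4,0,0,0]]' |sed -n '2p;4,5p'
python3 -m jog '[[0,0,-4,0,0,0],[0,0,-2,0,0,0],[0,0,0,0,0,-6],[0,0,0,0,0,0],[0,0,0,0,0,0]]' |sed -n '2p;4,5p'
python3 plan.py .5538 -.073 .0 -96.4
python3 - <<'E'
from h import *
s=cap("side")
crop(s,220,70,400,290,3,"s26")
E
```

```text
tcp_pos: [0.4083, -0.337, 0.0378]
wrist_force: [0.1, 0.2, -0.1]
tcp_pos: [0.4085, -0.3371, -0.003]
wrist_force: [-0.2, -0.4, 0.3]
tcp_pos: [0.4106, -0.3381, -0.0003]
wrist_force: [-1.1, 0.1, 1.0]
gripper_width: 0.481
tcp_pos: [0.4085, -0.3372, 0.1097]
wrist_force: [1.4, -0.4, -0.7]
gripper_width: 0.48
tcp_pos: [0.4093, -0.3374, 0.1691]
wrist_force: [1.0, -0.1, -0.8]
gripper_width: 0.483
t 37.5 p [ 0.409 -0.337  0.169] yawx -97.2 shift_cm [-28.03 -11.02  16.93] turn [ 0.   0.  -0.8] joints [-22.  14. -15.  -0. -61.  15.] F [ 1.  -0.1 -0.8] g 4.2
```

View pics/s26.png

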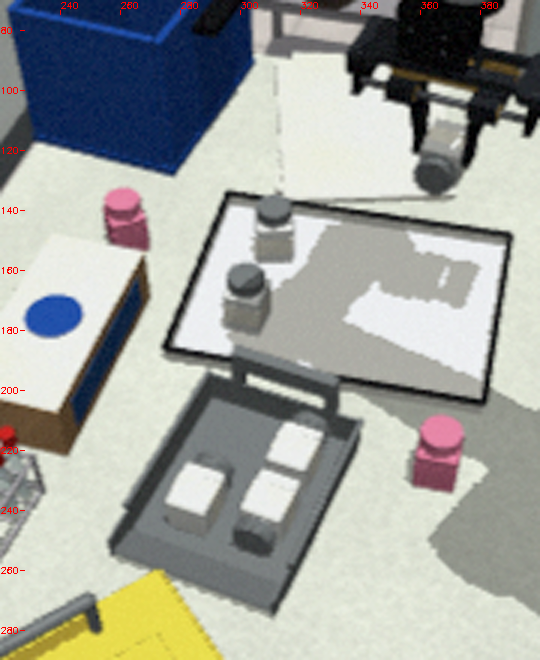

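Run:
```python
from h import *
s=cap("side")
O=np.array([.524,-.035]);a=np.radians(83.6);x=np.array([np.cos(a),np.sin(a)]);y=np.array([-x[1],x[0]])
for n,u,v,z in[('A white rear L',283,224,.045),('A rearR',295,227.5,.045),('A frontL',276,236,.045),('A front R',288.5,238.5,.045),('A cap top',290,221,.04),('D white rearL',316,211,.045),('D frontL',310.5,221,.045),('D rearR',328,213,.045),('D fr R',324,224,.045),('tote rearL',290.5,195,.04),('rearR',339,211,.04)]:
    w=onz(s,u,v,z)[:2];print(n,np.round(w,3),'tote',np.round([(w-O)@x,(w-O)@y],3))
```

```text
A white rear L [ 0.575 -0.014] tote [ 0.026 -0.048]
A rearR [ 0.538 -0.012] tote [ 0.025 -0.011]
A frontL [0.58 0.03] tote [ 0.071 -0.048]
A front R [0.544 0.029] tote [ 0.066 -0.013]
A cap top [ 0.56  -0.033] tote [ 0.006 -0.036]
D white rearL [ 0.497 -0.085] tote [-0.052  0.021]
D frontL [ 0.502 -0.045] tote [-0.013  0.02 ]
D rearR [ 0.462 -0.087] tote [-0.059  0.056]
D fr R [ 0.462 -0.045] tote [-0.017  0.06 ]
tote rearL [ 0.59  -0.127] tote [-0.085 -0.076]
rearR [ 0.433 -0.107] tote [-0.081  0.082]
```

```bash
python3 -m jog '[[-3.5,-1.4,0,0,0,0],[-3.5,-1.4,0,0,0,0],[-3.5,-1.4,0,0,0,0],[-3.5,-1.4,0,0,0,0],[-3.5,-1.4,0,0,0,0]]'|sed -n '2p'
python3 -m jog '[[-3.5,-1.4,0,0,0,0],[-3.5,-1.4,0,0,0,0],[-3,-1.2,0,0,0,0],[0,0,0,0,0,0],[0,0,0,0,0,0]]'|sed -n '2p'
python3 -m jog '[[0,0,1,0,0,0],[0,0,2,0,0,0],[0,0,0,0,0,-0.8],[0,0,0,0,0,0],[0,0,0,0,0,0]]'|sed -n '2p'
python3 plan.py .5536 -.0766 .0 -96.4
```

```text
tcp_pos: [0.5008, -0.1712, 0.168]
tcp_pos: [0.553, -0.0769, 0.1675]
tcp_pos: [0.5529, -0.0795, 0.1393]
t 38.9 p [ 0.553 -0.079  0.139] yawx -96.3 shift_cm [-0.3  -0.04 13.93] turn [-0.  -0.   0.1] joints [  8.  18. -14.   0. -58. -15.] F [ 0.9  0.3 -0.8] g 4.18
```

```bash
python3 -m jog '[[-0.3,0,3,0,0,0],[0,0,3,0,0,0],[0,0,2,0,0,0],[0,0,2,0,0,0],[0,0,0,0,0,0]]'|sed -n '2p'
python3 -m jog '[[0,0,1,0,0,0],[0,0,1,0,0,0],[0,0,1,0,0,0],[0,0,0.8,0,0,0],[0,0,0,0,0,0]]'|sed -n '2p;4p'
python3 -m jog '[[0,0,0,0,0,0],[0,0,0,0,0,0],[0,0,0,0,0,0],[0,0,0,0,0,0],[0,0,0,0,0,0]]'|sed -n '2p;4,5p'
python3 - <<'E'
from h import *
s=cap("side")
crop(s,230,130,350,290,4,"s27")
E
```

```text
tcp_pos: [0.5507, -0.0761, 0.0361]
tcp_pos: [0.5532, -0.0755, 0.0002]
wrist_force: [-0.2, -0.6, -0.7]
tcp_pos: [0.5534, -0.0754, 0.0013]
wrist_force: [0.1, 0.3, -0.1]
gripper_width: 0.476
```

View pics/s27.png

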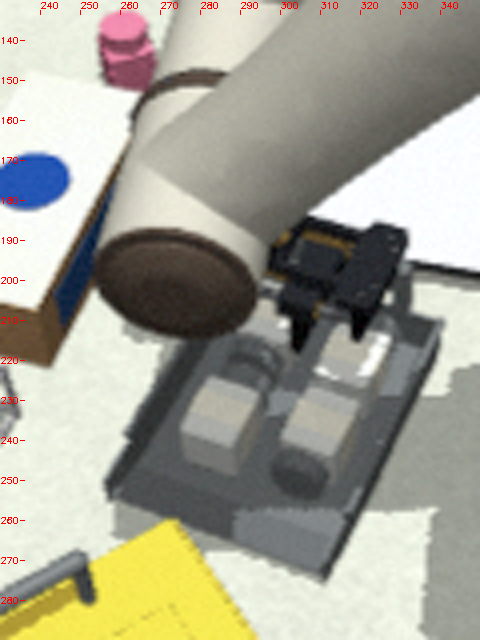

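B is inside the tote and clear of the others. Releasing it, lifting and heading for the lid bar.

```bash
python3 -m jog '[[0,0,0,0,0,0],[0,0,0,0,0,0],[0,0,0,0,0,0],[0,0,0,0,0,0],[0,0,-1,0,0,0]]' 5.2|sed -n '2p;4,5p'
python3 -m jog '[[0,0,-2,0,0,0],[0,0,-4,0,0,0],[0,0,-4,0,0,0],[0,0,-4,0,0,0],[0,0,-4,0,0,0]]' |sed -n '2p;4p'
python3 -m jog '[[0,0,-4,0,0,0],[0,0,-4,0,0,0],[0,0,0,0,0,7],[0,0,0,0,0,7],[0,0,0,0,0,7]]' |sed -n '2p;4p'
python3 -m jog '[[0,0,0,0,0,7],[0,0,0,0,0,5.4],[0,0,0,0,0,0],[0,0,0,0,0,0],[0,0,0,0,0,0]]' |sed -n '2p;4p'
python3 plan.py .5915 .2615 .26 -129.7
```

```text
tcp_pos: [0.5517, -0.0756, 0.0097]
wrist_force: [-0.1, -1.0, -0.4]
gripper_width: 0.592
tcp_pos: [0.5529, -0.0756, 0.194]
wrist_force: [1.0, 0.3, -0.0]
tcp_pos: [0.5532, -0.0754, 0.273]
wrist_force: [-0.6, -0.7, -0.7]
tcp_pos: [0.5532, -0.0755, 0.2715]
wrist_force: [-0.9, -0.1, -0.1]
t 41.8 p [ 0.553 -0.075  0.271] yawx -129.5 shift_cm [-28.42  18.51   1.15] turn [-0.   0.   0.2] joints [  9.  13.  -1.   0. -76. -48.] F [-0.9 -0.1 -0.1] g 5.22
```

```bash
python3 -m jog '[[-2.8,1.8,0,0,0,0],[-2.8,1.8,0,0,0,0],[-2.8,1.8,0,0,0,0],[-2.8,1.8,0,0,0,0],[-2.8,1.8,0,0,0,0]]' 4 |sed -n '2p'
python3 -m jog '[[-2.8,1.8,0,0,0,0],[-2.8,1.8,0,0,0,0],[-2.8,1.8,0,0,0,0],[-2.8,1.8,0,0,0,0],[-2.8,1.8,0,0,0,0]]' |sed -n '2p'
python3 -m jog '[[0,0,0,0,0,0],[0,0,0,0,0,0],[0,0,0,0,0,0],[0,0,0,0,0,0],[0,0,0,0,0,0]]'|sed -n '2p;4,5p'
python3 plan.py .5915 .2615 .16 -129.7
python3 - <<'E'
from h import *
s=cap("side");t=cap("top")
crop(s,150,160,350,360,3,"s28");crop(t,100,100,380,250,2,"t28")
E
```

```text
tcp_pos: [0.5733, 0.0912, 0.2714]
tcp_pos: [0.5934, 0.2566, 0.2713]
tcp_pos: [0.5936, 0.2538, 0.2716]
wrist_force: [-0.2, -0.2, 0.8]
gripper_width: 0.461
t 43.1 p [0.594 0.254 0.272] yawx -129.7 shift_cm [-0.46  0.65 11.16] turn [-0.  0. -0.] joints [ 37.  22.  11.   0. -79. -77.] F [-0.2 -0.2  0.8] g 4.01
```

View pics/s28.png

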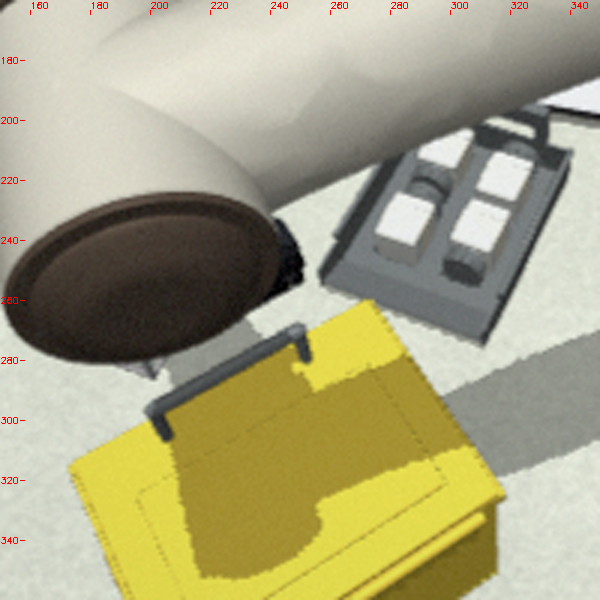

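View pics/t28.png

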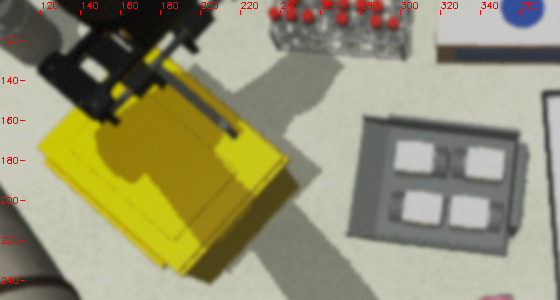

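All four toppled pots are neatly in the tote at top (305,158), (340,160), (312,187) and (334,189). Checking the bar position across both views.

Run:
```python
from h import *
s=cap("side");t=cap("top")
print(np.round([onz(s,198.5,296,.196),onz(s,247,270,.196),onz(t,178,132.5,.196),onz(t,216.5,168,.196)],3))
```

```text
[[0.634 0.308 0.196]
 [0.562 0.225 0.196]
 [0.633 0.308 0.196]
 [0.546 0.213 0.196]]
```

```bash
python3 plan.py .595 .264 .185 -129.7
python3 -m jog '[[-0.9,0.4,2,0,0,0],[0,0,2,0,0,0],[0,0,2,0,0,0],[0,0,1,0,0,0],[0,0,0,0,0,0]]'|sed -n '2p;4p'
python3 -m jog '[[0,0,0.5,0,0,0],[0,0,0.5,0,0,0],[0,0,0.5,0,0,0],[0,0,0,0,0,0],[0,0,0,0,0,0]]'|sed -n '2p;4p'
python3 plan.py .595 .264 .16 -129.7
python3 - <<'E'
from h import *
s=cap("side");t=cap("top")
crop(s,150,200,300,340,4,"s29");crop(t,130,90,260,200,5,"t29")
E
```

```text
t 43.3 p [0.594 0.254 0.271] yawx -129.7 shift_cm [-0.84  0.52  8.64] turn [-0.  0. -0.] joints [ 38.  22.  11.   0. -79. -77.] F [-0.4 -0.2 -0.6] g 3.98
tcp_pos: [0.5948, 0.2635, 0.1982]
wrist_force: [-0.1, 0.0, 0.1]
tcp_pos: [0.5963, 0.2644, 0.1863]
wrist_force: [0.0, -0.1, -0.9]
t 44.1 p [0.596 0.264 0.186] yawx -129.7 shift_cm [0.11 0.07 2.63] turn [-0.  0.  0.] joints [ 38.  25.   4.   0. -69. -78.] F [ 0.  -0.1 -0.9] g 4.01
```

View pics/s29.png

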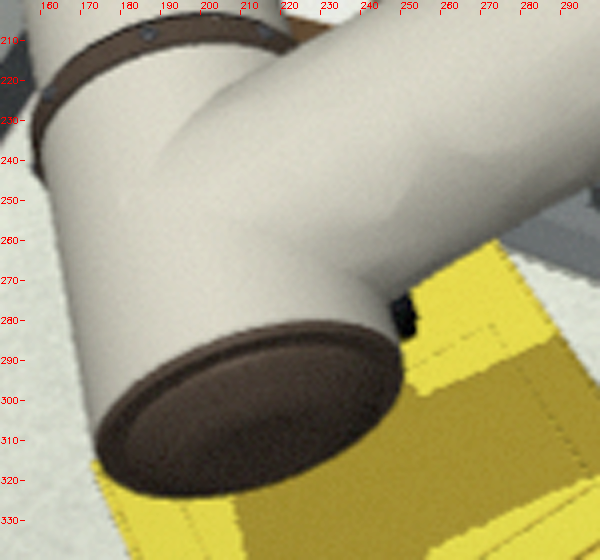

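View pics/t29.png

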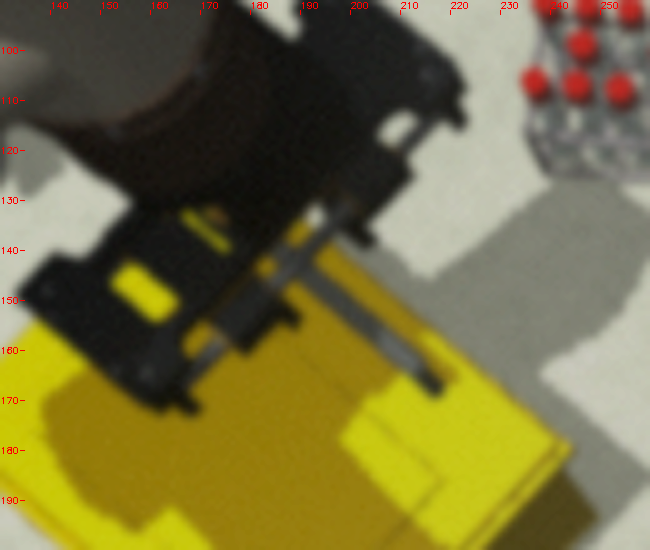

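```bash
python3 -m jog '[[0,0,0.5,0,0,0],[0,0,0.5,0,0,0],[0,0,0,0,0,0],[0,0,0,0,0,0],[0,0,0,0,0,0]]'|sed -n '2p;4p'
python3 -m jog '[[0,0,0.5,0,0,0],[0,0,0.5,0,0,0],[0,0,0.5,0,0,0],[0,0,0,0,0,0],[0,0,0,0,0,0]]'|sed -n '2p;4p'
python3 -m jog '[[0,0,0,0,0,0],[0,0,0,0,0,0],[0,0,0,0,0,0],[0,0,0,0,0,0],[0,0,0,0,0,0]]' 0.5|sed -n '2p;4,5p'
python3 -m jog '[[0,0,0,0,0,0],[0,0,0,0,0,0],[0,0,0,0,0,0],[0,0,0,0,0,0],[0,0,0,0,0,0]]'|sed -n '2p;4,5p'
```

```text
tcp_pos: [0.5962, 0.2644, 0.1759]
wrist_force: [0.0, -0.4, 1.1]
tcp_pos: [0.5959, 0.2643, 0.1604]
wrist_force: [-0.6, -0.2, 0.1]
tcp_pos: [0.5951, 0.2654, 0.1611]
wrist_force: [-10.4, 9.5, 5.4]
gripper_width: 0.167
tcp_pos: [0.5939, 0.2665, 0.1611]
wrist_force: [-6.9, 5.3, 2.9]
gripper_width: 0.123
```

The bar is gripped (1.07 cm opening). Swinging the lid along its arc.

```bash
python3 -m jog '[[0,0.5,-1.4,0,0,0],[0,0.6,-1.4,0,0,0],[0,0.7,-1.3,0,0,0],[0,0.8,-1.25,0,0,0],[0,0.9,-1.2,0,0,0]]'|sed -n '2p;4,5p'
python3 -m jog '[[0,1,-1.1,0,0,0],[0,1.1,-1,0,0,0],[0,1.2,-0.9,0,0,0],[0,0,0,0,0,0],[0,0,0,0,0,0]]'|sed -n '2p;4,5p'
python3 - <<'E'
from h import *
s=cap("side");t=cap("top")
crop(s,100,160,350,399,3,"s30");crop(t,100,90,280,250,4,"t30")
E
```

```text
tcp_pos: [0.5687, 0.2879, 0.2265]
wrist_force: [-0.1, 4.7, -5.1]
gripper_width: 0.127
tcp_pos: [0.5441, 0.309, 0.2584]
wrist_force: [3.5, 3.3, -0.0]
gripper_width: 0.124
```

View pics/s30.png

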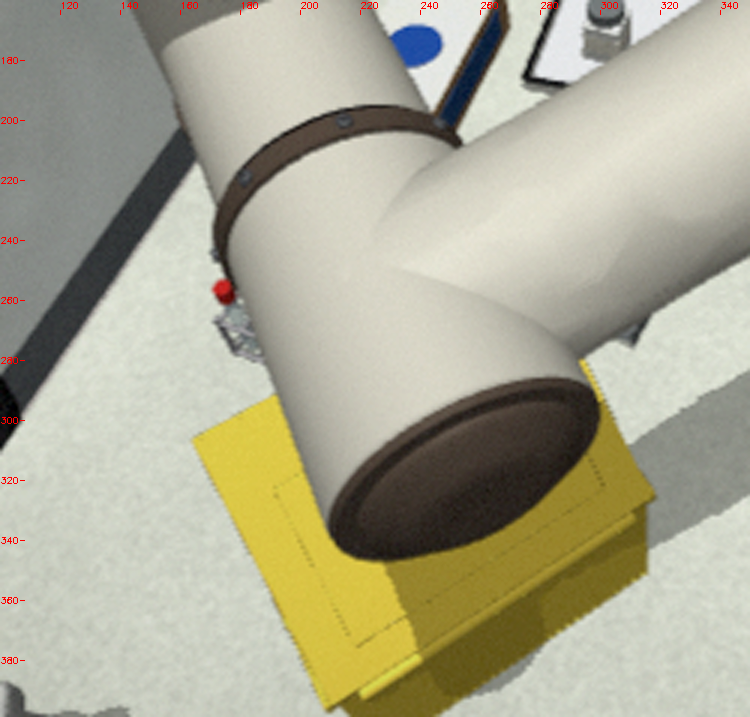

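View pics/t30.png

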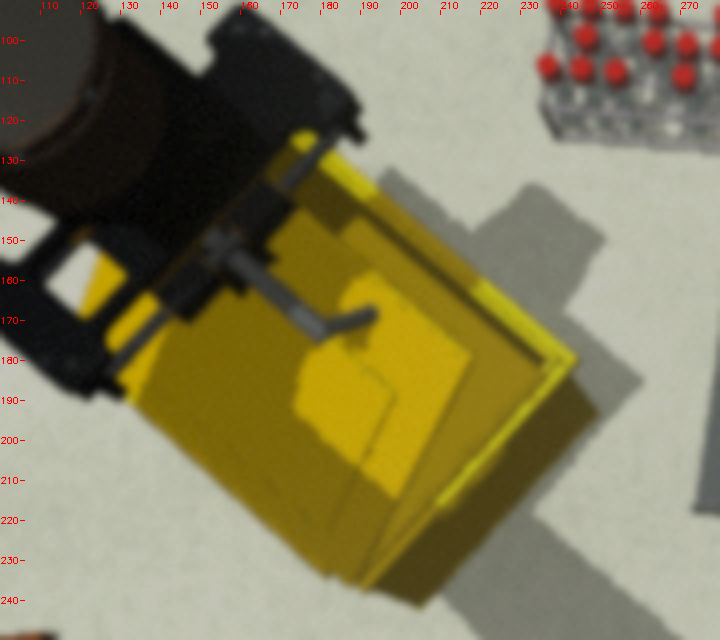

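The lid is opening as planned, about 40° so far. Continuing.

```bash
python3 -m jog '[[0,1.25,-0.8,0,0,0],[0,1.35,-0.67,0,0,0],[0,1.4,-0.55,0,0,0],[0,1.4,-0.45,0,0,0],[0,1.45,-0.3,0,0,0]]'|sed -n '2p;4,5p'
python3 -m jog '[[0,1.5,-0.2,0,0,0],[0,1.5,-0.05,0,0,0],[0,1.5,0.05,0,0,0],[0,1.45,0.2,0,0,0],[0,1.45,0.35,0,0,0]]'|sed -n '2p;4,5p'
python3 -m jog '[[0,1.4,0.45,0,0,0],[0,0,0,0,0,0],[0,0,0,0,0,0],[0,0,0,0,0,0],[0,0,0,0,0,0]]'|sed -n '2p;4,5p'
python3 - <<'E'
from h import *
s=cap("side");t=cap("top")
crop(s,100,160,350,399,3,"s31");crop(t,60,90,260,250,4,"t31")
E
```

```text
tcp_pos: [0.4943, 0.3515, 0.2887]
wrist_force: [5.2, 0.3, 8.4]
gripper_width: 0.121
tcp_pos: [0.4372, 0.4007, 0.2892]
wrist_force: [-1.0, 3.2, 19.3]
gripper_width: 0.101
tcp_pos: [0.4253, 0.4109, 0.285]
wrist_force: [-5.2, 4.8, 21.9]
gripper_width: 0.093
```

View pics/s31.png

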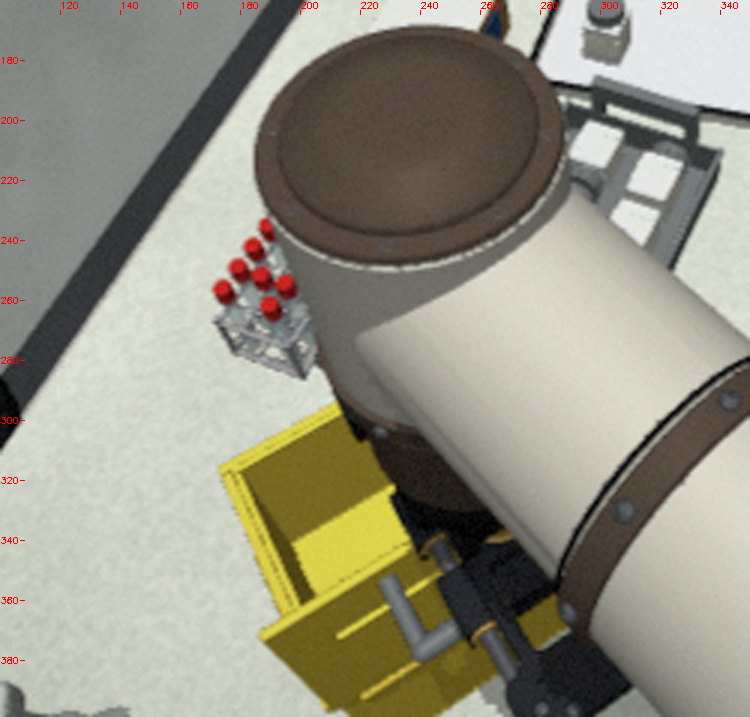

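View pics/t31.png

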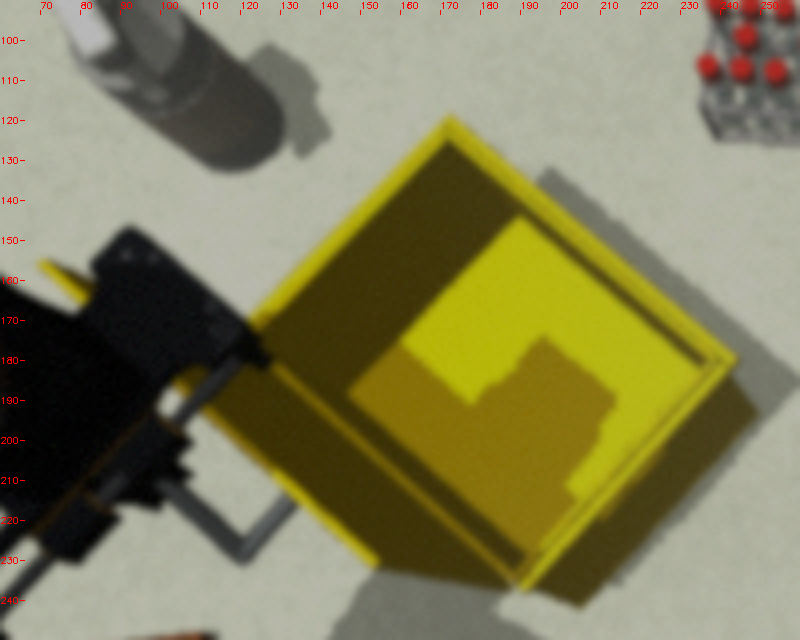

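The lid is past upright. Releasing and lifting.

```bash
python3 -m jog '[[0,0,-0.2,0,0,0],[0,0,0,0,0,0],[0,0,0,0,0,0],[0,0,0,0,0,0],[0,0,0,0,0,0]]' 2.6|sed -n '2p;4,5p'
python3 -m jog '[[0,0,-1,0,0,0],[0,0,-2,0,0,0],[0,0,-3,0,0,0],[0,0,-3,0,0,0],[0,0,-3,0,0,0]]'|sed -n '2p;4,5p'
python3 plan.py .5137 -.1274 .29 -186.4
python3 - <<'E'
from h import *
s=cap("side");t=cap("top")
crop(s,100,160,350,399,3,"s32");crop(t,60,90,260,250,4,"t32")
E
```

```text
tcp_pos: [0.423, 0.4065, 0.277]
wrist_force: [0.7, -0.3, -0.6]
gripper_width: 0.286
tcp_pos: [0.4234, 0.407, 0.3999]
wrist_force: [0.7, 1.1, 0.3]
gripper_width: 0.3
t 49.0 p [0.423 0.407 0.4  ] yawx -129.7 shift_cm [ 35.34 -41.07  11.06] turn [-0.1 -0.  56.7] joints [ 60.  15.  19.   0. -94. -99.] F [0.7 1.1 0.3] g 2.61
```

View pics/s32.png

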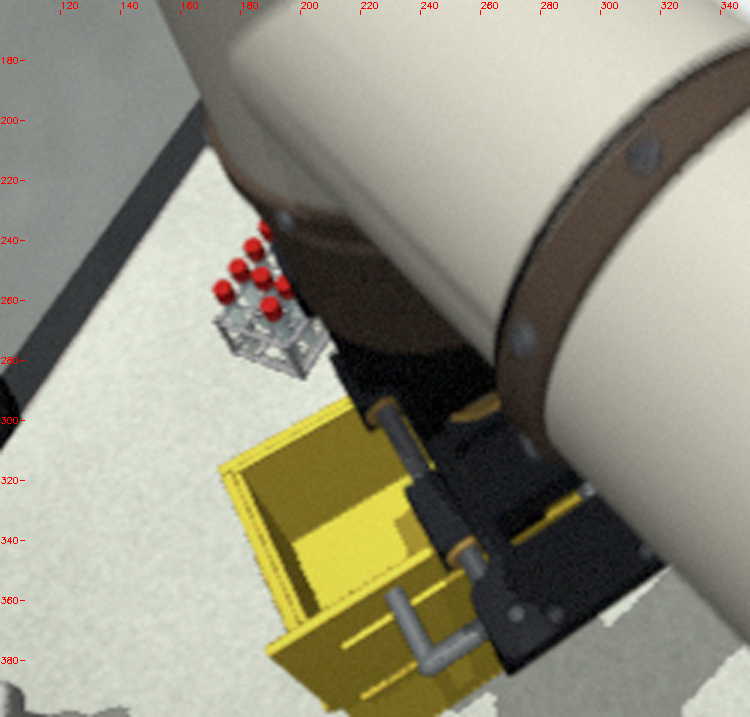

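View pics/t32.png

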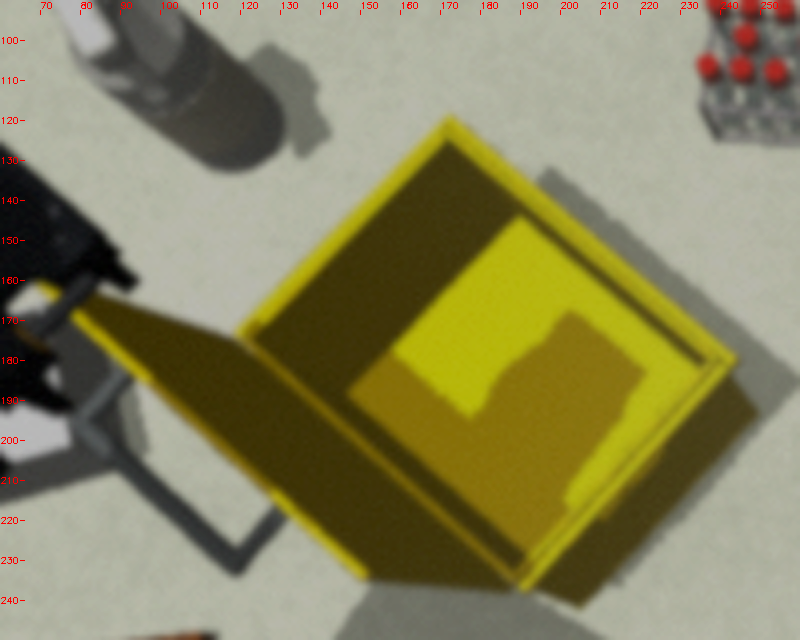

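The lid rests fully open. Moving to the tote grip.

```bash
python3 -m jog '[[2.6,-3.1,0,0,0,0],[2.6,-3.1,0,0,0,0],[2.6,-3.1,0,0,0,0],[2.6,-3.1,0,0,0,0],[2.6,-3.1,0,0,0,0]]' 5|sed -n '2p'
python3 -m jog '[[2.6,-3.1,0,0,0,0],[2.6,-3.1,0,0,0,0],[2.6,-3.1,0,0,0,0],[2.6,-3.1,0,0,0,0],[2.6,-3.1,0,0,0,0]]' |sed -n '2p'
python3 -m jog '[[2.6,-3.1,0,0,0,0],[2.6,-3.1,0,0,0,0],[2.6,-3.1,0,0,0,0],[0,0,2,0,0,7],[0,0,2,0,0,7]]' |sed -n '2p'
python3 -m jog '[[0,0,2,0,0,7],[0,0,2,0,0,7],[0,0,2,0,0,7],[0,0,1,0,0,7],[0,0,0,0,0,7]]' |sed -n '2p'
python3 -m jog '[[0,0,0,0,0,7],[0,0,0,0,0,0],[0,0,0,0,0,0],[0,0,0,0,0,0],[0,0,0,0,0,0]]' |sed -n '2p'
python3 plan.py .5137 -.1274 .10 173.6
python3 - <<'E'
from h import *
s=cap("side");t=cap("top")
crop(s,220,90,370,280,3,"s33");crop(t,265,145,375,235,6,"t33")
E
```

```text
tcp_pos: [0.4594, 0.2066, 0.3981]
tcp_pos: [0.4955, 0.0075, 0.3983]
tcp_pos: [0.518, -0.1124, 0.3579]
tcp_pos: [0.5157, -0.1097, 0.2848]
tcp_pos: [0.5178, -0.1098, 0.2883]
t 51.2 p [ 0.518 -0.11   0.288] yawx 174.4 shift_cm [ 0.23 -1.79 18.83] turn [-0.  -0.   0.8] joints [   6.   10.   -3.    0.  -77. -101.] F [-0.2  0.3  0.2] g 5.05
```

View pics/s33.png

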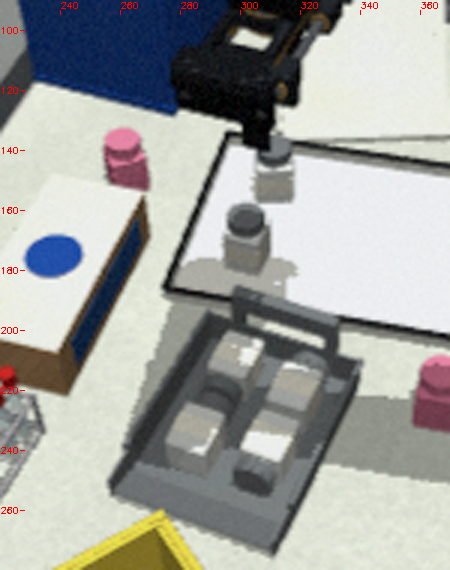

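View pics/t33.png

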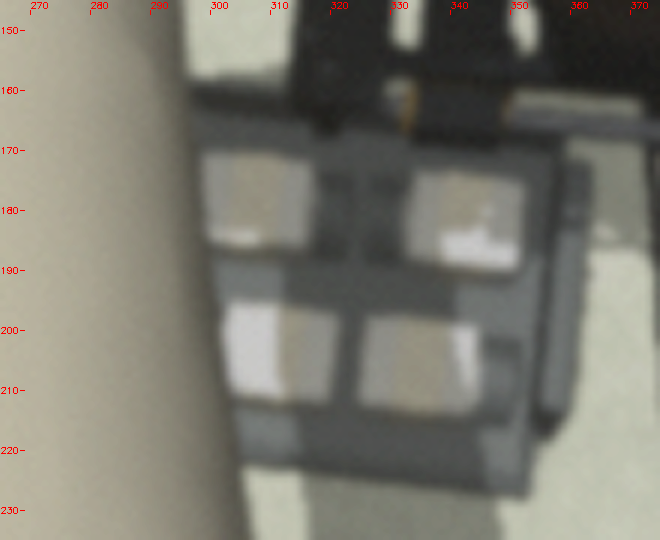

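Tote is unmoved. Lowering onto the grip with a narrower opening.

```bash
python3 -m jog '[[0.2,-1.2,2,0,0,0.8],[0,-0.6,3,0,0,0],[0,0,3,0,0,0],[0,0,3,0,0,0],[0,0,3,0,0,0]]' 3.4|sed -n '2p'
python3 -m jog '[[0,0,3,0,0,0],[0,0,2.5,0,0,0],[0,0,0,0,0,0],[0,0,0,0,0,0],[0,0,0,0,0,0]]' |sed -n '2p;4,5p'
python3 plan.py .5142 -.127 .026 173.6
python3 - <<'E'
from h import *
s=cap("side");t=cap("top")
crop(s,250,120,370,240,6,"s34");crop(t,305,145,415,235,6,"t34")
E
```

```text
tcp_pos: [0.5139, -0.1275, 0.1473]
tcp_pos: [0.5154, -0.1275, 0.0949]
wrist_force: [-0.5, 0.2, -0.4]
gripper_width: 0.395
t 52.1 p [ 0.515 -0.128  0.095] yawx 173.6 shift_cm [0.15 0.04 6.89] turn [-0.   0.2 -0. ] joints [   4.   18.  -21.    0.  -51. -100.] F [-0.5  0.2 -0.4] g 3.44
```

View pics/s34.png

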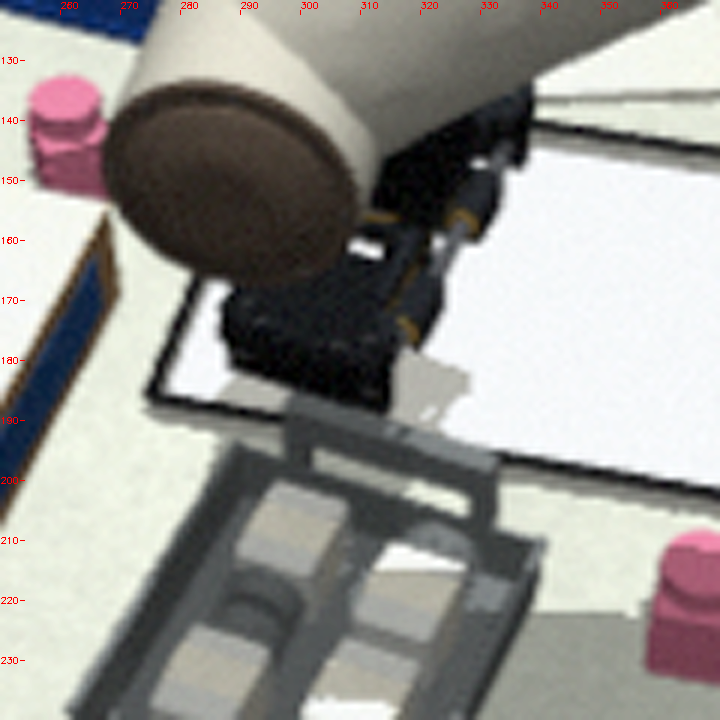

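View pics/t34.png

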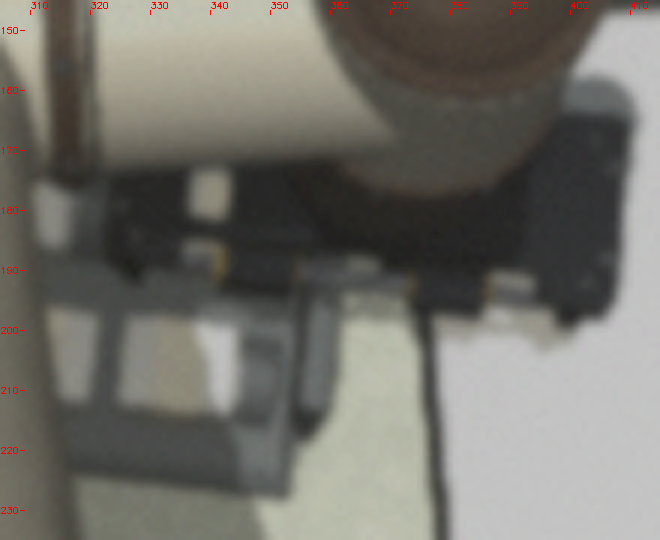

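```bash
python3 -m jog '[[0,0,1,0,0,0],[0,0,1,0,0,0],[0,0,1,0,0,0],[0,0,0,0,0,0],[0,0,0,0,0,0]]' |sed -n '2p;4,5p'
python3 -m jog '[[0,0,1,0,0,0],[0,0,0.5,0,0,0],[0,0,0.5,0,0,0],[0,0,0,0,0,0],[0,0,0,0,0,0]]' |sed -n '2p;4,5p'
python3 -m jog '[[0,0,0.5,0,0,0],[0,0,0.5,0,0,0],[0,0,0.5,0,0,0],[0,0,0,0,0,0],[0,0,0,0,0,0]]' |sed -n '2p;4,5p'
python3 - <<'E'
from h import *
s=cap("side")
crop(s,250,120,370,240,6,"s35")
E
```

```text
tcp_pos: [0.5132, -0.1274, 0.0622]
wrist_force: [-0.5, 0.5, 0.7]
gripper_width: 0.388
tcp_pos: [0.5137, -0.1274, 0.0428]
wrist_force: [-0.0, -0.4, 0.3]
gripper_width: 0.392
tcp_pos: [0.5136, -0.1274, 0.0278]
wrist_force: [-0.3, -0.7, 1.1]
gripper_width: 0.389
```

View pics/s35.png

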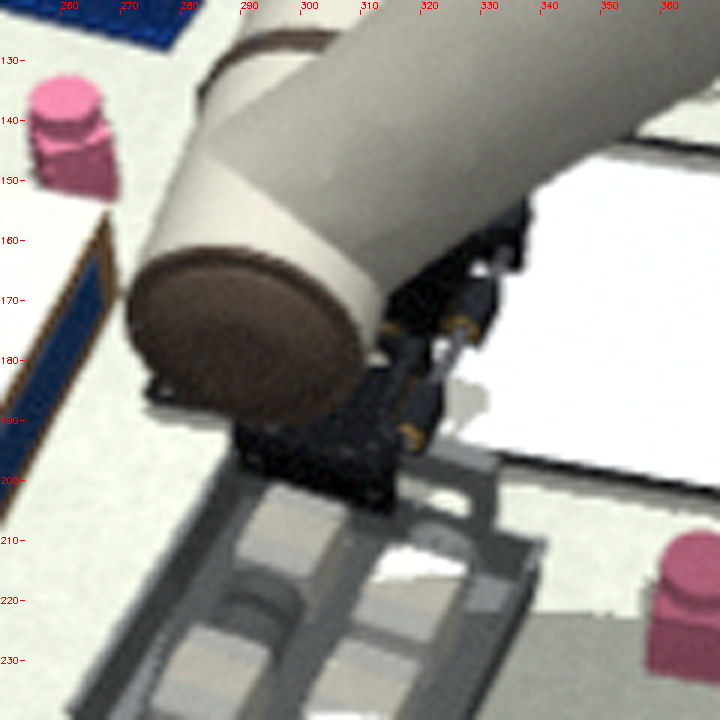

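```bash
python3 -m jog '[[0,0,0,0,0,0],[0,0,0,0,0,0],[0,0,0,0,0,0],[0,0,0,0,0,0],[0,0,0,0,0,0]]' 0.5|sed -n '2p;4,5p'
python3 -m jog '[[0,0,0,0,0,0],[0,0,0,0,0,0],[0,0,0,0,0,0],[0,0,0,0,0,0],[0,0,0,0,0,0]]' |sed -n '2p;4,5p'
python3 -m jog '[[0,0,-0.3,0,0,0],[0,0,-0.3,0,0,0],[0,0,-0.4,0,0,0],[0,0,-0.5,0,0,0],[0,0,0,0,0,0]]' |sed -n '2p;4,5p'
python3 - <<'E'
from h import *
s=cap("side")
crop(s,220,120,370,280,5,"s36");print(sense()["moment"])
E
```

```text
tcp_pos: [0.5143, -0.1272, 0.0284]
wrist_force: [0.8, 0.5, 0.8]
gripper_width: 0.158
tcp_pos: [0.5143, -0.1273, 0.0284]
wrist_force: [0.5, 1.9, 2.0]
gripper_width: 0.161
tcp_pos: [0.5143, -0.1276, 0.0441]
wrist_force: [-0.1, -0.3, -4.5]
gripper_width: 0.158
[-0.42584572  0.03863206 -0.02484792]
```

View pics/s36.png

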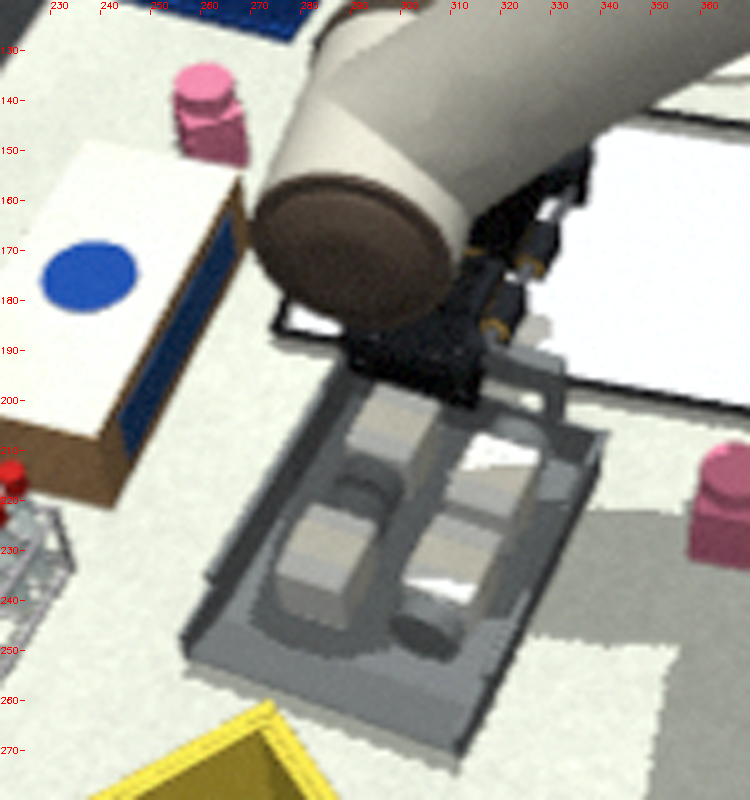

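The grip is held (1.37 cm opening, 4.5 N load), and the tote hangs level with all pots. Lifting with a slight backward tilt.

```bash
python3 -m jog '[[0,0,-0.5,-1,0,0],[0,0,-1,-1,0,0],[0,0,-1.5,-1,0,0],[0,0,-2,-1,0,0],[0,0,-2,-1,0,0]]' |sed -n '2p;4,5p'
python3 -m jog '[[0,0,-2.5,0,0,0],[0,0,-2.5,0,0,0],[0,0,-2.5,0,0,0],[0,0,-2.5,0,0,0],[0,0,-2.5,0,0,0]]' |sed -n '2p;4,5p'
python3 -m jog '[[0,0,-2,0,0,0],[0,0,-2,0,0,0],[0,0,-1.5,0,0,0],[0,0,-1,0,0,0],[0,0,0,0,0,0]]' |sed -n '2p;4,5p'
python3 plan.py .62 -.02 .30 173.6 -5
python3 - <<'E'
from h import *
s=cap("side");t=cap("top")
crop(s,180,90,400,280,3,"s37");crop(t,200,90,420,290,3,"t37")
E
```

```text
tcp_pos: [0.5128, -0.1304, 0.1132]
wrist_force: [0.2, -0.2, -5.3]
gripper_width: 0.161
tcp_pos: [0.5115, -0.1415, 0.2385]
wrist_force: [0.6, 0.1, -4.3]
gripper_width: 0.161
tcp_pos: [0.5125, -0.1474, 0.3045]
wrist_force: [0.3, -0.2, -3.7]
gripper_width: 0.158
t 56.1 p [ 0.512 -0.147  0.304] yawx 173.5 shift_cm [-9.24 13.78  1.69] turn [-0.   0.2 -0.1] joints [ -2.  10.   1.  -5. -81. -94.] F [ 0.3 -0.2 -3.7] g 1.37
```

View pics/s37.png

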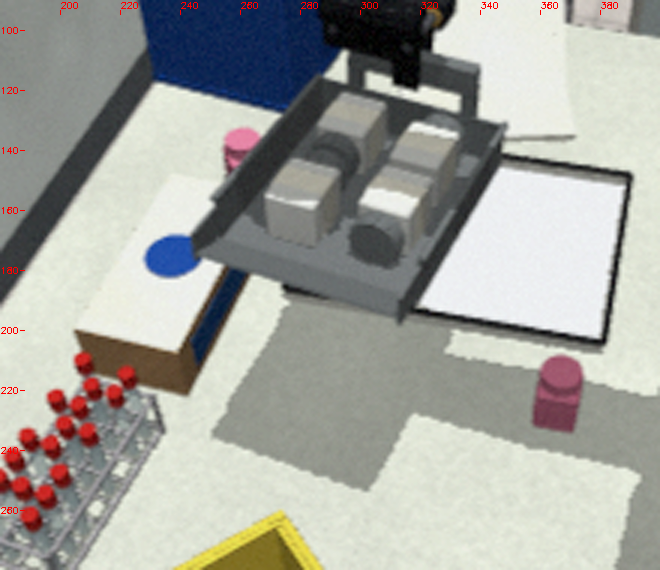

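View pics/t37.png

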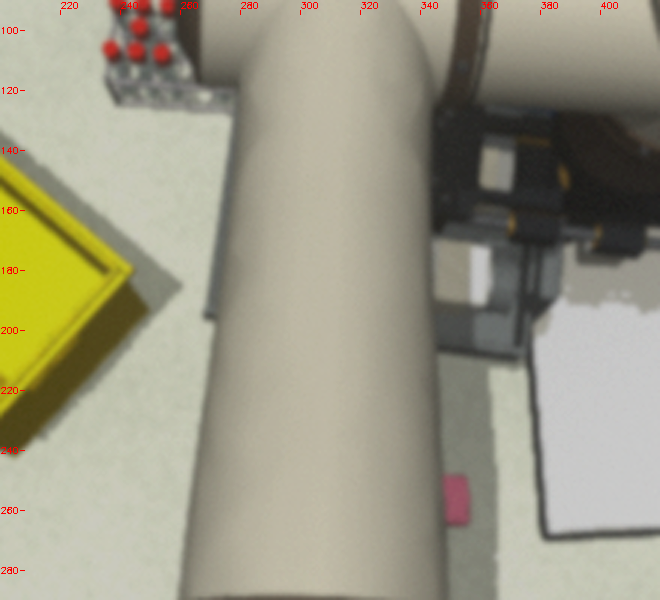

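```bash
python3 -m jog '[[-0.4,0.6,0,0,0,0],[-0.8,1.2,0,0,0,0],[-1.2,1.8,0,0,0,0],[-1.4,2,0.2,0,0,0],[-1.4,2.1,0.3,0,0,0]]' |sed -n '2p;4,5p'
python3 -m jog '[[-1.4,2.1,0.3,0,0,0],[-1.2,1.8,0.3,0,0,0],[-0.8,1.2,0.2,0,0,0],[-0.4,0.7,0,0,0,0],[0,0,0,0,0,0]]' |sed -n '2p;4,5p'
python3 -m jog '[[0,0,0,0,0,-2],[0,0,0,0,0,-3],[0,0,0,0,0,-4],[0,0,0,0,0,-4],[0,0,0,0,0,-4]]' |sed -n '2p;4,5p'
python3 -m jog '[[0,0,0,0,0,-4],[0,0,0,0,0,-4],[0,0,0,0,0,-4],[0,0,0,0,0,-4],[0,0,0,0,0,-4]]' |sed -n '2p;4,5p'
python3 -m jog '[[0,0,0,0,0,-4],[0,0,0,0,0,-4],[0,0,0,0,0,-4],[0,0,0,0,0,-3],[0,0,0,0,0,-2]]' |sed -n '2p;4,5p'
python3 plan.py .734 .1435 .31 -129.7 -5
python3 - <<'E'
from h import *
s=cap("side");t=cap("top")
crop(s,150,60,400,290,3,"s38");crop(t,100,50,420,290,2,"t38")
E
```

```text
tcp_pos: [0.5731, -0.0745, 0.3035]
wrist_force: [1.0, -0.2, -4.6]
gripper_width: 0.16
tcp_pos: [0.6172, -0.0206, 0.2999]
wrist_force: [-1.2, -0.0, -4.0]
gripper_width: 0.157
tcp_pos: [0.6158, -0.0233, 0.3017]
wrist_force: [-0.5, 0.4, -4.5]
gripper_width: 0.155
tcp_pos: [0.616, -0.0233, 0.3019]
wrist_force: [0.4, 0.4, -4.5]
gripper_width: 0.16
tcp_pos: [0.6161, -0.0233, 0.3019]
wrist_force: [0.4, 1.0, -5.5]
gripper_width: 0.161
t 58.2 p [ 0.616 -0.023  0.302] yawx -132.5 shift_cm [-20.27   2.54   0.77] turn [-2.2  4.3 -2.5] joints [ 10.  18.  12.  -5. -82. -52.] F [ 0.4  1.  -5.5] g 1.4
```

View pics/s38.png

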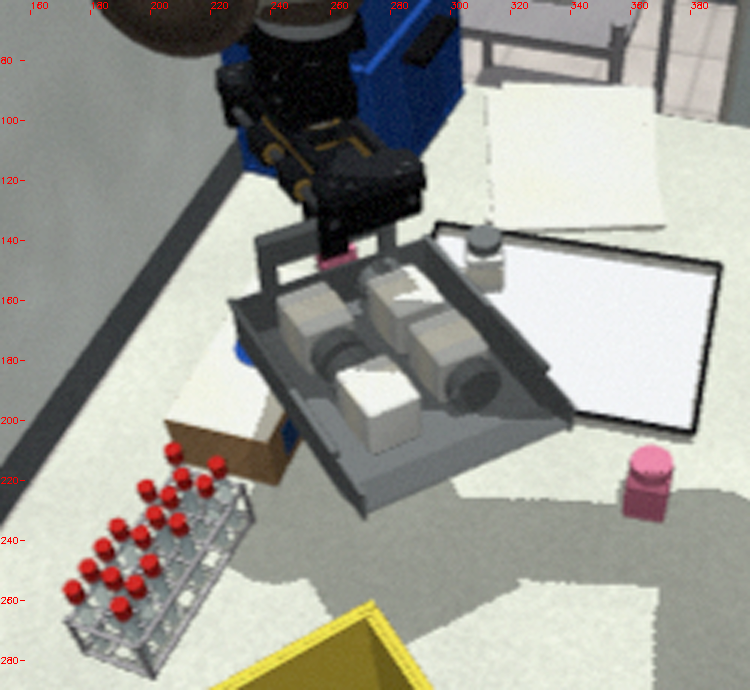

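View pics/t38.png

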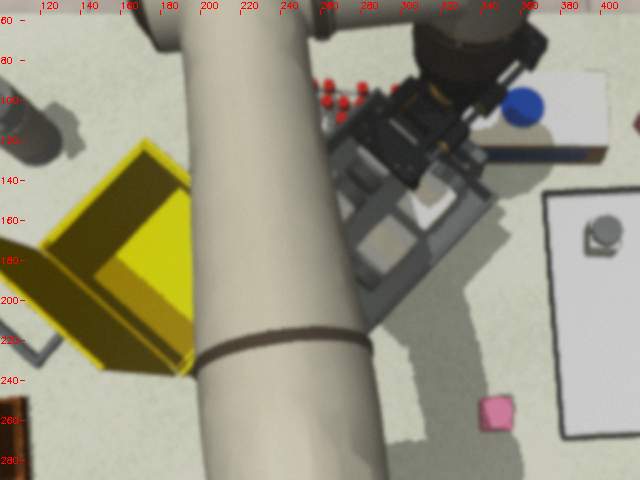

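```bash
python3 -m jog '[[-0.5,0,0,-0.5,1,-0.5],[-1,0.2,0,-0.5,1,-0.5],[-1.5,0.2,0,-0.5,1,-0.5],[-2,0.2,0,-0.5,1,-0.5],[-2.3,0.3,0,0,0,-0.5]]' |sed -n '2p;4,5p'
python3 -m jog '[[-2.5,0.3,0,0,0,0],[-2.5,0.3,0,0,0,0],[-2.5,0.3,0,0,0,0],[-2,0.2,0,0,0,0],[-1.5,0.2,0,0,0,0]]' |sed -n '2p;4,5p'
python3 -m jog '[[-1,0.2,0,0,0,0],[-0.5,0,0,0,0,0],[0,0,0,0,0,0],[0,0,0,0,0,0],[0,0,0,0,0,0]]' |sed -n '2p;4,5p'
python3 plan.py .734 .1435 .31 -129.7 0
python3 - <<'E'
from h import *
s=cap("side");t=cap("top")
crop(s,100,60,350,399,2,"s39");crop(t,60,50,380,290,2,"t39")
E
```

```text
tcp_pos: [0.6583, 0.0381, 0.3041]
wrist_force: [0.7, 0.7, -4.7]
gripper_width: 0.16
tcp_pos: [0.7191, 0.1326, 0.3048]
wrist_force: [-1.1, -0.9, -4.9]
gripper_width: 0.152
tcp_pos: [0.7259, 0.143, 0.3062]
wrist_force: [0.5, -1.0, -3.7]
gripper_width: 0.157
t 59.6 p [0.726 0.143 0.306] yawx -129.9 shift_cm [-0.56 -0.56 -0.43] turn [ 4.8  0.2 -0.2] joints [ 22.  34.  38.  -4. -96. -62.] F [ 0.5 -1.  -3.7] g 1.37
```

View pics/s39.png

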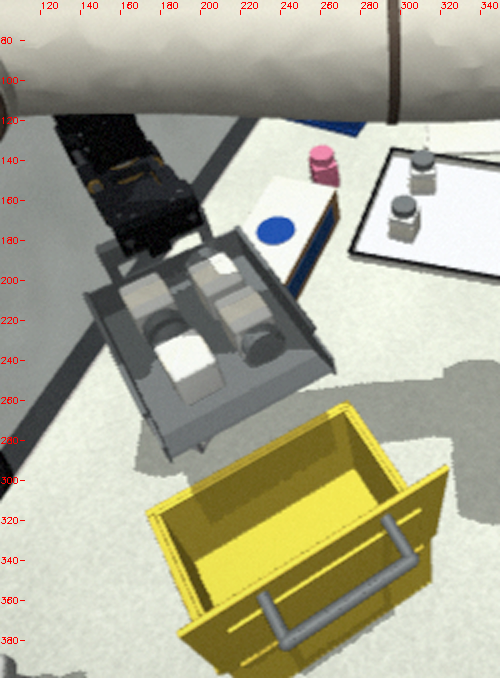

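View pics/t39.png

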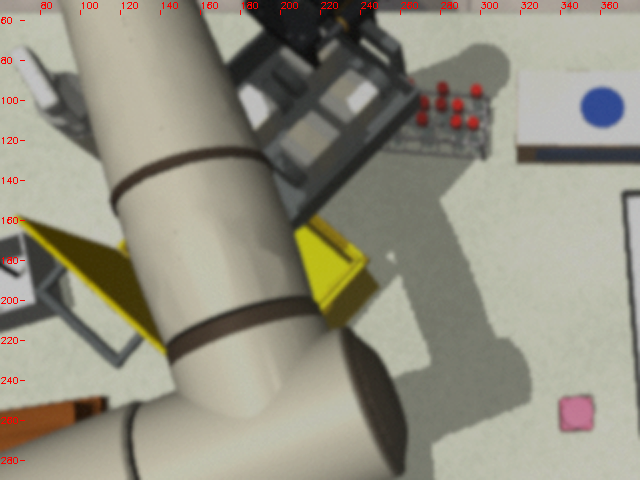

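Tote is held over the bin's front edge with its lip inside the opening. First tilt stage.

```bash
python3 -m jog '[[-0.1,0.3,0,3,0,0],[-0.1,0.3,0,4,0,0],[-0.1,0.3,0,5,0,0],[0,0.3,-0.1,5,0,0],[0,0.3,-0.1,5,0,0]]' |sed -n '2p;4,5p'
python3 plan.py .718 .1566 .302 -129.7 25
python3 - <<'E'
from h import *
s=cap("side")
crop(s,100,60,350,399,2,"s40")
E
```

```text
tcp_pos: [0.7159, 0.1557, 0.3081]
wrist_force: [0.9, -0.3, -4.3]
gripper_width: 0.159
t 60.1 p [0.716 0.156 0.308] yawx -129.8 shift_cm [-0.2   0.08  0.61] turn [ 7.6  0.3 -0.2] joints [ 32.  25.  12.  17. -72. -76.] F [ 0.9 -0.3 -4.3] g 1.38
```

View pics/s40.png

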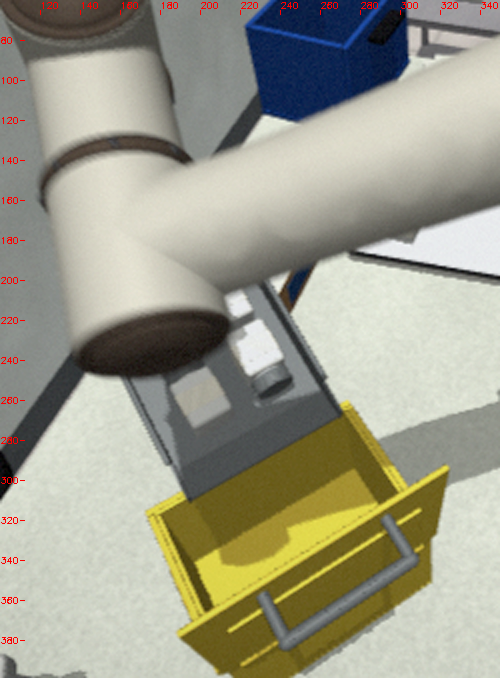

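```bash
python3 -m jog '[[0,0.3,-1.2,5,0,0],[0,0.3,-1.3,5.5,0,0],[0,0.2,-1.4,5.5,0,0],[0,0.1,-1.5,5.5,0,0],[0,0.1,-1.5,5.5,0,0]]' |sed -n '2p;4,5p'
python3 plan.py .683 .186 .362 -129.7 45
python3 - <<'E'
from h import *
s=cap("side")
crop(s,100,60,350,399,2,"s41")
E
```

```text
tcp_pos: [0.6833, 0.1822, 0.3646]
wrist_force: [0.3, -1.2, -3.9]
gripper_width: 0.16
t 60.6 p [0.683 0.182 0.365] yawx -129.8 shift_cm [-0.28  0.38  0.  ] turn [ 0.6  0.2 -0.4] joints [  43.   17.  -12.   50.  -65. -107.] F [ 0.3 -1.2 -3.9] g 1.39
```

View pics/s41.png

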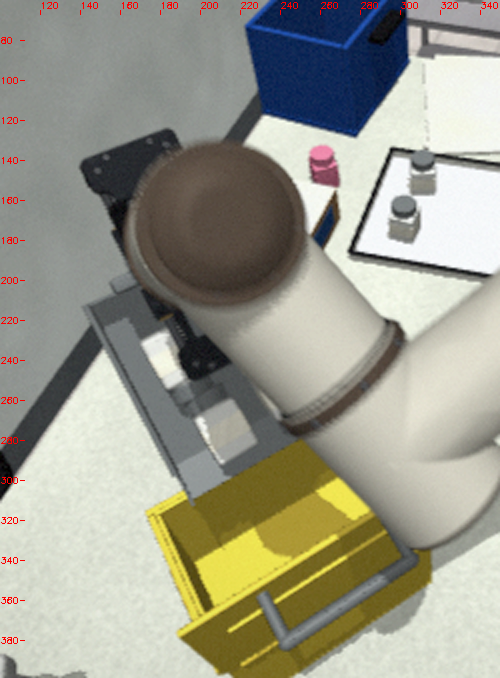

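Run:
```python
from h import *
s=cap("side");t=cap("top")
crop(t,40,60,360,330,2,"t41");crop(s,220,240,400,399,4,"s42")
```

```text
(no output)
```

View pics/t41.png

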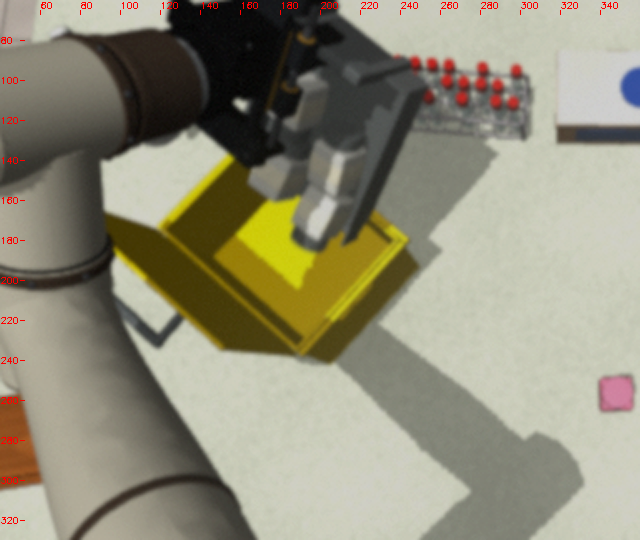

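View pics/s42.png

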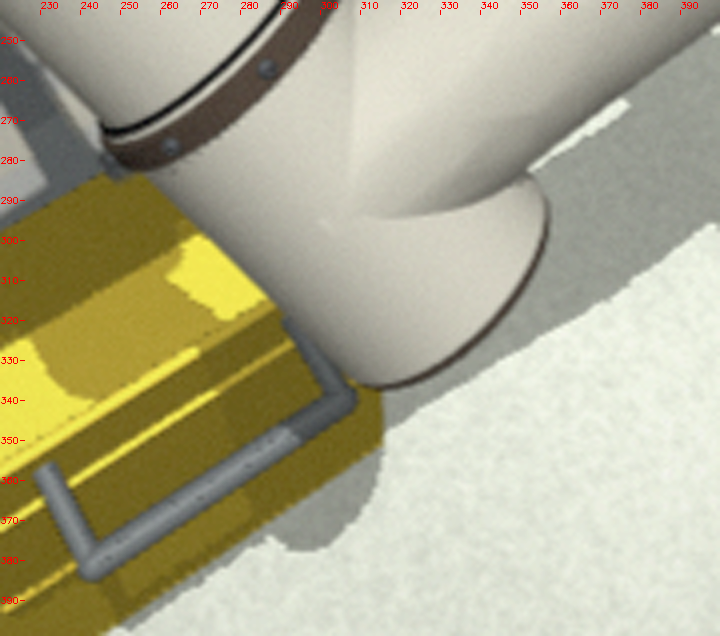

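The arm link is well above the lid, and the pots are sliding to the lip in the top view at (200,200). Continuing the tilt.

```bash
python3 -m jog '[[-0.1,0.2,-1.7,5,0,0],[-0.1,0.2,-1.8,5,0,0],[0,0.1,-1.9,5,0,0],[0,0.1,-1.9,5,0,0],[0,0,0,0,0,0]]' |sed -n '2p;4,5p'
python3 plan.py .634 .227 .402 -129.7 65
python3 - <<'E'
from h import *
s=cap("side");t=cap("top")
crop(t,40,60,360,330,2,"t43");crop(s,100,60,350,399,2,"s43")
E
```

```text
tcp_pos: [0.638, 0.2246, 0.403]
wrist_force: [-0.9, -0.8, -4.9]
gripper_width: 0.157
t 61.1 p [0.638 0.225 0.403] yawx -129.6 shift_cm [ 0.07  0.29 -0.37] turn [ 0.7  0.1 -0.1] joints [  52.   16.  -23.   69.  -75. -127.] F [-0.9 -0.8 -4.9] g 1.37
```

View pics/t43.png

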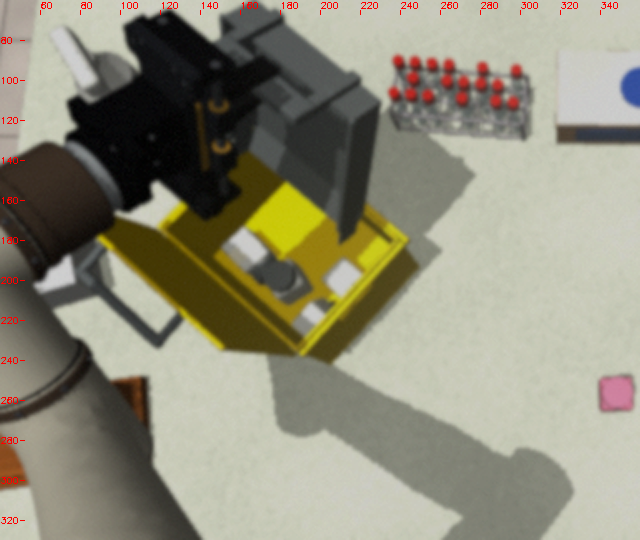

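View pics/s43.png

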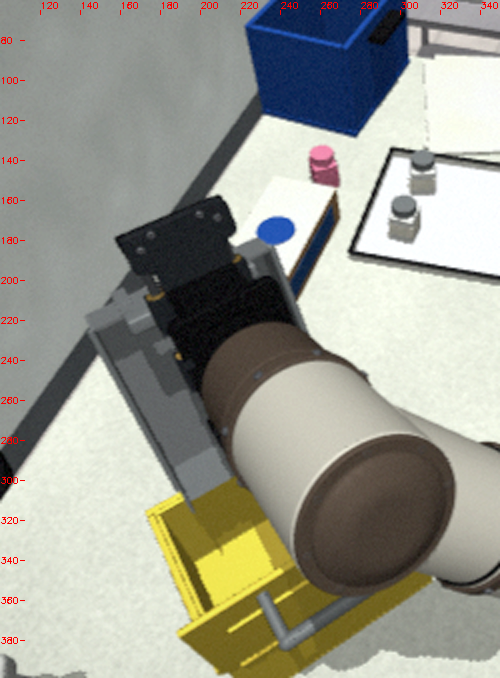

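```bash
python3 -m jog '[[0,0,0,0,0,0],[0,0,0,0,0,0],[0,0,0,0,0,0],[0,0,0,0,0,0],[0,0,0,0,0,0]]' |sed -n '2p;4,5p'
python3 - <<'E'
from h import *
s=cap("side");t=cap("top")
crop(t,100,100,260,250,5,"t44");crop(s,130,180,260,399,3,"s44")
E
```

```text
tcp_pos: [0.6389, 0.2226, 0.4034]
wrist_force: [0.3, -0.1, -2.8]
gripper_width: 0.161
```

View pics/t44.png

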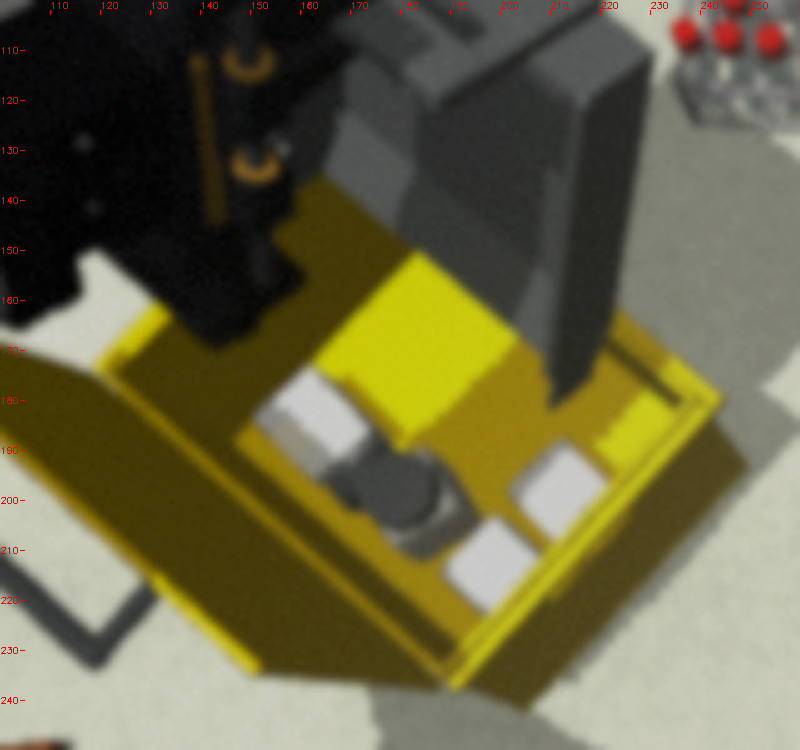

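View pics/s44.png

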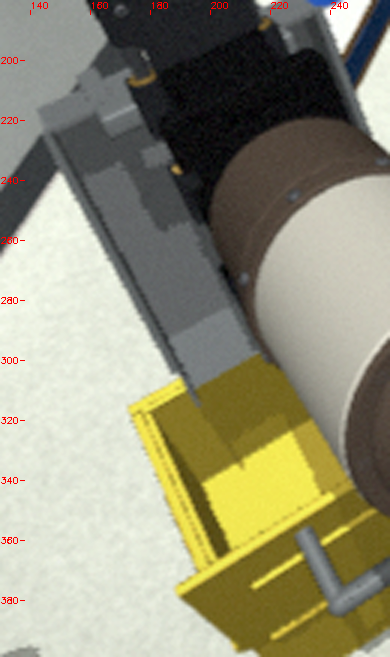

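All four pots are in the bin: top (162,185), (178,198), (209,198) and (196,213). The wrist load has dropped to about 2.8 N, so the tote is empty. Reversing the tilt.

```bash
python3 -m jog '[[0,0,1.9,-5,0,0],[0,-0.1,1.9,-5,0,0],[0,-0.2,1.8,-5,0,0],[0,-0.2,1.7,-5,0,0],[0,-0.1,1.5,-5.5,0,0]]' |sed -n '2p;4,5p'
python3 -m jog '[[0,-0.1,1.4,-5.5,0,0],[0,-0.2,1.3,-5.5,0,0],[0,-0.3,1,-5.5,0,0],[0,-0.3,0.8,-5,0,0],[0,-0.3,0,-5,0,0]]' |sed -n '2p;4,5p'
python3 -m jog '[[0,-0.3,0,-5,0,0],[0,-0.3,0,-5,0,0],[0,0,0,-3,0,0],[0,0,0,0,0,0],[0,0,0,0,0,0]]' |sed -n '2p;4,5p'
python3 plan.py .62 -.02 .31 -129.7 0
python3 - <<'E'
from h import *
s=cap("side")
crop(s,100,60,350,399,2,"s45")
E
```

```text
tcp_pos: [0.6962, 0.1745, 0.3571]
wrist_force: [0.6, 0.6, -2.4]
gripper_width: 0.156
tcp_pos: [0.7222, 0.153, 0.3228]
wrist_force: [0.0, 0.8, -2.6]
gripper_width: 0.154
tcp_pos: [0.7279, 0.1486, 0.3244]
wrist_force: [0.1, -1.0, -2.2]
gripper_width: 0.156
t 63.0 p [0.728 0.149 0.324] yawx -129.9 shift_cm [19.86 -2.55  1.35] turn [ 0.8  0.1 -0.2] joints [ 24.  33.  37.  -1. -94. -64.] F [ 0.1 -1.  -2.2] g 1.36
```

View pics/s45.png

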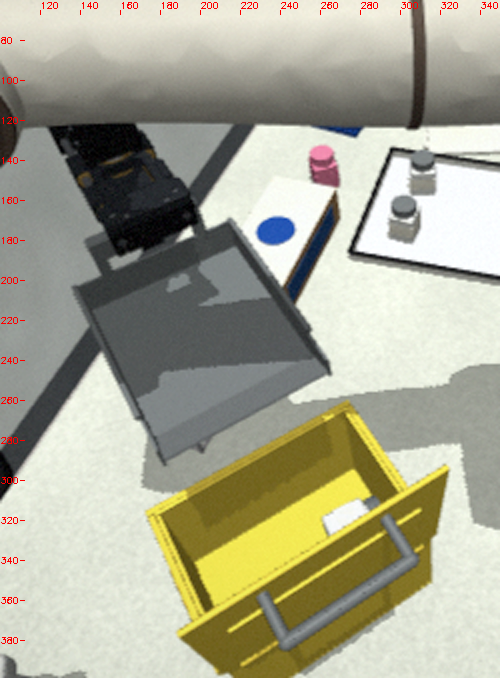

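Tote is empty and level. Carrying it back.

```bash
python3 -m jog '[[1,0,0,0,0,0],[2,-0.2,0,0,0,0],[3,-0.4,0,0,0,0],[3,-0.4,0,0,0,0],[3,-0.4,0.2,0,0,0]]' |sed -n '2p;4,5p'
python3 -m jog '[[3,-0.4,0.2,0,0,0],[2.5,-0.4,0,0,0,0],[1.5,-0.3,0,0,0,0],[0.8,0,0,0,0,0],[0,0,0,0.8,0,3]]' |sed -n '2p;4,5p'
python3 -m jog '[[0,0,0,0,0,5],[0,0,0,0,0,6],[0,0,0,0,0,6],[0,0,0,0,0,6],[0,0,0,0,0,6]]' |sed -n '2p;4,5p'
python3 -m jog '[[0,0,0,0,0,6],[0,0,0,0,0,6],[0,0,0,0,0,6],[0,0,0,0,0,4],[0,0,0,0,0,2]]' |sed -n '2p;4,5p'
python3 -m jog '[[0,0,0,0,0,0],[0,0,0,0,0,0],[0,0,0,0,0,0],[0,0,0,0,0,0],[0,0,0,0,0,0]]' |sed -n '2p;4,5p'
python3 plan.py .5143 -.1274 .15 173.6 0
```

```text
tcp_pos: [0.6594, 0.0486, 0.3234]
wrist_force: [0.6, -0.2, -2.5]
gripper_width: 0.163
tcp_pos: [0.619, -0.0192, 0.3211]
wrist_force: [0.2, 0.8, -2.0]
gripper_width: 0.156
tcp_pos: [0.6199, -0.0172, 0.32]
wrist_force: [0.4, -0.8, -2.9]
gripper_width: 0.158
tcp_pos: [0.6198, -0.0172, 0.3199]
wrist_force: [0.6, -0.1, -2.5]
gripper_width: 0.16
tcp_pos: [0.6197, -0.0183, 0.3202]
wrist_force: [-0.1, 0.5, -2.5]
gripper_width: 0.159
t 65.2 p [ 0.62  -0.018  0.32 ] yawx 174.2 shift_cm [  9.41 -11.97  16.97] turn [0.2 0.1 0.6] joints [  13.   18.   13.   -0.  -84. -109.] F [-0.1  0.5 -2.5] g 1.38
```

```bash
python3 -m jog '[[1,-1,0,0,0,0],[1.7,-2.2,0,0,0,0],[1.7,-2.2,1,0,0,0.3],[1.7,-2.2,2,0,0,0.3],[1.7,-2.2,2,0,0,0]]' |sed -n '2p;4,5p'
python3 -m jog '[[1,-1.4,2,0,0,0],[0.6,-0.5,2,0,0,0],[0,0,2,0,0,0],[0,0,2,0,0,0],[0,0,2,0,0,0]]' |sed -n '2p;4,5p'
python3 -m jog '[[0,0,2,0,0,0],[0,0,2,0,0,0],[0,0,2,0,0,0],[0,0,0,0,0,0],[0,0,0,0,0,0]]' |sed -n '2p;4,5p'
python3 plan.py .5143 -.125 .030 173.6 0
python3 - <<'E'
from h import *
s=cap("side")
crop(s,220,120,370,290,4,"s46")
E
```

```text
tcp_pos: [0.5316, -0.1084, 0.2702]
wrist_force: [1.6, 0.8, -2.5]
gripper_width: 0.161
tcp_pos: [0.5141, -0.1247, 0.1694]
wrist_force: [1.1, 1.1, -3.5]
gripper_width: 0.161
tcp_pos: [0.5139, -0.1244, 0.1094]
wrist_force: [0.8, -0.1, -2.0]
gripper_width: 0.159
t 66.4 p [ 0.514 -0.124  0.109] yawx 173.6 shift_cm [-0.06 -0.08  7.94] turn [ 0.2 -0.   0. ] joints [   4.   17.  -20.   -0.  -53. -100.] F [ 0.8 -0.1 -2. ] g 1.38
```

View pics/s46.png

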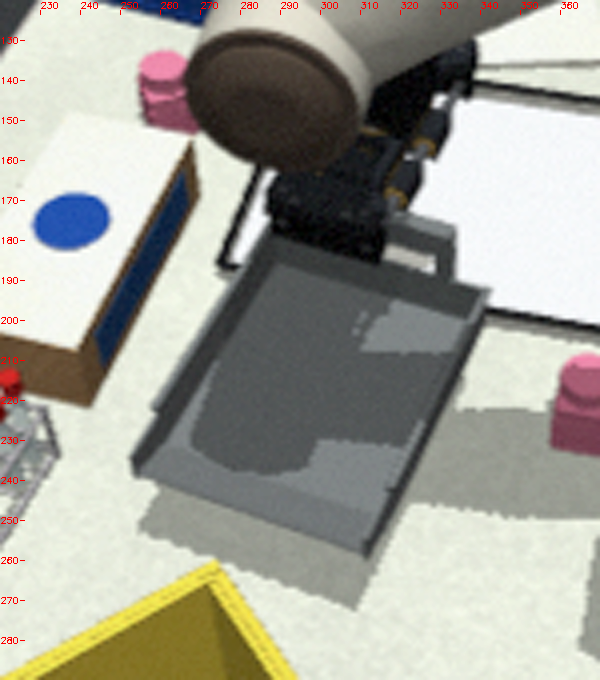

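Lowering 7.9 cm in slowing steps and watching the force.

```bash
python3 -m jog '[[0,0,2,0,0,0],[0,0,2,0,0,0],[0,0,1.5,0,0,0],[0,0,1,0,0,0],[0,0,0,0,0,0]]' |sed -n '2p;4,5p'
python3 -m jog '[[0,0,0.4,0,0,0],[0,0,0.4,0,0,0],[0,0,0.3,0,0,0],[0,0,0,0,0,0],[0,0,0,0,0,0]]' |sed -n '2p;4,5p'
python3 -m jog '[[0,0,0.3,0,0,0],[0,0,0,0,0,0],[0,0,0,0,0,0],[0,0,0,0,0,0],[0,0,0,0,0,0]]' |sed -n '2p;4,5p'
python3 -m jog '[[0,0,0,0,0,0],[0,0,0,0,0,0],[0,0,0,0,0,0],[0,0,0,0,0,0],[0,0,0,0,0,0]]' 3.4|sed -n '2p;4,5p'
python3 -m jog '[[0,0,-1,0,0,0],[0,0,-2,0,0,0],[0,0,-3,0,0,0],[0,0,-4,0,0,0],[0,0,-4,0,0,0]]' |sed -n '2p;4,5p'
python3 -m jog '[[0,0,-4,0,0,0],[0,0,-4,0,0,0],[0,0,-4,0,0,0],[0,0,-4,0,0,0],[0,0,-4,0,0,0]]' |sed -n '2p;4,5p'
python3 - <<'E'
from h import *
s=cap("side")
crop(s,220,120,370,290,4,"s47");crop(s,80,200,300,399,3,"s48")
E
```

```text
tcp_pos: [0.514, -0.1239, 0.0441]
wrist_force: [-0.5, -0.1, -3.0]
gripper_width: 0.158
tcp_pos: [0.5145, -0.1239, 0.034]
wrist_force: [0.1, -0.3, -3.5]
gripper_width: 0.159
tcp_pos: [0.5144, -0.1239, 0.0308]
wrist_force: [0.1, -0.5, -3.5]
gripper_width: 0.162
tcp_pos: [0.5146, -0.1239, 0.031]
wrist_force: [1.0, 0.2, 0.1]
gripper_width: 0.375
tcp_pos: [0.5133, -0.1245, 0.1726]
wrist_force: [1.2, -1.2, -0.1]
gripper_width: 0.392
tcp_pos: [0.5128, -0.1252, 0.3741]
wrist_force: [1.0, 0.4, -0.3]
gripper_width: 0.391
```

View pics/s47.png

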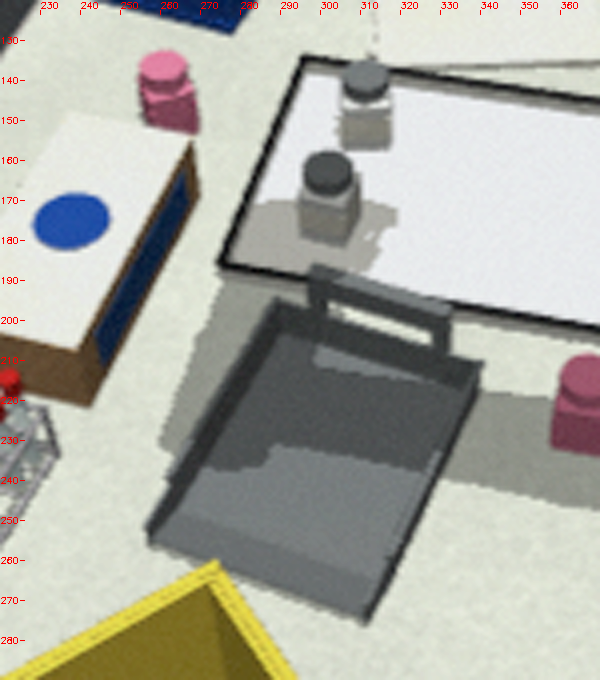

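View pics/s48.png

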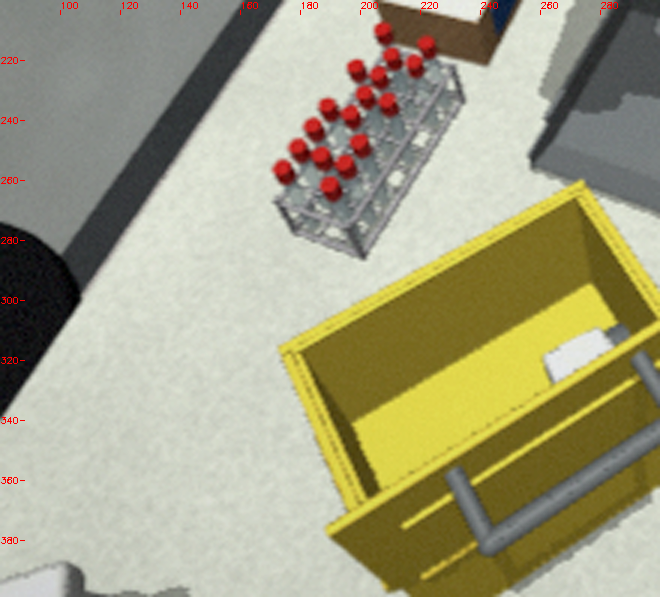

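Tote is standing back in place, empty. S1/S2 are upright at side (300,175) and (309,145). Now the lid: going back to its bar to lower it under control.

```bash
python3 -m jog '[[0,0,-2,0,0,-7],[0,0,-1,0,0,-7],[0,0,0,0,0,-7],[0,0,0,0,0,-7],[0,0,0,0,0,-7]]' 3.0|sed -n '2p;4,5p'
python3 -m jog '[[0,0,0,0,0,-7],[0,0,0,0,0,-7],[0,0,0,0,0,-7],[0,0,0,0,0,-0.7],[0,0,0,0,0,0]]'|sed -n '2p;4,5p'
python3 plan.py .418 .407 .40 -129.7 0
```

```text
tcp_pos: [0.5134, -0.1252, 0.4015]
wrist_force: [-0.2, -0.2, -0.3]
gripper_width: 0.346
tcp_pos: [0.5135, -0.1252, 0.4011]
wrist_force: [0.7, -0.0, 0.1]
gripper_width: 0.345
t 69.8 p [ 0.513 -0.125  0.401] yawx -129.8 shift_cm [-34.74  41.43   0.28] turn [ 0.   0.2 -0.1] joints [  4.   8.  11.  -0. -92. -44.] F [ 0.7 -0.   0.1] g 3.0
```

```bash
python3 -m jog '[[-2.6,3.1,0,0,0,0],[-2.6,3.1,0,0,0,0],[-2.6,3.1,0,0,0,0],[-2.6,3.1,0,0,0,0],[-2.6,3.1,0,0,0,0]]' |sed -n '2p'
python3 -m jog '[[-2.6,3.1,0,0,0,0],[-2.6,3.1,0,0,0,0],[-2.6,3.1,0,0,0,0],[-2.6,3.1,0,0,0,0],[-2.6,3.1,0,0,0,0]]' |sed -n '2p'
python3 -m jog '[[-2.6,3.1,0,0,0,0],[-2.6,3.1,0,0,0,0],[-2.6,3.1,0,0,0,0],[0,0,0,0,0,0],[0,0,0,0,0,0]]' |sed -n '2p'
python3 plan.py .418 .407 .274 -129.7 0
python3 - <<'E'
from h import *
s=cap("side");t=cap("top")
crop(s,150,220,350,399,3,"s49");crop(t,20,90,260,260,3,"t49")
for n,a,b in[('L',(237,233),None)]: pass
E
```

```text
tcp_pos: [0.4767, 0.0752, 0.4018]
tcp_pos: [0.4404, 0.2746, 0.4026]
tcp_pos: [0.4188, 0.3942, 0.401]
t 71.1 p [0.419 0.394 0.401] yawx -129.7 shift_cm [-0.92  0.87 12.7 ] turn [0.  0.1 0. ] joints [ 59.  13.  17.  -0. -94. -99.] F [ 0.9  0.2 -1.1] g 2.97
```

View pics/s49.png

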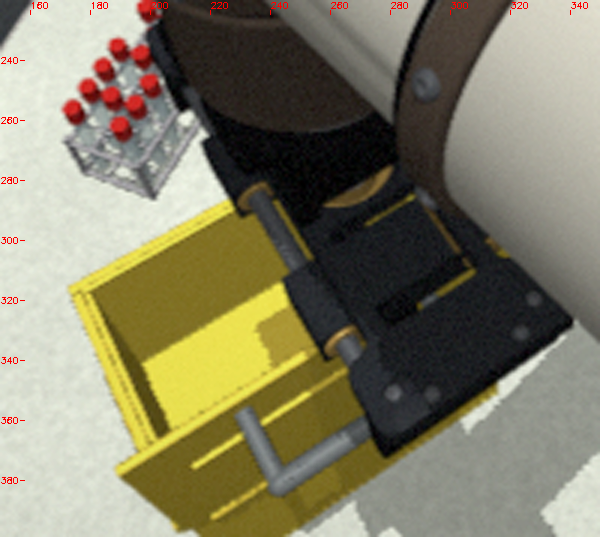

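View pics/t49.png

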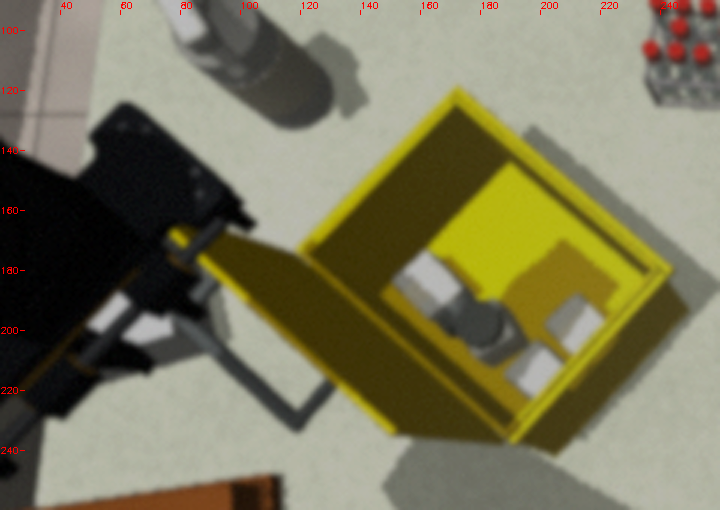

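Run:
```python
from h import *
s=cap("side");t=cap("top")
H=np.array([.467,.366]);x=np.array([-.769,.639]);y=np.array([-.639,-.769])
for c,u,v in[(t,117.5,231.5),(t,98,213),(t,81,196),(s,235,381),(s,260,369)]:
    w=onz(c,u,v,.309);print(np.round(w,3),'u',round((w[:2]-H)@x,3),'y',round((w[:2]-H)@y,3))
```

```text
[0.383 0.373 0.309] u 0.069 y 0.048
[0.42  0.415 0.309] u 0.068 y -0.008
[0.455 0.453 0.309] u 0.065 y -0.059
[0.466 0.459 0.309] u 0.06 y -0.071
[0.437 0.433 0.309] u 0.066 y -0.032
```

```bash
python3 plan.py .4195 .412 .274 -129.7 0
python3 -m jog '[[-1.2,0.5,2,0,0,0],[0,0.5,2,0,0,0],[0,0,2,0,0,0],[0,0,2,0,0,0],[0,0,0,0,0,0]]' |sed -n '2p;4p'
python3 plan.py .4195 .412 .274 -129.7 0
```

```text
t 71.3 p [0.42  0.391 0.403] yawx -129.8 shift_cm [-1.51  1.35 12.93] turn [ 0.1  0.3 -0.1] joints [ 59.  13.  17.  -0. -94. -99.] F [-0.1  0.   0.2] g 2.99
tcp_pos: [0.4186, 0.4056, 0.3187]
wrist_force: [0.2, 0.0, 0.0]
t 71.7 p [0.419 0.406 0.319] yawx -129.8 shift_cm [-0.56  0.33  4.47] turn [ 0.1 -0.2 -0.1] joints [  60.   15.    8.   -0.  -83. -100.] F [0.2 0.  0. ] g 3.0
```

```bash
python3 -m jog '[[-0.5,0.3,0.5,0,0,0],[0,0,1,0,0,0],[0,0,1,0,0,0],[0,0,0,0,0,0],[0,0,0,0,0,0]]' |sed -n '2p;4p'
python3 -m jog '[[0,0,0.5,0,0,0],[0,0,0.5,0,0,0],[0,0,0.5,0,0,0],[0,0,0.3,0,0,0],[0,0,0,0,0,0]]' |sed -n '2p;4p'
python3 plan.py .4195 .412 .274 -129.7 0
python3 - <<'E'
from h import *
s=cap("side");t=cap("top")
crop(s,180,260,320,399,5,"s50");crop(t,50,120,190,250,5,"t50")
E
```

```text
tcp_pos: [0.4207, 0.4138, 0.2971]
wrist_force: [-0.9, -0.1, 0.6]
tcp_pos: [0.4204, 0.4138, 0.2784]
wrist_force: [-0.2, -0.4, 0.4]
t 72.5 p [0.42  0.414 0.278] yawx -129.7 shift_cm [ 0.19 -0.05  0.44] turn [ 0.1  0.1 -0. ] joints [  60.   16.    4.   -0.  -78. -100.] F [-0.2 -0.4  0.4] g 3.01
```

View pics/s50.png

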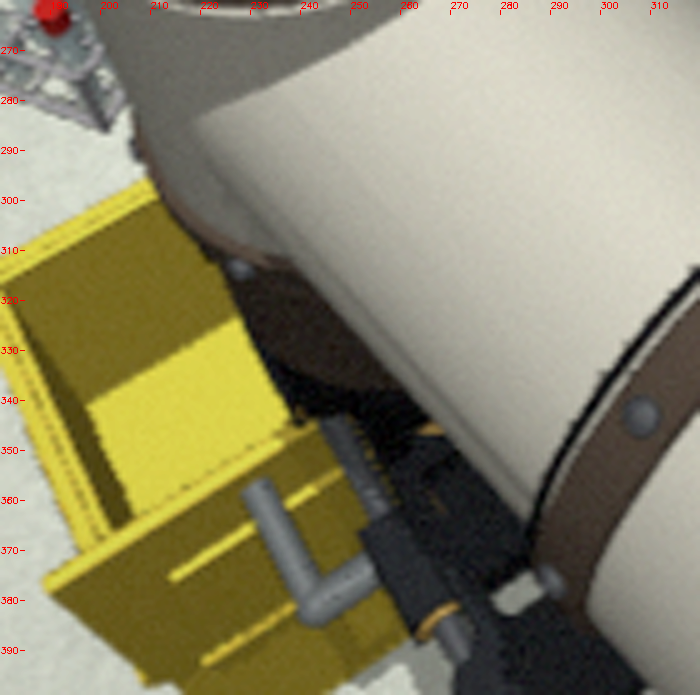

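View pics/t50.png

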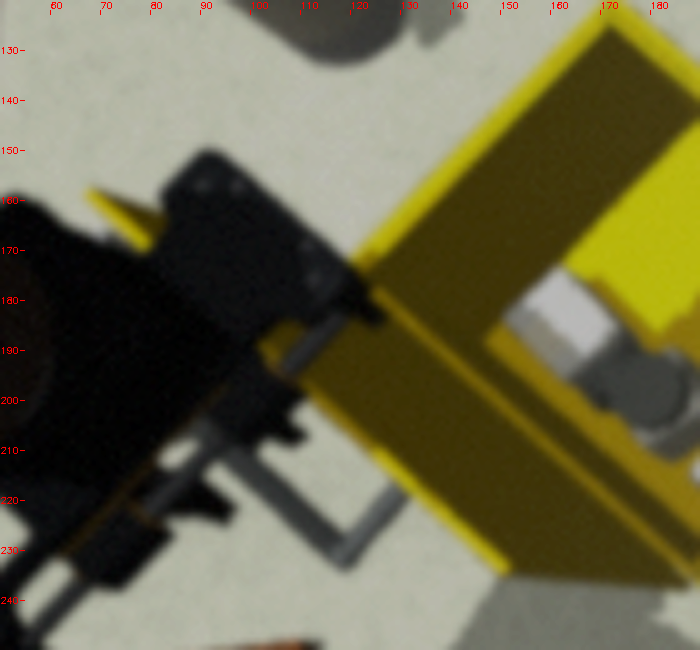

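```bash
python3 -m jog '[[0,0,0.3,0,0,0],[0,0,0,0,0,0],[0,0,0,0,0,0],[0,0,0,0,0,0],[0,0,0,0,0,0]]' 0.5 |sed -n '2p;4,5p'
python3 -m jog '[[0,0,0,0,0,0],[0,0,0,0,0,0],[0,0,0,0,0,0],[0,0,0,0,0,0],[0,0,0,0,0,0]]' |sed -n '2p;4,5p'
python3 -m jog '[[0,-1.4,-0.5,0,0,0],[0,-1.4,-0.4,0,0,0],[0,-1.5,-0.25,0,0,0],[0,-1.5,-0.1,0,0,0],[0,-1.5,0,0,0,0]]' |sed -n '2p;4,5p'
```

```text
tcp_pos: [0.4207, 0.4142, 0.2766]
wrist_force: [-0.1, -0.7, -0.8]
gripper_width: 0.124
tcp_pos: [0.4207, 0.4142, 0.2766]
wrist_force: [-0.1, -0.1, -0.1]
gripper_width: 0.126
tcp_pos: [0.4773, 0.3658, 0.2893]
wrist_force: [-1.4, -1.5, 0.0]
gripper_width: 0.123
```

```bash
python3 -m jog '[[0,-1.5,0.1,0,0,0],[0,-1.5,0.3,0,0,0],[0,-1.4,0.4,0,0,0],[0,-1.4,0.5,0,0,0],[0,-1.35,0.65,0,0,0]]' |sed -n '2p;4,5p'
python3 -m jog '[[0,-1.3,0.75,0,0,0],[0,-1.2,0.85,0,0,0],[0,-1.15,0.95,0,0,0],[0,-1.05,1.05,0,0,0],[0,-0.95,1.15,0,0,0]]' |sed -n '2p;4,5p'
python3 -m jog '[[0,-0.85,1.2,0,0,0],[0,-0.75,1.3,0,0,0],[0,-0.65,1.35,0,0,0],[0,0,0,0,0,0],[0,0,0,0,0,0]]' |sed -n '2p;4,5p'
python3 - <<'E'
from h import *
s=cap("side");t=cap("top")
crop(s,100,160,350,399,3,"s51");crop(t,100,90,280,250,4,"t51")
E
```

```text
tcp_pos: [0.532, 0.3194, 0.2687]
wrist_force: [-3.5, -4.0, 0.8]
gripper_width: 0.129
tcp_pos: [0.575, 0.283, 0.2202]
wrist_force: [-4.7, -3.3, 0.0]
gripper_width: 0.121
tcp_pos: [0.5912, 0.2691, 0.181]
wrist_force: [-5.4, -3.6, -0.3]
gripper_width: 0.099
```

View pics/t51.png

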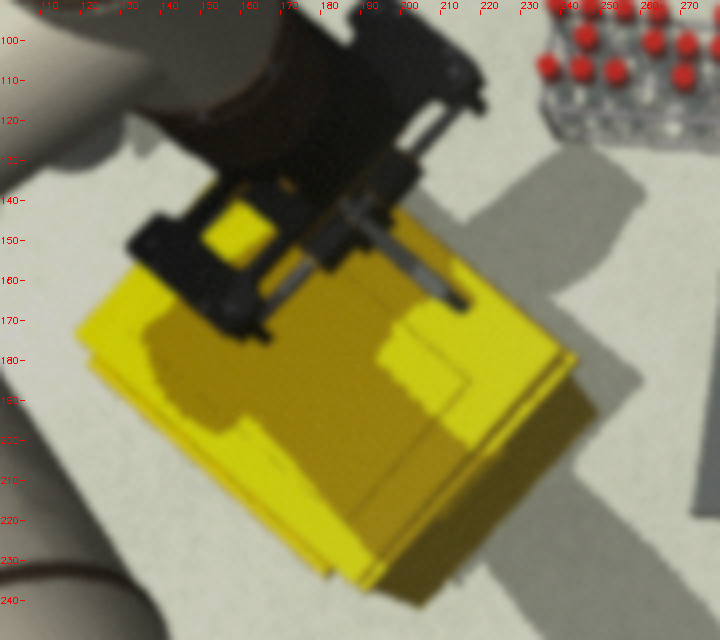

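The lid is nearly shut. Releasing for the last few degrees and lifting away.

```bash
python3 -m jog '[[0,-0.3,0.8,0,0,0],[0,0,0,0,0,0],[0,0,0,0,0,0],[0,0,0,0,0,0],[0,0,0,0,0,0]]' |sed -n '2p;4,5p'
python3 -m jog '[[0,0,0,0,0,0],[0,0,0,0,0,0],[0,0,0,0,0,0],[0,0,0,0,0,0],[0,0,0,0,0,0]]' 4 |sed -n '2p;4,5p'
python3 -m jog '[[0,0,-1,0,0,0],[0,0,-3,0,0,0],[0,0,-4,0,0,0],[0,0,-4,0,0,0],[0,0,-4,0,0,0]]' |sed -n '2p;4,5p'
python3 -m jog '[[4,-1,0,0,0,0],[4,-1,0,0,0,0],[4,-1,0,0,0,0],[4,-1,0,0,0,0],[4,-1,0,0,0,0]]' |sed -n '2p;4,5p'
python3 -m jog '[[4,-1,0,0,0,0],[4,-1,0,0,0,0],[4,-1,0,0,0,0],[4,-1,0,0,0,0],[4,-1,0,0,0,0]]' |sed -n '2p;4,5p'
python3 - <<'E'
from h import *
s=cap("side");t=cap("top")
cv2.imwrite("pics/s52.png",s["frame"][:,:,::-1]);cv2.imwrite("pics/t52.png",t["frame"][:,:,::-1])
E
```

```text
tcp_pos: [0.5929, 0.2678, 0.1747]
wrist_force: [-6.3, -5.1, -1.9]
gripper_width: 0.095
tcp_pos: [0.596, 0.2705, 0.1761]
wrist_force: [-0.1, -0.5, 0.3]
gripper_width: 0.389
tcp_pos: [0.5948, 0.269, 0.3383]
wrist_force: [1.6, 0.6, 0.0]
gripper_width: 0.46
tcp_pos: [0.5047, 0.082, 0.3357]
wrist_force: [1.4, -0.3, 0.3]
gripper_width: 0.458
tcp_pos: [0.4152, -0.1039, 0.3352]
wrist_force: [0.9, -0.3, -0.4]
gripper_width: 0.46
```

View pics/s52.png

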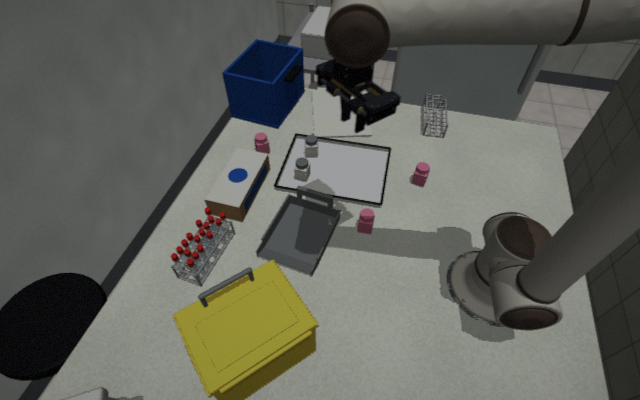

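View pics/t52.png

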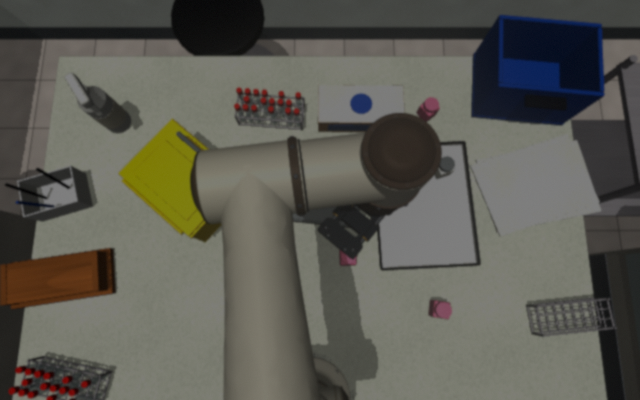

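The lid looks shut, with its corners at side (268,263) and (317,321) as at the start. Comparing the pictures numerically with the start.

Run:
```python
import cv2,numpy as np
for a,b,rs in[("side0","s52",{'bin':(165,255,325,398),'tote':(255,185,345,275),'S':(290,132,325,186),'rack':(165,200,240,285),'glove':(200,145,275,220)}),]:
    A=cv2.imread(f"pics/{a}.png",0).astype(np.float32);B=cv2.imread(f"pics/{b}.png",0).astype(np.float32)
    for k,(x0,y0,x1,y1) in rs.items():
        p,r=cv2.phaseCorrelate(A[y0:y1,x0:x1],B[y0:y1,x0:x1]);print(k,np.round(p,2),round(r,2),'absdiff',np.abs(A-B)[y0:y1,x0:x1].mean().round(1))
```

```text
bin [0.24 0.09] 0.94 absdiff 3.5
tote [0.09 0.25] 0.74 absdiff 12.4
S [0.04 0.  ] 0.95 absdiff 5.1
rack [0.48 0.06] 0.99 absdiff 3.2
glove [0.48 0.51] 1.0 absdiff 3.5
```

Everything matches the start to under a pixel: lid shut, tote back in place, standing pots and bystanders unmoved. Handing in.

```bash
python3 -c "
from station import finish_job,sense
print(sense()['time_s']);print(finish_job())"
```

```text
77.4167
the job is handed in; nothing more can be done
None
```

I put the four toppled pots in the discard tote, opened the bin lid by its bar and tipped them into the bin. I then set the empty tote back and lowered the lid shut. The job was handed in at 77.4 s; no verdict is reported.

**Last checks, all agreeing:**
- **Pots in the bin:** after pouring, four pots were visible in it, and the wrist load fell from about 4.5 N to 2.5 N, which matches an empty tote. The closed lid hid them after that.
- **Lid, tote, standing pots, tube rack and glove box:** comparing the final side picture with the first one gave shifts under one pixel for each. The tote's match was the weakest of these, because shadow fell across it.
- **Robot:** it ended clear of everything.

**What went wrong or disagreed on the way:**
- **Fingertips:** they sat about 26 mm above the reported TCP. One close on a pot missed because of this, without touching anything, and I regrasped lower.
- **Overshot descent:** I overshot my first descent by 2 cm, again without contact.
- **Pot beside a standing one:** I first moved it aside within the tray, so the gripper would not pass over its neighbour.
- **Lid closing:** my grip on the bar was slipping near the end, so I released the lid there and any remaining drop was only a few degrees.

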